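Hang the grooming things in the bath cabinet

ROBOT

A 7-joint arm with a two-finger parallel gripper is mounted at the origin on the work surface. World frame = base frame: x ahead of the robot, y to its left, z up, the work surface at z = 0. Lengths are in m, angles in rad, forces in N, time in s.
With the tool pointing down it reaches from about 0.4 to 0.875 m from the base axis. Payload 6.5 kg.
Tool frame: the origin (TCP) lies at the very end of the fingers, on their centre line; the grasp point (between the pads) lies 19 mm behind it (r.tcp_to_grasp is the distance from the TCP to the grasp point, in m); z points along the fingers, y is the line along which they close (so a half turn about z gives the same grasp; the last joint's range is limited). The gripper opens to 88 mm and grips with 3 to 60 N. Pads are 18 mm wide; open, the fingers measure 123 mm over their backs; the gripper's body (75 mm by 187 mm) begins 45 mm behind the grasp point.
Start: joints at [-1.275, 0.536, -0.004, 1.538, 0.003, 1.067, -0.071], TCP at [0.23, 0.608, 0.239] pointing down, gripper open.
Joint ranges: [-2.7, 2.7], [-0.37, 2.16], [-1.27, 1.26], [0.24, 2.4], [-1.31, 4.45], [0.19, 1.91], [-2.76, 2.76]. Speed limits (rad/s): [2.39, 2.39, 3.14, 3.14, 3.14, 3.14, 3.14].

INTERFACE

Orientations are given as a unit quaternion [x, y, z, w].
In Python, from workcell import monitor, snapshot, job, r gives the robot as it stands.
- The arm moves only by the tool drive_tool, never from a script. Its argument "steps" is a list of rows, each an object with "xyz": the shift along the world's x, y, z in mm, a list of three; "delta_rot": the turn, a rotation vector about the world's x, y, z in rad, a list of three; "grip": the closure, from 0 (fully open) to 1 (shut). A call has 1 to 20 rows; each row is the pose to reach, as a shift and turn from the pose commanded when the call began; what a row does not reach only later rows make up. A row lasts 1/12 s, in which the tool goes at most 41.7 mm and 7.16 degrees, less where a joint would pass 70% of its speed; a pose out of reach is approached as far as the arm can. A call with a gripper value outside its range is refused whole. The fingers move at their own pace and stop on an object; "squeeze" is the grip in N (left out, the last holds). Time passes only in rows, so rows that repeat a pose let the fingers close. It gives the time, the measured TCP pose, the force, the opening and the grip force at its end, in the units of the state.
- monitor.sense(): the state, without advancing time (a new reading comes with each control period).
- snapshot(name): name is "scene" or "top" or "wrist"; returns a dict with "frame" (400x640x3 uint8, red, green, blue), "depth" (400x640 float32, m along the optical axis (not along the pixel's ray), 0 where there is no reading), "vfov" (degrees; the focal length in pixels is half the picture's height over the tangent of half this angle, whatever the lens; pixels are square), "cx", "cy" (the principal point, pixels), "D" ([k1, k2, p1, p2, k3] as OpenCV has them; the pictures are not rectified), "R" (3x3) and "t" (3): a world point X has camera coordinates R X + t. Camera axes: x right, y down, z forward; pixel columns grow to the right and rows downward; lengths in m; the calibration is good to about 2 mm. A picture is of the moment at which its call begins.
- job.finish_job(): hands the job in; it is judged then, once.
The state is a dict: "time": time; "joint_pos": joint angles; "qd": joint speeds; "effort": joint torques, N m; "eef_pos": TCP position; "tcp_rot": TCP orientation; "force": force on the tool from outside, world axes, zero at the start; "torque": the same for the moment, N m; "gripper_width": finger opening in m; "grasp_force": force on a finger pad.
Only numpy, scipy, OpenCV 4.12 (cv2) and the standard library are available. Lean on these libraries where they do the work, as an engineer would, in place of code of your own. Each camera call takes 0.05 s, during which the arm holds its last target. There are 200 camera calls.

TASK

Tidy the ledge: pull the little cabinet's door through its roller catch and swing it wide open, and hang every grooming thing lying in front of it (hairbrush, hand mirror, toothbrush case, whichever are there) by its ring on a hook of its own deep inside, tilting each one in under the low roof so that it ends up dangling freely. Then push the door home until the catch snaps and holds it shut; leave the toiletries standing around where they are.

Things in the scene. Friction and masses are not known exactly. Their poses are not given: they have to be found in the camera images.
- cabinet: small white cabinet with clear acrylic roof and back, fixed on the ledge, 280 mm wide (y), 160 deep (x), 306 high, open behind its door; origin centre of its underside, x from its front to its back, y to its hinge side (left seen from the robot). Walls 12 mm, roof and floor boards 16 mm, back 8 mm. Three alike hooks, 76 mm apart, on the back, slanting 24 mm down over 32 mm forward to a bend
- door (a joint): door, hinged upright on the cabinet's left front edge (+y); 0 = shut, grows as it swings out to the robot, stops at 2.1 rad, stays where left once open. A sprung roller catch under the roof at the free edge holds it: about 7 N at the handle pulls it through, 8 N pushes it home; it grips below 0.02 rad and blocks lightly at 0.055 rad
- door_hinge (a point): on the hinge line, at half height of the door, on its inner face; axes turn with the door. The door reaches 278 mm from here along its own -y, 14 mm thick, all on the outer (-x) side of this point; top edge 304 mm above the ledge
- door_handle (a point): grip point, 268 mm above the ledge, on the door's upright steel bar handle (10 mm round, 35 mm in front of the door's outer face, from 205 to 288 mm above the ledge), 253 mm from the hinge line; free on both sides; axes turn with the door
- hook_left (a point): Left hook (seen from the robot), a 6 mm black steel rod: this point is where a hung ring's centre rests, 8.5 mm below the rod's bend. From the bend the rod turns up and to the front: its tip is 15 mm nearer the front and 34.5 mm higher than this point, 47 mm under the roof and 107 mm behind the cabinet's front edges. Hung things dangle upright, ring up. Axes as the cabinet's.
- hook_middle (a point): Middle hook (seen from the robot), a 6 mm black steel rod: this point is where a hung ring's centre rests, 8.5 mm below the rod's bend. From the bend the rod turns up and to the front: its tip is 15 mm nearer the front and 34.5 mm higher than this point, 47 mm under the roof and 107 mm behind the cabinet's front edges. Hung things dangle upright, ring up. Axes as the cabinet's.
- hook_right (a point): Right hook (seen from the robot), a 6 mm black steel rod: this point is where a hung ring's centre rests, 8.5 mm below the rod's bend. From the bend the rod turns up and to the front: its tip is 15 mm nearer the front and 34.5 mm higher than this point, 47 mm under the roof and 107 mm behind the cabinet's front edges. Hung things dangle upright, ring up. Axes as the cabinet's.
- hairbrush: small wooden hairbrush, head 84 x 48 x 20 mm with bristles up to 32 mm on its upper face, handle 22 mm wide, 90 g. It lies flat. Origin on its underside, midway along the part to grip (the head, 48 mm across, 84 mm long); x runs along it to the steel hanging ring, whose centre is 130 mm from the origin and 8 mm above the underside; z up out of its upper face. May be absent.
- hairbrush_ring (a point): centre of its hanging ring, a flat steel ring 23 mm inside, 33 mm outside, 5 mm thick, in the plane of the flat item
- mirror: blue hand mirror with oblong head 84 x 56 x 18 mm, glass up, handle 20 mm wide, 130 g. It lies flat. Origin on its underside, midway along the part to grip (the head, 56 mm across, 84 mm long); x runs along it to the steel hanging ring, whose centre is 130 mm from the origin and 8 mm above the underside; z up out of its upper face. May be absent.
- mirror_ring (a point): centre of its hanging ring, a flat steel ring 23 mm inside, 33 mm outside, 5 mm thick, in the plane of the flat item
- toothbrush_case: grey plastic travel toothbrush case with snap hinge, 156 x 30 x 22 mm, 70 g. It lies flat. Origin on its underside, midway along the part to grip (30 mm across, the body reaches 40 mm behind it); x runs along it to the steel hanging ring, whose centre is 130 mm from the origin and 8 mm above the underside; z up out of its upper face. May be absent.
- toothbrush_case_ring (a point): centre of its hanging ring, a flat steel ring 23 mm inside, 33 mm outside, 5 mm thick, in the plane of the flat item
- owl_dish: white ceramic owl-shaped soap dish, 84 mm across, 80 mm high; origin under its centre; bystander
- cologne: amber glass cologne bottle with black twist cap, 50 x 30 x 100 mm; origin under its centre; bystander
- nail_clipper: chrome nail clipper 68 mm long, 12 mm high, lying; origin under its centre; bystander
- tumbler: green glass tumbler, 72 mm across, 95 mm high; origin under its centre; bystander
- lotion: white lotion bottle, 56 mm across, 150 mm high; origin under its centre; bystander
- cream_jar: blue cream jar with black lid, 64 mm across, 50 mm high; origin under its centre; bystander
- soap_bar: pale bar of soap 85 x 55 x 24 mm; origin under its centre; bystander
Mind the look-alikes: they are no part of the job. Of the things that look like the hairbrush, take the one that is nearest to the robot's base at the start.

How it is judged:
By the outcome, as a careful person would: the job done as asked, in the order asked, and still so for the second after the job is handed in, with the robot touching nothing.
Of hairbrush, mirror, toothbrush_case only 2 to 3 are there at a start; the rules pass over those that are not, and their reading is None.
At some moment in a run one of hairbrush, mirror, toothbrush_case may be knocked a few centimetres aside while the robot is not near it.
It also fails if it takes over 210 s, if anything falls off the work surface, if the arm or the gripper's body presses on something with over 40 N, if the wrist force passes 120 N, or if a joint passes its speed limit or range.

## Working session

There is one attempt and no reset: what is moved stays moved. The work goes in short steps, Python scripts to look and compute and a tool call to move; the robot and the scene stay as the last step left them, time stands still between calls to the robot, and variables do not carry over. Pictures are saved under pics/ and viewed, at most 14 in all, crops included, and the job is handed in when it is done.

Besides the shell and the picture viewer there is one more tool, called after ">>>" as name(argument=value, ...), one argument or row to a line, values as JSON. drive_tool: Moves the arm, as the interface text tells. Its arguments: {"type":"object","properties":{"steps":{"type":"array","items":{"type":"object","properties":{"xyz":{"type":"array","items":{"type":"number"}},"delta_rot":{"type":"array","items":{"type":"number"}},"grip":{"type":"number"}}}},"squeeze":{"type":"number"}},"required":["steps"]}

```bash
mkdir -p pics; ls; cat > h.py <<'E'
import numpy as np, cv2, pickle
from workcell import monitor, snapshot, job, r
def K(s):
    f=200/np.tan(np.radians(s["vfov"])/2); return np.array([[f,0,s["cx"]],[0,f,s["cy"]],[0,0,1]])
def ray(s,px):
    u=cv2.undistortPoints(np.array(px,float).reshape(-1,1,2),K(s),np.array(s["D"],float)).reshape(-1,2)
    d=np.c_[u,np.ones(len(u))]@np.array(s["R"]); return -np.array(s["R"]).T@s["t"], d
def plane(s,px,z):
    o,d=ray(s,px); return o+d*((z-o[2])/d[:,2])[:,None]
def pts(s,px):
    px=np.array(px).reshape(-1,2); o,d=ray(s,px); z=np.array([s["depth"][int(round(v)),int(round(u))] for u,v in px]); return o+d*z[:,None]
def proj(s,X):
    rv,_=cv2.Rodrigues(np.array(s["R"])); return cv2.projectPoints(np.array(X,float).reshape(-1,1,3),rv,np.array(s["t"],float),K(s),np.array(s["D"],float))[0].reshape(-1,2)
def cloud(s):
    v,u=np.mgrid[0:400,0:640]; o,d=ray(s,np.c_[u.ravel(),v.ravel()]); P=o+d*s["depth"].ravel()[:,None]; P[s["depth"].ravel()==0]=np.nan; return P.reshape(400,640,3)
def snap(n,save=None):
    s=snapshot(n)
    if save: cv2.imwrite(f"pics/{save}.png",s["frame"][:,:,::-1]); pickle.dump(s,open(f"pics/{save}.pkl","wb"))
    return s
def load(n): return pickle.load(open(f"pics/{n}.pkl","rb"))
E
python3 - <<'E'
from h import *
for n in("scene","top"):
    s=snap(n,n+"0"); print(n,-np.array(s["R"]).T@s["t"],s["R"][2],s["vfov"])
m=monitor.sense();print(m["eef_pos"],m["tcp_rot"],m["gripper_width"],r.tcp_to_grasp)
E
```

```text
pics
scene [ 1.33400981 -0.39747368  1.20125846] [-0.58218513  0.3175187  -0.74849339] 52.61688821956016
top [0.38149834 0.07259309 1.54106612] [ 0.11129181 -0.01714583 -0.99363985] 46.97416324929919
[0.22992305 0.60741069 0.23794621] [ 1.79911162e-01  9.83682575e-01 -7.48335287e-04 -7.05809144e-05] 0.08780896561937146 0.0187
```

View pics/scene0.png

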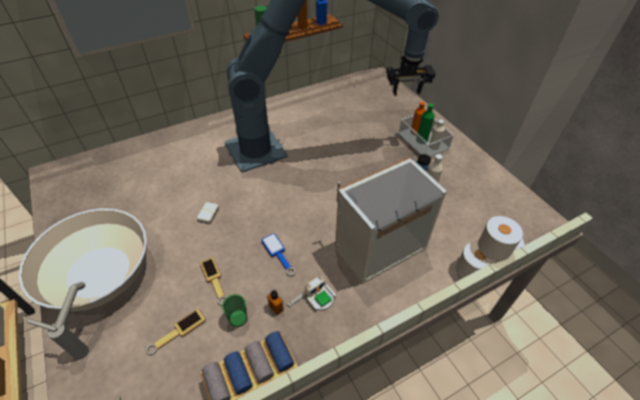

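View pics/top0.png

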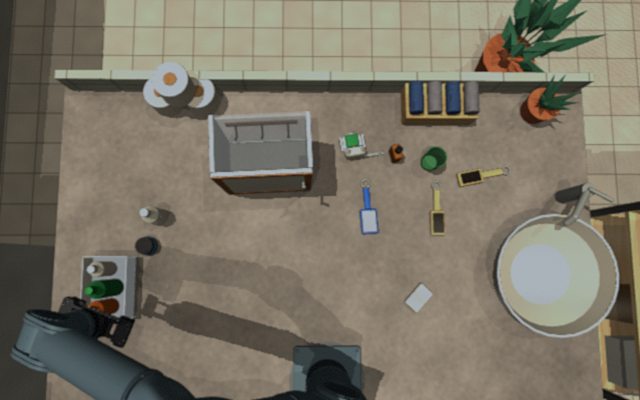

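The top view shows the cabinet at (262,152) with its rim, the mirror at (368,210), the near hairbrush at (438,210) and a look-alike brush at (480,177). I see no toothbrush case. Next I'll measure these.

```bash
python3 - <<'E'
from h import *
s=load("top0"); 
c=cv2.resize(s["frame"][85:245,190:390,::-1],None,fx=4,fy=4,interpolation=cv2.INTER_CUBIC)[:600]
cv2.imwrite("pics/topc.png",c)
hsv=cv2.cvtColor(s["frame"],cv2.COLOR_RGB2HSV)
roi=lambda x0,y0,x1,y1:np.pad(np.ones((y1-y0,x1-x0),bool),((y0,400-y1),(x0,640-x1)))
for n,lo,hi,R in (("mirror",(105,120,60),(125,255,255),roi(350,175,390,240)),("brush",(15,90,60),(35,255,255),roi(425,180,452,240)),("far",(15,90,60),(35,255,255),roi(452,160,515,190))):
    m=(cv2.inRange(hsv,lo,hi)>0)&R; v,u=np.nonzero(m); 
    P=plane(s,np.c_[u,v],.015); C=cloud(s)[m]
    rect=cv2.minAreaRect(P[:,:2].astype(np.float32)); print(n,m.sum(),P.mean(0),rect,np.nanpercentile(C[:,2],[10,50,90]))
    q=P[:,:2]-P[:,:2].mean(0); w,V=np.linalg.eigh(q.T@q); print(np.degrees(np.arctan2(*V[::-1,1])))
C=cloud(s); m=(np.abs(C[:,:,2]-.306)<.012)&roi(180,90,340,210)
rect=cv2.minAreaRect(C[m][:,:2].astype(np.float32)); print("cab",m.sum(),rect,cv2.boxPoints(rect))
E
```

```text
mirror 157 [ 0.57251589 -0.13591373  0.015     ] ((0.5506311058998108, -0.13917335867881775), (0.15126223862171173, 0.051596060395240784), 4.1820478439331055) [0.00799701 0.01334989 0.01841712]
179.86510721248408
brush 282 [ 0.54726919 -0.36958677  0.015     ] ((0.5446673035621643, -0.3727995753288269), (0.04709828272461891, 0.14903415739536285), 88.23443603515625) [0.00908558 0.0154091  0.02197321]
177.2944458425116
far 329 [ 0.66780742 -0.51606424  0.015     ] ((0.6697983145713806, -0.5212819576263428), (0.04873983561992645, 0.154427632689476), 11.398653030395508) [0.0069296  0.01595374 0.02328852]
101.75385543699906
cab 6502 ((0.6876188516616821, 0.19417187571525574), (0.20784586668014526, 0.2805350720882416), 2.743800163269043) [[0.5771004  0.3293038 ]
 [0.5905297  0.04909036]
 [0.7981373  0.05903995]
 [0.784708   0.3392534 ]]
```

View pics/topc.png

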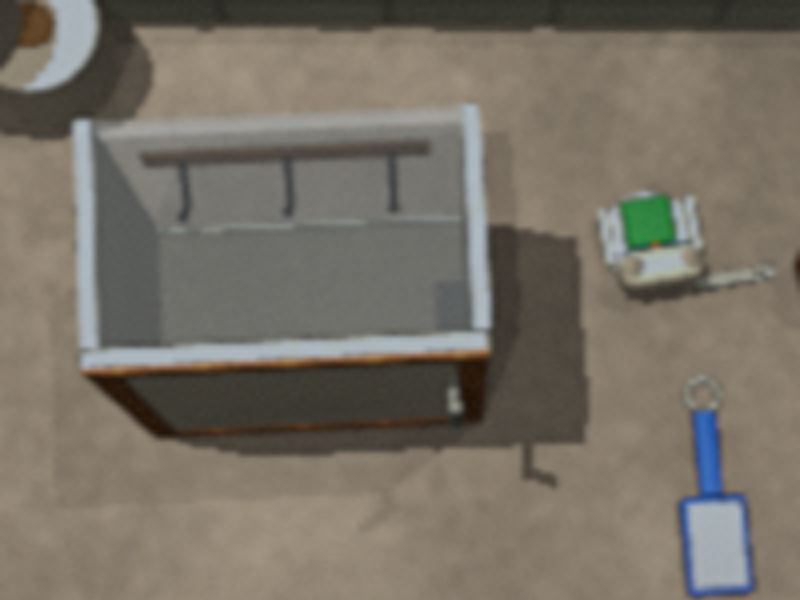

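The crop shows the cabinet rim (back corners (74,120) and (480,104)), the door's top edge as a white strip at its front, the handle at (455,400), the hooks ending at rows ~212, and the mirror's ring at (703,392). Now I'll turn these into world points.

```bash
python3 - <<'E'
from h import *
s=load("top0"); f=lambda l:np.array(l,float)/4+[190-.375,85-.375]
P=plane(s,f([(74,120),(480,104),(490,330),(491,352),(82,348),(83,369)]),.306);print("BL BR FRside FRdoor FL FLdoor",P.round(4))
print("handle top",plane(s,f([(455,385),(455,392)]),.288).round(4), pts(s,f([(455,395)])))
print("ring",plane(s,f([(703,392)]),.008),"mirror head",plane(s,f([(713,497),(716,545),(718,590)]),.015).round(4))
print("hooktips",plane(s,f([(183,218),(288,214),(393,211)]),.243).round(4))
C=cloud(s); m=(np.abs(C[:,:,2]-.306)<.006); m[:,:200]=0;m[:,330:]=0;m[210:]=0
Q=C[m]; a=np.radians(2.5); R=np.array([[np.cos(a),-np.sin(a)],[np.sin(a),np.cos(a)]]); q=Q[:,:2]@R
print("in rotated",np.percentile(q,[0.5,2,98,99.5],axis=0).round(4))
b=load("scene0"); hp=np.array([[.5525,.0675,.288]]); print("scene px of handle?",proj(b,hp))
E
```

```text
BL BR FRside FRdoor FL FLdoor [[0.7833 0.3366 0.306 ]
 [0.7956 0.0571 0.306 ]
 [0.6367 0.0505 0.306 ]
 [0.6214 0.0499 0.306 ]
 [0.6239 0.3275 0.306 ]
 [0.6094 0.3265 0.306 ]]
handle top [[0.6018 0.0744 0.288 ]
 [0.5969 0.0744 0.288 ]] [[0.60702743 0.07452055 0.21632671]]
ring [[ 0.64522159 -0.1347726   0.008     ]] mirror head [[ 0.5551 -0.1409  0.015 ]
 [ 0.5148 -0.1427  0.015 ]
 [ 0.4773 -0.1438  0.015 ]]
hooktips [[0.7314 0.2702 0.243 ]
 [0.7345 0.1948 0.243 ]
 [0.7369 0.1192 0.243 ]]
in rotated [[0.6215 0.0252]
 [0.6238 0.0295]
 [0.7941 0.2979]
 [0.7969 0.3021]]
scene px of handle? [[330.7637994  176.66461129]]
```

>>> drive_tool(
  steps=[
    {"xyz": [0,0,40],"grip": 0},
    {"xyz": [0,0,80],"grip": 0},
    {"xyz": [0,0,120],"grip": 0},
    {"xyz": [20,-25,142],"delta_rot": [0,0,0.05],"grip": 0},
    {"xyz": [40,-60,142],"delta_rot": [0,0,0.1],"grip": 0},
    {"xyz": [60,-90,142],"delta_rot": [0,0,0.15],"grip": 0},
    {"xyz": [82,-122,142],"delta_rot": [0,0,0.2],"grip": 0},
    {"xyz": [104,-155,142],"delta_rot": [0,0,0.25],"grip": 0},
    {"xyz": [126,-188,142],"delta_rot": [0,0,0.3],"grip": 0},
    {"xyz": [148,-220,142],"delta_rot": [0,0,0.35],"grip": 0},
    {"xyz": [170,-254,142],"delta_rot": [0,0,0.405],"grip": 0},
    {"xyz": [192,-287,142],"delta_rot": [0,0,0.405],"grip": 0},
    {"xyz": [214,-320,142],"delta_rot": [0,0,0.405],"grip": 0},
    {"xyz": [236,-353,142],"delta_rot": [0,0,0.405],"grip": 0},
    {"xyz": [258,-386,142],"delta_rot": [0,0,0.405],"grip": 0},
    {"xyz": [280,-419,142],"delta_rot": [0,0,0.405],"grip": 0},
    {"xyz": [302,-452,142],"delta_rot": [0,0,0.405],"grip": 0},
    {"xyz": [324,-484,142],"delta_rot": [0,0,0.405],"grip": 0},
    {"xyz": [346,-516,142],"delta_rot": [0,0,0.405],"grip": 0},
    {"xyz": [356,-532,142],"delta_rot": [0,0,0.405],"grip": 0},
  ],
)

```text
invalid input at $.steps[0]: expected keys xyz, delta_rot, grip
```

```bash
python3 - <<'E'
from h import *
s=snap("wrist","w1"); m=monitor.sense(); print(m["eef_pos"],m["tcp_rot"],m["joint_pos"],m["force"])
print(-np.array(s["R"]).T@s["t"],s["R"][2])
C=cloud(s); k=(C[:,:,2]>.22)&(C[:,:,2]<.3)&(C[:,:,0]<.6)&(C[:,:,0]>.55); print(k.sum(), C[k][:,:].mean(0) if k.any() else 0, np.nanpercentile(C[k],[5,95],axis=0) if k.any() else 0)
E
```

```text
[0.22991109 0.60746873 0.23805005] [ 1.79871624e-01  9.83689858e-01 -6.76572622e-04 -7.12118676e-05] [-1.27517686  0.53699342 -0.00446723  1.53861852  0.00261834  1.06734715
 -0.07119732] [ 0.27975744 -0.75662863 -0.70795787]
[0.15404462 0.63601782 0.38417631] [ 0.291159   -0.11049562 -0.95027215]
0 0 0
```

View pics/w1.png

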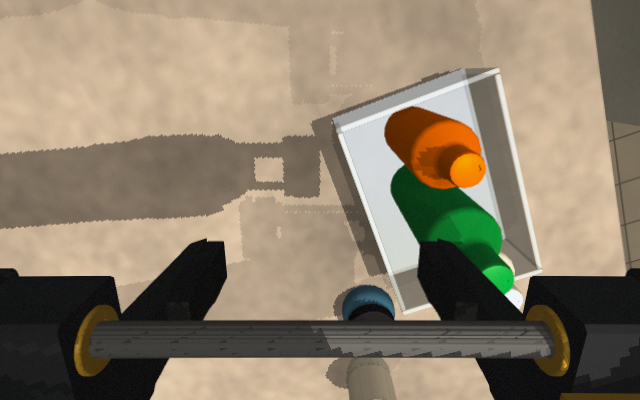

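The move was refused because each row needs all its keys. The picture only shows the basket under the fingers (green and orange bottles at (440,190)). Sending it again.

>>> drive_tool(
  steps=[
    {"xyz": [0,0,40],"delta_rot": [0,0,0],"grip": 0},
    {"xyz": [0,0,80],"delta_rot": [0,0,0],"grip": 0},
    {"xyz": [0,0,120],"delta_rot": [0,0,0],"grip": 0},
    {"xyz": [20,-25,142],"delta_rot": [0,0,0.05],"grip": 0},
    {"xyz": [40,-60,142],"delta_rot": [0,0,0.1],"grip": 0},
    {"xyz": [60,-90,142],"delta_rot": [0,0,0.15],"grip": 0},
    {"xyz": [82,-122,142],"delta_rot": [0,0,0.2],"grip": 0},
    {"xyz": [104,-155,142],"delta_rot": [0,0,0.25],"grip": 0},
    {"xyz": [126,-188,142],"delta_rot": [0,0,0.3],"grip": 0},
    {"xyz": [148,-220,142],"delta_rot": [0,0,0.35],"grip": 0},
    {"xyz": [170,-254,142],"delta_rot": [0,0,0.405],"grip": 0},
    {"xyz": [192,-287,142],"delta_rot": [0,0,0.405],"grip": 0},
    {"xyz": [214,-320,142],"delta_rot": [0,0,0.405],"grip": 0},
    {"xyz": [236,-353,142],"delta_rot": [0,0,0.405],"grip": 0},
    {"xyz": [258,-386,142],"delta_rot": [0,0,0.405],"grip": 0},
    {"xyz": [280,-419,142],"delta_rot": [0,0,0.405],"grip": 0},
    {"xyz": [302,-452,142],"delta_rot": [0,0,0.405],"grip": 0},
    {"xyz": [324,-484,142],"delta_rot": [0,0,0.405],"grip": 0},
    {"xyz": [346,-516,142],"delta_rot": [0,0,0.405],"grip": 0},
    {"xyz": [356,-532,142],"delta_rot": [0,0,0.405],"grip": 0},
  ],
)

```text
time: 1.82
eef_pos: [0.5878, 0.0704, 0.3804]
tcp_rot: [-0.019, 1.0, -0.001, 0.0]
force: [0.0, -0.2, -0.1]
gripper_width: 0.088
grasp_force: 0.0
```

```bash
python3 - <<'E'
from h import *
s=snap("wrist","w2"); m=monitor.sense(); print(m["eef_pos"],m["tcp_rot"],m["joint_pos"],m["force"])
print(-np.array(s["R"]).T@s["t"],s["R"][2])
C=cloud(s); k=(C[:,:,2]>.22)&(C[:,:,2]<.3)&(C[:,:,0]<.6)&(C[:,:,0]>.55); print(k.sum(), C[k][:,:].mean(0) if k.any() else 0, np.nanpercentile(C[k],[5,95],axis=0) if k.any() else 0)
E
```

```text
[0.5885604  0.0679886  0.38034372] [-1.72898515e-02  9.99848287e-01 -2.06546474e-03  4.45464833e-04] [-0.4002023   0.32646252  0.27528946  1.52834544 -0.08625257  1.29884625
  1.48978428] [ 0.120894   -2.5292806  -0.15248114]
[0.50664209 0.0675171  0.52665533] [ 0.31184596  0.01016782 -0.95007827]
432 [0.58414507 0.07527085 0.27024123] [[0.58206954 0.07111275 0.2276616 ]
 [0.5889178  0.07952032 0.29308121]]
```

View pics/w2.png

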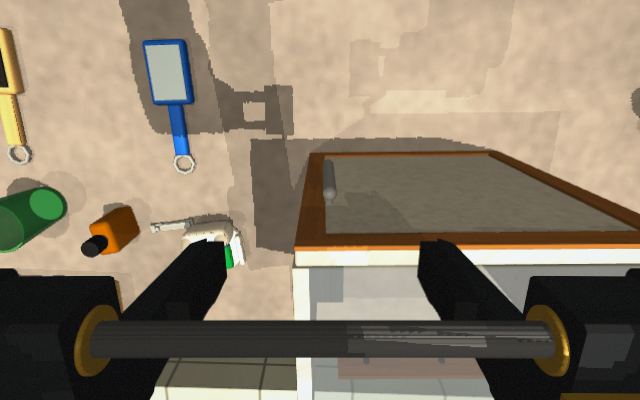

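The picture shows the steel bar handle at (328,180) between the open fingers, the mirror at (170,100) and its ring at (184,163). The bar measures about (0.586, 0.075), so I'll descend and grip it.

>>> drive_tool(
  steps=[
    {"xyz": [0,0,-30],"delta_rot": [0,0,0],"grip": 0},
    {"xyz": [0,0,-60],"delta_rot": [0,0,0],"grip": 0},
    {"xyz": [0,0,-90],"delta_rot": [0,0,0],"grip": 0},
    {"xyz": [0,0,-115],"delta_rot": [0,0,0],"grip": 0},
    {"xyz": [0,0,-126],"delta_rot": [0,0,0],"grip": 0},
    {"xyz": [0,0,-126],"delta_rot": [0,0,0],"grip": 0},
    {"xyz": [0,0,-126],"delta_rot": [0,0,0],"grip": 1},
    {"xyz": [0,0,-126],"delta_rot": [0,0,0],"grip": 1},
    {"xyz": [0,0,-126],"delta_rot": [0,0,0],"grip": 1},
    {"xyz": [0,0,-126],"delta_rot": [0,0,0],"grip": 1},
    {"xyz": [0,0,-126],"delta_rot": [0,0,0],"grip": 1},
    {"xyz": [0,0,-126],"delta_rot": [0,0,0],"grip": 1},
    {"xyz": [0,0,-126],"delta_rot": [0,0,0],"grip": 1},
    {"xyz": [0,0,-126],"delta_rot": [0,0,0],"grip": 1},
  ],
  squeeze=30,
)

```text
time: 3.03
eef_pos: [0.5861, 0.0759, 0.2548]
tcp_rot: [-0.022, 1.0, 0.0, 0.0]
force: [-0.4, -0.6, 0.1]
gripper_width: 0.037
grasp_force: 0.0
```

>>> drive_tool(
  steps=[
    {"xyz": [0,0,0],"delta_rot": [0,0,0],"grip": 1},
    {"xyz": [0,0,0],"delta_rot": [0,0,0],"grip": 1},
    {"xyz": [0,0,0],"delta_rot": [0,0,0],"grip": 1},
    {"xyz": [0,0,0],"delta_rot": [0,0,0],"grip": 1},
    {"xyz": [0,0,0],"delta_rot": [0,0,0],"grip": 1},
    {"xyz": [0,0,0],"delta_rot": [0,0,0],"grip": 1},
  ],
  squeeze=30,
)

```text
time: 3.53
eef_pos: [0.5861, 0.0755, 0.2547]
tcp_rot: [-0.021, 1.0, -0.0, -0.0]
force: [1.2, -0.9, 0.0]
gripper_width: 0.009
grasp_force: 30.0
```

```bash
python3 - <<'E'
import numpy as np
a=np.radians(2.52); rot=lambda t:np.array([[np.cos(t),-np.sin(t)],[np.sin(t),np.cos(t)]])
p0=rot(a)@[-.049,-.253]
for f in list(np.arange(0,2.06,.1)): print(round(f,2),((rot(a-f)@[-.049,-.253]-p0)*1000).round(0))
E
```

```text
0.0 [0. 0.]
0.1 [-25.   5.]
0.2 [-50.  13.]
0.3 [-74.  23.]
0.4 [-96.  35.]
0.5 [-118.   49.]
0.6 [-137.   66.]
0.7 [-155.   84.]
0.8 [-171.  104.]
0.9 [-185.  126.]
1.0 [-197.  149.]
1.1 [-207.  173.]
1.2 [-213.  198.]
1.3 [-218.  223.]
1.4 [-220.  249.]
1.5 [-219.  275.]
1.6 [-216.  300.]
1.7 [-210.  325.]
1.8 [-202.  350.]
1.9 [-191.  373.]
2.0 [-178.  395.]
```

>>> drive_tool(
  steps=[
    {"xyz": [-6,1,0],"delta_rot": [0,0,-0.02],"grip": 1},
    {"xyz": [-12,2,0],"delta_rot": [0,0,-0.05],"grip": 1},
    {"xyz": [-18,3,0],"delta_rot": [0,0,-0.07],"grip": 1},
    {"xyz": [-25,5,0],"delta_rot": [0,0,-0.1],"grip": 1},
    {"xyz": [-38,9,0],"delta_rot": [0,0,-0.15],"grip": 1},
    {"xyz": [-50,13,0],"delta_rot": [0,0,-0.2],"grip": 1},
    {"xyz": [-62,18,0],"delta_rot": [0,0,-0.25],"grip": 1},
    {"xyz": [-74,23,0],"delta_rot": [0,0,-0.3],"grip": 1},
    {"xyz": [-85,29,0],"delta_rot": [0,0,-0.35],"grip": 1},
    {"xyz": [-96,35,0],"delta_rot": [0,0,-0.4],"grip": 1},
    {"xyz": [-107,42,0],"delta_rot": [0,0,-0.45],"grip": 1},
    {"xyz": [-118,49,0],"delta_rot": [0,0,-0.5],"grip": 1},
    {"xyz": [-137,66,0],"delta_rot": [0,0,-0.6],"grip": 1},
    {"xyz": [-155,84,0],"delta_rot": [0,0,-0.7],"grip": 1},
    {"xyz": [-171,104,0],"delta_rot": [0,0,-0.8],"grip": 1},
    {"xyz": [-185,126,0],"delta_rot": [0,0,-0.9],"grip": 1},
    {"xyz": [-197,149,0],"delta_rot": [0,0,-1.0],"grip": 1},
    {"xyz": [-197,149,0],"delta_rot": [0,0,-1.0],"grip": 1},
  ],
  squeeze=30,
)

```text
time: 5.03
eef_pos: [0.386, 0.2297, 0.2546]
tcp_rot: [0.46, 0.888, 0.001, -0.001]
force: [-1.1, -0.4, -0.8]
gripper_width: 0.009
grasp_force: 30.0
```

>>> drive_tool(
  steps=[
    {"xyz": [-10,24,0],"delta_rot": [0,0,-0.1],"grip": 1},
    {"xyz": [-16,49,0],"delta_rot": [0,0,-0.2],"grip": 1},
    {"xyz": [-21,74,0],"delta_rot": [0,0,-0.3],"grip": 1},
    {"xyz": [-23,100,0],"delta_rot": [0,0,-0.4],"grip": 1},
    {"xyz": [-22,126,0],"delta_rot": [0,0,-0.5],"grip": 1},
    {"xyz": [-19,151,0],"delta_rot": [0,0,-0.6],"grip": 1},
    {"xyz": [-13,176,0],"delta_rot": [0,0,-0.7],"grip": 1},
    {"xyz": [-5,201,0],"delta_rot": [0,0,-0.8],"grip": 1},
    {"xyz": [6,224,0],"delta_rot": [0,0,-0.9],"grip": 1},
    {"xyz": [12,235,0],"delta_rot": [0,0,-0.95],"grip": 1},
    {"xyz": [12,235,0],"delta_rot": [0,0,-0.95],"grip": 1},
    {"xyz": [12,235,0],"delta_rot": [0,0,-0.95],"grip": 1},
  ],
  squeeze=30,
)

```text
time: 6.03
eef_pos: [0.4005, 0.4603, 0.2547]
tcp_rot: [0.815, 0.58, -0.0, -0.0]
force: [-1.0, 0.3, 1.6]
gripper_width: 0.0087
grasp_force: 30.0
```

```bash
python3 - <<'E'
from h import *
s=snap("top","top1"); m=monitor.sense(); print(m["eef_pos"],m["joint_pos"],m["force"])
E
```

```text
[0.40009297 0.45973187 0.2546702 ] [-1.18391484  0.46615651  0.35327228  1.65113595 -0.18072976  1.05746546
 -1.10989254] [-1.97810366  1.14476228  0.6094996 ]
```

View pics/top1.png

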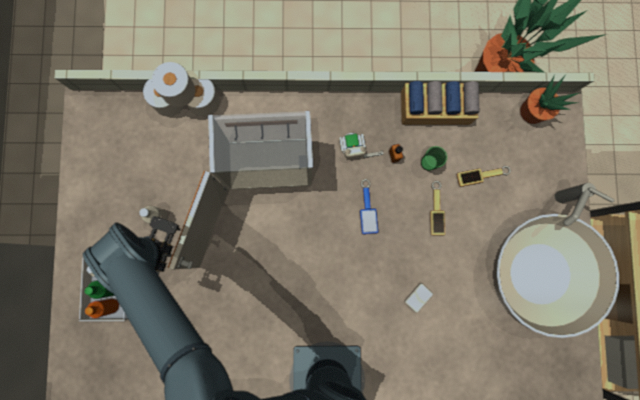

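The top view shows the door wide open at about 1.95 rad, the gripper still at the handle, and the mirror and brushes unmoved. Now I'll let go, lift, and move over to the mirror.

>>> drive_tool(
  steps=[
    {"xyz": [0,0,0],"delta_rot": [0,0,0],"grip": 0},
    {"xyz": [0,0,0],"delta_rot": [0,0,0],"grip": 0},
    {"xyz": [0,0,0],"delta_rot": [0,0,0],"grip": 0},
    {"xyz": [0,0,0],"delta_rot": [0,0,0],"grip": 0},
    {"xyz": [0,0,40],"delta_rot": [0,0,0],"grip": 0},
    {"xyz": [0,0,80],"delta_rot": [0,0,0],"grip": 0},
    {"xyz": [0,0,120],"delta_rot": [0,0,0],"grip": 0},
    {"xyz": [0,0,150],"delta_rot": [0,0,0],"grip": 0},
    {"xyz": [0,-30,150],"delta_rot": [0,0,-0.1],"grip": 0},
    {"xyz": [0,-70,150],"delta_rot": [0,0,-0.22],"grip": 0},
    {"xyz": [0,-110,150],"delta_rot": [0,0,-0.34],"grip": 0},
    {"xyz": [0,-150,150],"delta_rot": [0,0,-0.46],"grip": 0},
    {"xyz": [0,-190,150],"delta_rot": [0,0,-0.58],"grip": 0},
    {"xyz": [0,-230,150],"delta_rot": [0,0,-0.7],"grip": 0},
    {"xyz": [0,-270,150],"delta_rot": [0,0,-0.82],"grip": 0},
    {"xyz": [0,-310,150],"delta_rot": [0,0,-0.94],"grip": 0},
    {"xyz": [0,-350,150],"delta_rot": [0,0,-1.06],"grip": 0},
    {"xyz": [0,-390,120],"delta_rot": [0,0,-1.17],"grip": 0},
    {"xyz": [0,-430,90],"delta_rot": [0,0,-1.17],"grip": 0},
    {"xyz": [0,-470,60],"delta_rot": [0,0,-1.17],"grip": 0},
  ],
)

```text
time: 7.75
eef_pos: [0.4006, 0.0081, 0.3292]
tcp_rot: [0.999, 0.032, 0.001, -0.001]
force: [1.1, -0.0, -0.5]
gripper_width: 0.0882
grasp_force: 0.0
```

```bash
cat >> h.py <<'E'
from scipy.spatial.transform import Rotation as Ro
def tool(yaw,below):
    # flipped tool (camera on far/up side): heading yaw, tool z 'below' rad under horizontal
    c,s=np.cos(yaw),np.sin(yaw); z=np.array([c*np.cos(below),s*np.cos(below),-np.sin(below)]); y=np.array([s,-c,0]); return Ro.from_matrix(np.c_[np.cross(y,z),y,z])
def drot(Rt,R0=None):
    if R0 is None: R0=Ro.from_quat(monitor.sense()["tcp_rot"])
    return (Rt*R0.inv()).as_rotvec()
E
python3 - <<'E'
from h import *
m=monitor.sense(); print(m["eef_pos"],m["tcp_rot"],m["joint_pos"]); print(drot(tool(np.radians(3.5),np.radians(55))))
E
```

```text
[0.40062743 0.00806143 0.32915802] [ 9.99484271e-01  3.20843609e-02  8.33982406e-04 -1.04414943e-03] [-0.94412642 -0.06337345  0.79733871  2.06489348  0.04828287  1.11956115
 -1.67539274]
[ 0.03616084 -0.60806016 -0.00361813]
```

>>> drive_tool(
  steps=[
    {"xyz": [0,-40,-20],"delta_rot": [0.007,-0.12,0],"grip": 0},
    {"xyz": [0,-80,-40],"delta_rot": [0.014,-0.24,0],"grip": 0},
    {"xyz": [0,-115,-60],"delta_rot": [0.021,-0.36,0],"grip": 0},
    {"xyz": [0,-130,-60],"delta_rot": [0.028,-0.48,0],"grip": 0},
    {"xyz": [0,-130,-60],"delta_rot": [0.036,-0.608,0],"grip": 0},
    {"xyz": [0,-130,-60],"delta_rot": [0.036,-0.608,0],"grip": 0},
    {"xyz": [0,-130,-60],"delta_rot": [0.036,-0.608,0],"grip": 0},
    {"xyz": [0,-130,-60],"delta_rot": [0.036,-0.608,0],"grip": 0},
  ],
)

```text
time: 8.42
eef_pos: [0.3931, -0.1051, 0.2924]
tcp_rot: [0.974, 0.045, 0.22, -0.006]
force: [-0.2, 1.0, 0.2]
gripper_width: 0.088
grasp_force: 0.0
```

```bash
python3 - <<'E'
from h import *
s=snap("wrist","w3"); m=monitor.sense(); print(m["eef_pos"],m["tcp_rot"],m["joint_pos"],m["force"])
print(-np.array(s["R"]).T@s["t"],s["R"][2])
hsv=cv2.cvtColor(s["frame"],cv2.COLOR_RGB2HSV); k=cv2.inRange(hsv,(105,120,60),(125,255,255)); C=cloud(s)
n,l,st,ce=cv2.connectedComponentsWithStats(k); i=1+np.argmax(st[1:,4]); kk=l==i; v,u=np.nonzero(kk)
c=max(cv2.findContours(kk.astype(np.uint8),0,2)[0],key=cv2.contourArea).reshape(-1,2)
P=plane(s,c,.016); print("bbox",st[i],"heights",np.nanpercentile(C[kk][:,2],[5,50,95])); print(cv2.minAreaRect(P[:,:2].astype(np.float32)))
y=np.abs(P[:,1]); 
for x in np.arange(P[:,0].min(),P[:,0].max(),.012):
    q=P[np.abs(P[:,0]-x)<.006]; print(round(x,3),q[:,1].min().round(4),q[:,1].max().round(4),((q[:,1].min()+q[:,1].max())/2).round(4))
E
```

```text
[ 0.39206195 -0.10740428  0.29241529] [ 0.97459775  0.0420534   0.2199147  -0.00531576] [-0.096399   -0.22154527  0.31902629  2.37909059 -0.10950761  0.55032093
 -1.17322635] [-0.38631671  2.11576241 -0.15630731]
[ 0.40308211 -0.10317099  0.45919848] [ 0.12803821  0.00464702 -0.99175835]
bbox [ 336   67   44  117 1610] heights [0.01157153 0.01463825 0.01870233]
((0.549304723739624, -0.13919249176979065), (0.15338407456874847, 0.054507065564394), 4.056647777557373)
0.471 -0.1692 -0.1179 -0.1436
0.483 -0.1716 -0.1716 -0.1716Traceback (most recent call last):
  File "<stdin>", line 10, in <module>
    return umr_minimum(a, axis, None, out, keepdims, initial, where)
ValueError: zero-size array to reduction operation minimum which has no identity
```

View pics/w3.png

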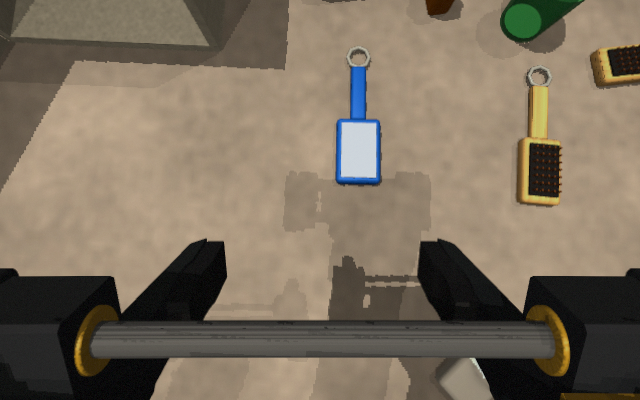

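The wrist view shows the mirror head at (359,151) with its ring at (358,57), and the near brush head at (540,172) with its ring at (539,76). Joint 4 is near its limit here, so the tilt has only reached 25°. I'll now compute the grasp.

```bash
python3 - <<'E'
from h import *
s=load("w3"); m=monitor.sense()
P=plane(s,[(358.5,57),(359,151),(539.5,76),(541,172)],.012); print(P)
for a,b in((0,1),(2,3)):
    d=P[a]-P[b]; print(np.linalg.norm(d),np.degrees(np.arctan2(d[1],d[0])))
R=tool(np.radians(3.5),np.radians(55)); print(drot(R), m["eef_pos"],(np.array([.510,-.142,.100])-m["eef_pos"])*1000)
E
```

```text
[[ 0.64152679 -0.13346657  0.012     ]
 [ 0.51521497 -0.14401248  0.012     ]
 [ 0.63707482 -0.37171212  0.012     ]
 [ 0.50924701 -0.37558186  0.012     ]]
0.12675130914798785 4.772617213276748
0.12788637286480434 1.7339887496701292
[ 0.02025859 -0.1663192  -0.02258951] [ 0.39206195 -0.10740428  0.29241529] [ 117.9380484   -34.59571734 -192.4152931 ]
```

>>> drive_tool(
  steps=[
    {"xyz": [25,-8,-32],"delta_rot": [0,0,0],"grip": 0},
    {"xyz": [50,-15,-64],"delta_rot": [0,0,0],"grip": 0},
    {"xyz": [75,-22,-96],"delta_rot": [0,-0.05,0],"grip": 0},
    {"xyz": [100,-30,-128],"delta_rot": [0.01,-0.1,-0.02],"grip": 0},
    {"xyz": [112,-35,-160],"delta_rot": [0.02,-0.166,-0.022],"grip": 0},
    {"xyz": [118,-35,-185],"delta_rot": [0.02,-0.166,-0.022],"grip": 0},
    {"xyz": [118,-35,-185],"delta_rot": [0.02,-0.166,-0.022],"grip": 0},
    {"xyz": [118,-35,-185],"delta_rot": [0.02,-0.166,-0.022],"grip": 0},
    {"xyz": [118,-35,-185],"delta_rot": [0.02,-0.166,-0.022],"grip": 0},
    {"xyz": [118,-35,-185],"delta_rot": [0.02,-0.166,-0.022],"grip": 0},
  ],
)

```text
time: 9.3
eef_pos: [0.5116, -0.1582, 0.1731]
tcp_rot: [0.96, 0.036, 0.278, -0.022]
force: [-1.4, -0.3, 0.0]
gripper_width: 0.088
grasp_force: 0.0
```

```bash
python3 - <<'E'
from h import *
m=monitor.sense(); R=tool(np.radians(4),np.radians(55)); print(m["joint_pos"],drot(R), m["eef_pos"],(np.array([.510,-.1428,.009])-m["eef_pos"])*1000)
E
```

```text
[ 0.57433253  0.30565106 -0.23174737  2.28631017 -1.30400754  0.19166524
  0.12715821] [-0.0189477  -0.04850648 -0.01310337] [ 0.51159601 -0.15816717  0.1730694 ] [  -1.59600773   15.36716742 -164.06939684]
```

```bash
cat > fk.py <<'E'
import numpy as np
from scipy.spatial.transform import Rotation as Ro
from scipy.optimize import least_squares
D=[([-1.27517686,0.53699342,-0.00446723,1.53861852,0.00261834,1.06734715,-0.07119732],[0.22991109,0.60746873,0.23805005],[0.179871624,0.983689858,-0.000676572622,-0.0000712118676]),
([-0.4002023,0.32646252,0.27528946,1.52834544,-0.08625257,1.29884625,1.48978428],[0.5885604,0.0679886,0.38034372],[-0.0172898515,0.999848287,-0.00206546474,0.000445464833]),
([-0.94412642,-0.06337345,0.79733871,2.06489348,0.04828287,1.11956115,-1.67539274],[0.40062743,0.00806143,0.32915802],[0.999484271,0.0320843609,0.000833982406,-0.00104414943]),
([-0.096399,-0.22154527,0.31902629,2.37909059,-0.10950761,0.55032093,-1.17322635],[0.39206195,-0.10740428,0.29241529],[0.97459775,0.0420534,0.2199147,-0.00531576]),
([0.57433253,0.30565106,-0.23174737,2.28631017,-1.30400754,0.19166524,0.12715821],[0.51159601,-0.15816717,0.1730694],[0.96,0.036,0.278,-0.022])]
def fk(p,q,s=(-1,1,-1,1,-1,1,-1)):
    h,L1,L2,L3,a,b,c,y0=p
    q=np.array(q)*s; Rz=lambda t:Ro.from_euler('z',t); Ry=lambda t:Ro.from_euler('y',t)
    R=Rz(q[0]+y0); x=np.array([0,0,h]); R=R*Ry(q[1]); x=x+R.apply([0,0,L1]); R=R*Rz(q[2]); x=x+R.apply([a,0,0]); R=R*Ry(q[3]); x=x+R.apply([b,0,L2]); R=R*Rz(q[4])*Ry(q[5]); x=x+R.apply([c,0,L3]); return x,R*Rz(q[6])
if __name__=="__main__":
    import itertools
    for s in itertools.product([1,-1],repeat=3):
        sg=(-1,1,s[0],1,s[1],1,s[2])
        def res(p):
            e=[]
            for q,x,o in D:
                X,R=fk(p[:8],q,sg); e+=list(X-x)+list(.2*((R*Ro.from_euler('z',p[8])).inv()*Ro.from_quat(o)).as_rotvec())
            return np.array(e)
        b=min((least_squares(res,[.33,.45,.45,.3,0,0,0,0,y]) for y in(0,1.57,3.1,-1.57)),key=lambda r:r.cost)
        print(sg,b.cost,b.x.round(4))
E
python3 fk.py
```

```text
(-1, 1, 1, 1, 1, 1, 1) 0.3809344057411517 [ 0.4646  0.6852  0.3104  0.7452 -0.4872  0.094  -0.5008 -0.3686 -0.9729]
(-1, 1, 1, 1, 1, 1, -1) 0.22222761988300438 [ 0.4645  0.6927  0.3114  0.7529 -0.4898  0.0934 -0.4993 -0.3604  2.2385]
(-1, 1, 1, 1, -1, 1, 1) 0.2889978945213631 [ 1.5761  0.5997  0.9912  0.7471  0.043   0.7289  0.3587 -0.5083 -0.433 ]
(-1, 1, 1, 1, -1, 1, -1) 0.17702189371889357 [ 1.5674  0.6032  0.9881  0.7476  0.0408  0.7245  0.3566 -0.5035  1.5729]
(-1, 1, -1, 1, 1, 1, 1) 0.1423785561320981 [ 0.1422  0.4687  0.3491  0.2305 -0.0256 -0.1037 -0.0924 -0.0442  3.8631]
(-1, 1, -1, 1, 1, 1, -1) 0.10966024755904617 [ 0.1461  0.4693  0.3507  0.2322 -0.0247 -0.1017 -0.0905 -0.0406  2.0839]
(-1, 1, -1, 1, -1, 1, 1) 0.2378892589958544 [ 3.4920e-01  4.7940e-01  4.5430e-01  2.9710e-01  1.1700e-02  5.0000e-04
  3.8000e-03 -8.5500e-02  3.2676e+00]
(-1, 1, -1, 1, -1, 1, -1) 0.00019756385847413064 [ 3.3980e-01  4.7880e-01  4.4930e-01  2.9350e-01  1.1300e-02 -3.9000e-03
  2.0000e-04 -7.5800e-02  1.4989e+00]
```

```bash
python3 - <<'E'
from h import *
m=monitor.sense(); R=tool(np.radians(0),np.radians(90)); print(drot(R),(np.array([.480,-.1,.35])-m["eef_pos"])*1000)
E
```

```text
[-0.04519852  0.56266105 -0.07382259] [-31.59600773  58.16716742 176.93060316]
```

>>> drive_tool(
  steps=[
    {"xyz": [-6,10,35],"delta_rot": [-0.009,0.1,-0.015],"grip": 0},
    {"xyz": [-12,20,70],"delta_rot": [-0.018,0.2,-0.03],"grip": 0},
    {"xyz": [-18,30,105],"delta_rot": [-0.027,0.32,-0.045],"grip": 0},
    {"xyz": [-25,45,140],"delta_rot": [-0.036,0.44,-0.06],"grip": 0},
    {"xyz": [-32,58,177],"delta_rot": [-0.045,0.56,-0.074],"grip": 0},
    {"xyz": [-32,58,177],"delta_rot": [-0.045,0.56,-0.074],"grip": 0},
    {"xyz": [-32,58,177],"delta_rot": [-0.045,0.56,-0.074],"grip": 0},
    {"xyz": [-32,58,177],"delta_rot": [-0.045,0.56,-0.074],"grip": 0},
    {"xyz": [-32,58,177],"delta_rot": [-0.045,0.56,-0.074],"grip": 0},
    {"xyz": [-32,58,177],"delta_rot": [-0.045,0.56,-0.074],"grip": 0},
  ],
)

```text
time: 10.13
eef_pos: [0.4822, -0.0969, 0.3563]
tcp_rot: [1.0, 0.001, 0.003, 0.002]
force: [0.6, 1.4, -0.4]
gripper_width: 0.0882
grasp_force: 0.0
```

```bash
python3 - <<'E'
from h import *
m=monitor.sense(); print(m["joint_pos"].tolist(),m["eef_pos"].tolist(),m["tcp_rot"].tolist(),np.abs(m["qd"]).max())
E
```

```text
[-0.22987460375986724, 0.14037294523764246, 0.3771486319479546, 1.8185957116293054, -0.05315341383242273, 1.1868209635352873, -1.404824015174627] [0.48219925162722854, -0.09685750022446986, 0.3563322257982615] [0.999994053598215, 0.0012235968135899439, 0.0028225159089209522, 0.0015585194871481963] 0.14915258649280463
```

>>> drive_tool(
  steps=[
    {"xyz": [0,0,0],"delta_rot": [0,0,0.12],"grip": 0},
    {"xyz": [0,0,0],"delta_rot": [0,0,0.24],"grip": 0},
    {"xyz": [0,0,0],"delta_rot": [0,0,0.36],"grip": 0},
    {"xyz": [0,0,0],"delta_rot": [0,0,0.48],"grip": 0},
    {"xyz": [0,0,0],"delta_rot": [0,0,0.6],"grip": 0},
    {"xyz": [0,0,0],"delta_rot": [0,0,0.72],"grip": 0},
    {"xyz": [0,0,0],"delta_rot": [0,0,0.84],"grip": 0},
    {"xyz": [0,0,0],"delta_rot": [0,0,0.96],"grip": 0},
    {"xyz": [0,0,0],"delta_rot": [0,0,1.08],"grip": 0},
    {"xyz": [0,0,0],"delta_rot": [0,0,1.2],"grip": 0},
    {"xyz": [0,0,0],"delta_rot": [0,0,1.32],"grip": 0},
    {"xyz": [0,0,0],"delta_rot": [0,0,1.44],"grip": 0},
    {"xyz": [0,0,0],"delta_rot": [0,0,1.56],"grip": 0},
    {"xyz": [0,0,0],"delta_rot": [0,0,1.68],"grip": 0},
    {"xyz": [0,0,0],"delta_rot": [0,0,1.8],"grip": 0},
    {"xyz": [0,0,0],"delta_rot": [0,0,1.92],"grip": 0},
    {"xyz": [0,0,0],"delta_rot": [0,0,2.04],"grip": 0},
    {"xyz": [0,0,0],"delta_rot": [0,0,2.16],"grip": 0},
    {"xyz": [0,0,0],"delta_rot": [0,0,2.28],"grip": 0},
    {"xyz": [0,0,0],"delta_rot": [0,0,2.4],"grip": 0},
  ],
)

```text
time: 11.8
eef_pos: [0.4788, -0.0988, 0.3499]
tcp_rot: [0.36, 0.933, -0.001, -0.001]
force: [-0.2, -0.1, -0.2]
gripper_width: 0.0882
grasp_force: 0.0
```

>>> drive_tool(
  steps=[
    {"xyz": [0,0,0],"delta_rot": [0,0,0.12],"grip": 0},
    {"xyz": [0,0,0],"delta_rot": [0,0,0.24],"grip": 0},
    {"xyz": [0,0,0],"delta_rot": [0,0,0.36],"grip": 0},
    {"xyz": [0,0,0],"delta_rot": [0,0,0.48],"grip": 0},
    {"xyz": [0,0,0],"delta_rot": [0,0,0.6],"grip": 0},
    {"xyz": [0,0,0],"delta_rot": [0,0,0.74],"grip": 0},
    {"xyz": [0,0,0],"delta_rot": [0,0,0.74],"grip": 0},
    {"xyz": [0,0,0],"delta_rot": [0,0,0.74],"grip": 0},
  ],
)

```text
time: 12.47
eef_pos: [0.4788, -0.0987, 0.3501]
tcp_rot: [0.002, 1.0, -0.001, -0.002]
force: [0.7, 0.1, -0.0]
gripper_width: 0.0878
grasp_force: 0.0
```

```bash
cat >> fk.py <<'E'
S=(-1,1,-1,1,-1,1,-1)
def fit():
    D.append(([-0.2299,0.14037,0.37715,1.8186,-0.05315,1.18682,-1.40482],[0.4822,-0.09686,0.35633],[0.99999,0.00122,0.00282,0.00156]))
    W=[1,.2,1,1,.3,1]
    def res(p):
        e=[]
        for w,(q,x,o) in zip(W,D):
            X,R=fk(p[:8],q,S); e+=list(w*(X-x))+list(w*.2*((R*Ro.from_euler('z',p[8])).inv()*Ro.from_quat(o)).as_rotvec())
        return np.array(e)
    return least_squares(res,[.34,.479,.449,.294,0.01,0,0,0,1.5])
LO=np.array([-2.7,-.37,-1.27,.24,-1.31,.19,-2.76]); HI=np.array([2.7,2.16,1.26,2.4,4.45,1.91,2.76])
P=fit().x
def F(q):
    X,R=fk(P[:8],q,S); return X,R*Ro.from_euler('z',P[8])
def jac(q):
    X,R=F(q); J=np.zeros((6,7))
    for i in range(7):
        d=np.zeros(7); d[i]=1e-5; x,r_=F(q+d); J[:3,i]=(x-X)/1e-5; J[3:,i]=(r_*R.inv()).as_rotvec()/1e-5
    return J
def follow(q,X,R,n=15):
    for _ in range(n):
        x,r_=F(q); e=np.r_[X-x,(R*r_.inv()).as_rotvec()]; J=jac(q)
        q=np.clip(q+J.T@np.linalg.solve(J@J.T+1e-5*np.eye(6),e),LO,HI)
    return q
E
python3 - <<'E'
from h import *; import fk
print(fk.fit().cost,fk.P.round(4))
q=np.array(monitor.sense()["joint_pos"]); print(q.round(3)); X0,R0=fk.F(q); m=monitor.sense(); print(X0-m["eef_pos"])
W=[]
for t in np.linspace(0,1,8)[1:]: p=q.copy(); p[5]+= t*(.45-q[5]); p[4]+=t*(0-q[4]); W.append(p)
for t in np.linspace(0,1,27)[1:]: p=W[6].copy(); p[4]=t*np.pi; W.append(p)
s=q.copy()
for i,p in enumerate(W):
    X,R=fk.F(p); s=fk.follow(s,X,R)
    b=(X0,R0) if i<7 else fk.F(W[6]) if i<20 else fk.F(W[19])
    if i in(6,) or i>6 and (i-7)%3==0 or i>=30: print(i,((X-b[0])*1000).round(),(R*b[1].inv()).as_rotvec().round(3),s.round(2),X.round(2))
E
```

```text
0.00011129643427571497 [ 0.2983  0.4707  0.4366  0.275   0.01   -0.0305 -0.0031 -0.08    1.493 ]
[ 0.022  0.146  0.099  1.815 -0.013  1.184  1.692]
[ 0.0080671   0.00430959 -0.00040224]
6 [179. -39.  72.] [-0.159 -0.716  0.011] [ 0.02  0.15  0.1   1.82 -0.    0.45  1.69] [ 0.67 -0.13  0.42]
7 [ -2. -14.   1.] [-0.109  0.023  0.046] [-0.    0.15  0.12  1.82  0.11  0.45  1.7 ] [ 0.66 -0.15  0.42]
10 [ -6. -54.  13.] [-0.438  0.091  0.184] [-0.06  0.15  0.19  1.82  0.45  0.44  1.72] [ 0.66 -0.19  0.44]
13 [ -3. -88.  38.] [-0.766  0.16   0.322] [-0.12  0.15  0.26  1.82  0.79  0.43  1.73] [ 0.66 -0.22  0.46]
16 [   7. -112.   71.] [-1.094  0.228  0.46 ] [-0.18  0.15  0.32  1.82  1.16  0.42  1.72] [ 0.67 -0.24  0.49]
19 [  21. -122.  110.] [-1.422  0.297  0.597] [-0.22  0.15  0.37  1.82  1.54  0.41  1.69] [ 0.69 -0.25  0.53]
22 [17.  5. 38.] [-0.328  0.068  0.138] [-0.23  0.16  0.38  1.82  1.94  0.41  1.65] [ 0.7  -0.25  0.57]
25 [35. 24. 71.] [-0.656  0.137  0.276] [-0.22  0.15  0.37  1.81  2.33  0.42  1.63] [ 0.72 -0.23  0.6 ]
28 [51. 55. 95.] [-0.985  0.205  0.414] [-0.19  0.15  0.34  1.82  2.7   0.43  1.62] [ 0.74 -0.2   0.63]
30 [ 60.  80. 104.] [-1.203  0.251  0.505] [-0.17  0.15  0.31  1.82  2.94  0.44  1.62] [ 0.75 -0.17  0.64]
31 [ 64.  93. 106.] [-1.313  0.274  0.551] [-0.15  0.15  0.3   1.82  3.06  0.45  1.63] [ 0.75 -0.16  0.64]
32 [ 67. 107. 106.] [-1.422  0.297  0.597] [-0.14  0.15  0.28  1.82  3.18  0.45  1.63] [ 0.75 -0.15  0.64]
```

>>> drive_tool(
  steps=[
    {"xyz": [30,-6,5],"delta_rot": [-0.023,-0.102,0.002],"grip": 0},
    {"xyz": [58,-12,12],"delta_rot": [-0.045,-0.205,0.003],"grip": 0},
    {"xyz": [86,-18,21],"delta_rot": [-0.068,-0.307,0.005],"grip": 0},
    {"xyz": [112,-24,32],"delta_rot": [-0.091,-0.409,0.006],"grip": 0},
    {"xyz": [136,-29,44],"delta_rot": [-0.114,-0.511,0.008],"grip": 0},
    {"xyz": [159,-34,58],"delta_rot": [-0.136,-0.614,0.009],"grip": 0},
    {"xyz": [179,-39,72],"delta_rot": [-0.159,-0.716,0.011],"grip": 0},
    {"xyz": [177,-53,73],"delta_rot": [-0.24,-0.74,0.1],"grip": 0},
    {"xyz": [177,-53,73],"delta_rot": [-0.24,-0.74,0.1],"grip": 0},
  ],
)

```text
time: 13.22
eef_pos: [0.6546, -0.1528, 0.4222]
tcp_rot: [-0.048, 0.925, -0.118, 0.359]
force: [0.0, -0.2, -0.6]
gripper_width: 0.0881
grasp_force: 0.0
```

```bash
python3 - <<'E'
from h import *; import fk
m=monitor.sense(); q=np.array(m["joint_pos"]); print(q.round(3),m["eef_pos"]); X0,R0=fk.F(q); s=q.copy()
for i in range(1,27):
    p=q.copy(); p[4]+=i/26*(np.pi-q[4]); p[5]=.45
    X,R=fk.F(p); s=fk.follow(s,X,R)
    if i==14: X0,R0=fk.F(p0)
    p0=p
    print(i,((X-X0)*1000).round().tolist(),(R*R0.inv()).as_rotvec().round(2).tolist(),s[4:6].round(2))
E
```

```text
[-0.014  0.073  0.13   1.951  0.283  0.363  1.56 ] [ 0.65461155 -0.15276571  0.42218797]
1 [-19.0, -15.0, -11.0] [-0.09, 0.1, 0.02] [0.39 0.45]
2 [-19.0, -27.0, -6.0] [-0.19, 0.12, 0.07] [0.5  0.45]
3 [-18.0, -38.0, 0.0] [-0.29, 0.14, 0.11] [0.61 0.45]
4 [-17.0, -48.0, 8.0] [-0.39, 0.16, 0.15] [0.72 0.45]
5 [-14.0, -58.0, 16.0] [-0.49, 0.17, 0.2] [0.82 0.45]
6 [-12.0, -67.0, 25.0] [-0.59, 0.19, 0.24] [0.93 0.45]
7 [-8.0, -74.0, 34.0] [-0.69, 0.21, 0.29] [1.04 0.45]
8 [-5.0, -81.0, 45.0] [-0.79, 0.23, 0.33] [1.15 0.44]
9 [-0.0, -86.0, 56.0] [-0.89, 0.24, 0.37] [1.26 0.44]
10 [5.0, -90.0, 67.0] [-0.99, 0.26, 0.42] [1.38 0.44]
11 [10.0, -93.0, 78.0] [-1.08, 0.28, 0.46] [1.49 0.44]
12 [15.0, -94.0, 90.0] [-1.18, 0.3, 0.51] [1.6  0.44]
13 [21.0, -94.0, 101.0] [-1.28, 0.31, 0.55] [1.71 0.44]
14 [6.0, 1.0, 11.0] [-0.1, 0.02, 0.05] [1.82 0.44]
15 [12.0, 4.0, 22.0] [-0.19, 0.04, 0.1] [1.93 0.44]
16 [18.0, 9.0, 33.0] [-0.29, 0.06, 0.14] [2.04 0.44]
17 [24.0, 14.0, 43.0] [-0.39, 0.08, 0.19] [2.16 0.44]
18 [30.0, 21.0, 52.0] [-0.48, 0.1, 0.24] [2.27 0.44]
19 [36.0, 29.0, 60.0] [-0.58, 0.12, 0.29] [2.38 0.44]
20 [41.0, 37.0, 68.0] [-0.68, 0.14, 0.34] [2.49 0.45]
21 [46.0, 47.0, 74.0] [-0.78, 0.16, 0.38] [2.6  0.45]
22 [51.0, 58.0, 80.0] [-0.87, 0.18, 0.43] [2.71 0.45]
23 [56.0, 69.0, 84.0] [-0.97, 0.2, 0.48] [2.82 0.45]
24 [59.0, 81.0, 87.0] [-1.07, 0.22, 0.53] [2.93 0.45]
25 [63.0, 93.0, 89.0] [-1.16, 0.24, 0.58] [3.04 0.45]
26 [66.0, 106.0, 89.0] [-1.26, 0.26, 0.63] [3.15 0.45]
```

>>> drive_tool(
  steps=[
    {"xyz": [-19,-15,-11],"delta_rot": [-0.09,0.1,0.02],"grip": 0},
    {"xyz": [-19,-27,-6],"delta_rot": [-0.19,0.12,0.07],"grip": 0},
    {"xyz": [-18,-38,0],"delta_rot": [-0.29,0.14,0.11],"grip": 0},
    {"xyz": [-17,-48,8],"delta_rot": [-0.39,0.16,0.15],"grip": 0},
    {"xyz": [-14,-58,16],"delta_rot": [-0.49,0.17,0.2],"grip": 0},
    {"xyz": [-12,-67,25],"delta_rot": [-0.59,0.19,0.24],"grip": 0},
    {"xyz": [-8,-74,34],"delta_rot": [-0.69,0.21,0.29],"grip": 0},
    {"xyz": [-5,-81,45],"delta_rot": [-0.79,0.23,0.33],"grip": 0},
    {"xyz": [0,-86,56],"delta_rot": [-0.89,0.24,0.37],"grip": 0},
    {"xyz": [5,-90,67],"delta_rot": [-0.99,0.26,0.42],"grip": 0},
    {"xyz": [10,-93,78],"delta_rot": [-1.08,0.28,0.46],"grip": 0},
    {"xyz": [15,-94,90],"delta_rot": [-1.18,0.3,0.51],"grip": 0},
    {"xyz": [21,-94,101],"delta_rot": [-1.28,0.31,0.55],"grip": 0},
  ],
)

```text
time: 14.3
eef_pos: [0.6772, -0.2459, 0.5255]
tcp_rot: [-0.496, 0.669, -0.535, 0.142]
force: [-0.7, -0.3, 0.4]
gripper_width: 0.0884
grasp_force: 0.0
```

>>> drive_tool(
  steps=[
    {"xyz": [6,1,11],"delta_rot": [-0.1,0.02,0.05],"grip": 0},
    {"xyz": [12,4,22],"delta_rot": [-0.19,0.04,0.1],"grip": 0},
    {"xyz": [18,9,33],"delta_rot": [-0.29,0.06,0.14],"grip": 0},
    {"xyz": [24,14,43],"delta_rot": [-0.39,0.08,0.19],"grip": 0},
    {"xyz": [30,21,52],"delta_rot": [-0.48,0.1,0.24],"grip": 0},
    {"xyz": [36,29,60],"delta_rot": [-0.58,0.12,0.29],"grip": 0},
    {"xyz": [41,37,68],"delta_rot": [-0.68,0.14,0.34],"grip": 0},
    {"xyz": [46,47,74],"delta_rot": [-0.78,0.16,0.38],"grip": 0},
    {"xyz": [51,58,80],"delta_rot": [-0.87,0.18,0.43],"grip": 0},
    {"xyz": [56,69,84],"delta_rot": [-0.97,0.2,0.48],"grip": 0},
    {"xyz": [59,81,87],"delta_rot": [-1.07,0.22,0.53],"grip": 0},
    {"xyz": [63,93,89],"delta_rot": [-1.16,0.24,0.58],"grip": 0},
    {"xyz": [66,106,89],"delta_rot": [-1.26,0.26,0.63],"grip": 0},
  ],
)

```text
time: 15.38
eef_pos: [0.7433, -0.1396, 0.6144]
tcp_rot: [0.713, -0.07, 0.69, 0.105]
force: [0.2, -0.7, 0.1]
gripper_width: 0.088
grasp_force: 0.0
```

```bash
python3 - <<'E'
from h import *; import fk
m=monitor.sense(); q=np.array(m["joint_pos"]); print(q.round(3),m["eef_pos"],m["force"]); R0=Ro.from_quat(m["tcp_rot"]); print(R0.as_matrix().round(2)); x0,_=fk.F(q)
s=q.copy()
a=np.radians(4)
for pos,b in(((.58,-.14,.35),35),((.505,-.143,.1),55),((.505,-.143,.01),55)):
    R=tool(a,np.radians(b)); 
    X=np.array(pos); s=fk.follow(s,X,R,60); print("drot",drot(R,R0),(X-m["eef_pos"])*1000,s.round(2),fk.F(s)[0]-X,[(R*fk.F(s)[1].inv()).magnitude().round(3)])
E
```

```text
[-0.117  0.082  0.16   2.028  2.735  0.545  1.959] [ 0.74333079 -0.13956186  0.61444952] [ 0.19191857 -0.65027069  0.12718502]
[[ 0.04 -0.25  0.97]
 [ 0.05 -0.97 -0.25]
 [ 1.    0.05 -0.03]]Traceback (most recent call last):
  File "<stdin>", line 7, in <module>
AttributeError: 'float' object has no attribute 'round'
```

```bash
cat > plan.py <<'E'
from h import *; import fk
def plan(wps):
    m=monitor.sense(); q=np.array(m["joint_pos"]); R0=Ro.from_quat(m["tcp_rot"]); s=q.copy(); x0,r0=fk.F(q); dx=x0-m["eef_pos"]; dR=R0.inv()*r0
    print("now",m["eef_pos"],q.round(2),"F",m["force"].round(1))
    for pos,yaw,b in wps:
        R=tool(np.radians(yaw),np.radians(b)); s=fk.follow(s,np.array(pos)+dx,R*dR,60)
        print(pos,"xyz",((np.array(pos)-m["eef_pos"])*1000).round().tolist(),"rot",drot(R,R0).round(3).tolist(),"q",s.round(2),"err",(fk.F(s)[0]-pos-dx).round(3).tolist(),round(float((R*dR*fk.F(s)[1].inv()).magnitude()),3))
E
python3 - <<'E'
from plan import *
plan([((.60,-.14,.40),4,30),((.505,-.143,.1),4,55),((.505,-.143,.01),4,55)])
E
```

```text
now [ 0.74333079 -0.13956186  0.61444952] [-0.12  0.08  0.16  2.03  2.73  0.55  1.96] F [ 0.2 -0.7  0.1]
(0.6, -0.14, 0.4) xyz [-143.0, -0.0, -214.0] rot [0.097, 0.492, 0.298] q [-0.47 -0.    0.78  2.35  4.13  0.38  0.86] err [0.0, -0.0, -0.0] 0.0
(0.505, -0.143, 0.1) xyz [-238.0, -3.0, -514.0] rot [0.133, 0.928, 0.27] q [-0.34  0.67  0.75  2.4   3.96  0.75  0.99] err [0.058, -0.009, 0.026] 0.097
(0.505, -0.143, 0.01) xyz [-238.0, -3.0, -604.0] rot [0.133, 0.928, 0.27] q [-0.29  0.96  0.65  2.4   3.75  0.96  1.08] err [0.03, -0.002, 0.006] 0.048
```

```bash
python3 - <<'E'
from plan import *
plan([((.68,-.14,.50),4,5),((.62,-.14,.40),4,15),((.58,-.143,.25),4,35),((.54,-.143,.12),4,50),((.518,-.143,.06),4,58),((.518,-.143,.01),4,58)])
E
```

```text
now [ 0.74333079 -0.13956186  0.61444952] [-0.12  0.08  0.16  2.03  2.73  0.55  1.96] F [ 0.2 -0.7  0.1]
(0.68, -0.14, 0.5) xyz [-63.0, -0.0, -114.0] rot [0.059, 0.056, 0.316] q [0.13 0.1  0.16 2.27 3.66 0.78 1.21] err [-0.0, 0.0, -0.0] 0.0
(0.62, -0.14, 0.4) xyz [-123.0, -0.0, -214.0] rot [0.074, 0.231, 0.31] q [0.16 0.12 0.18 2.4  3.72 0.79 1.25] err [0.01, -0.004, 0.015] 0.028
(0.58, -0.143, 0.25) xyz [-163.0, -3.0, -364.0] rot [0.104, 0.58, 0.293] q [0.15 0.29 0.19 2.4  3.76 0.63 1.29] err [0.032, -0.012, 0.029] 0.065
(0.54, -0.143, 0.12) xyz [-203.0, -3.0, -494.0] rot [0.126, 0.841, 0.276] q [0.12 0.52 0.21 2.4  3.69 0.59 1.39] err [0.034, -0.012, 0.017] 0.058
(0.518, -0.143, 0.06) xyz [-225.0, -3.0, -554.0] rot [0.137, 0.981, 0.265] q [0.1  0.65 0.22 2.4  3.66 0.53 1.41] err [0.017, -0.006, 0.006] 0.028
(0.518, -0.143, 0.01) xyz [-225.0, -3.0, -604.0] rot [0.137, 0.981, 0.265] q [0.08 0.8  0.23 2.4  3.59 0.65 1.45] err [0.0, 0.0, -0.0] 0.0
```

```bash
python3 - <<'E'
from plan import *
plan([((.70,-.14,.50),2,5),((.68,-.14,.40),2,20),((.66,-.143,.25),4,35),((.62,-.143,.12),4,45),((.56,-.143,.06),4,53),((.518,-.143,.03),4,58),((.518,-.143,.01),4,58)])
E
```

```text
now [ 0.74333079 -0.13956186  0.61444952] [-0.12  0.08  0.16  2.03  2.73  0.55  1.96] F [ 0.2 -0.7  0.1]
(0.7, -0.14, 0.5) xyz [-43.0, -0.0, -114.0] rot [0.06, 0.055, 0.281] q [0.09 0.13 0.16 2.23 3.56 0.75 1.26] err [0.0, 0.0, 0.0] 0.0
(0.68, -0.14, 0.4) xyz [-63.0, -0.0, -214.0] rot [0.087, 0.316, 0.272] q [0.09 0.18 0.16 2.27 3.65 0.58 1.23] err [0.0, 0.0, 0.0] 0.0
(0.66, -0.143, 0.25) xyz [-83.0, -3.0, -364.0] rot [0.104, 0.58, 0.293] q [0.11 0.39 0.17 2.28 3.72 0.55 1.25] err [0.0, -0.0, 0.0] 0.0
(0.62, -0.143, 0.12) xyz [-123.0, -3.0, -494.0] rot [0.119, 0.754, 0.282] q [0.08 0.61 0.2  2.31 3.64 0.62 1.35] err [0.0, -0.0, -0.0] 0.0
(0.56, -0.143, 0.06) xyz [-183.0, -3.0, -554.0] rot [0.13, 0.893, 0.272] q [0.07 0.69 0.23 2.37 3.63 0.62 1.39] err [0.0, 0.0, 0.0] 0.0
(0.518, -0.143, 0.03) xyz [-225.0, -3.0, -584.0] rot [0.137, 0.981, 0.265] q [0.07 0.74 0.24 2.4  3.63 0.61 1.42] err [0.008, -0.002, 0.002] 0.013
(0.518, -0.143, 0.01) xyz [-225.0, -3.0, -604.0] rot [0.137, 0.981, 0.265] q [0.07 0.8  0.25 2.4  3.6  0.66 1.43] err [0.0, -0.0, 0.0] 0.0
```

>>> drive_tool(
  steps=[
    {"xyz": [-14,0,-38],"delta_rot": [0.02,0.018,0.09],"grip": 0},
    {"xyz": [-28,0,-76],"delta_rot": [0.04,0.036,0.18],"grip": 0},
    {"xyz": [-43,0,-114],"delta_rot": [0.06,0.055,0.28],"grip": 0},
    {"xyz": [-50,0,-148],"delta_rot": [0.07,0.14,0.28],"grip": 0},
    {"xyz": [-57,0,-181],"delta_rot": [0.08,0.23,0.275],"grip": 0},
    {"xyz": [-63,0,-214],"delta_rot": [0.087,0.316,0.275],"grip": 0},
    {"xyz": [-68,-1,-252],"delta_rot": [0.09,0.38,0.28],"grip": 0},
    {"xyz": [-73,-1,-290],"delta_rot": [0.095,0.45,0.285],"grip": 0},
    {"xyz": [-78,-2,-328],"delta_rot": [0.1,0.51,0.29],"grip": 0},
    {"xyz": [-83,-3,-364],"delta_rot": [0.104,0.58,0.293],"grip": 0},
    {"xyz": [-93,-3,-398],"delta_rot": [0.108,0.625,0.29],"grip": 0},
    {"xyz": [-103,-3,-430],"delta_rot": [0.112,0.67,0.287],"grip": 0},
    {"xyz": [-113,-3,-462],"delta_rot": [0.116,0.71,0.285],"grip": 0},
    {"xyz": [-123,-3,-494],"delta_rot": [0.119,0.754,0.282],"grip": 0},
    {"xyz": [-123,-3,-494],"delta_rot": [0.119,0.754,0.282],"grip": 0},
    {"xyz": [-123,-3,-494],"delta_rot": [0.119,0.754,0.282],"grip": 0},
  ],
)

```text
time: 16.72
eef_pos: [0.6174, -0.142, 0.1145]
tcp_rot: [0.925, 0.03, 0.378, -0.014]
force: [-0.2, -0.4, -0.5]
gripper_width: 0.088
grasp_force: 0.0
```

```bash
python3 - <<'E'
from plan import *
plan([((.56,-.143,.06),4,53),((.518,-.143,.03),4,58),((.518,-.143,.01),4,58)])
s=snap("top","top2"); 
hsv=cv2.cvtColor(s["frame"],cv2.COLOR_RGB2HSV)
for n,lo,hi,b in (("m",(105,120,60),(125,255,255),(330,390)),("b",(15,90,60),(35,255,255),(425,452))):
    k=cv2.inRange(hsv,lo,hi); k[:150]=0; k[260:]=0; k[:,:b[0]]=0;k[:,b[1]:]=0; v,u=np.nonzero(k); print(n,len(u),u.mean(),v.mean(),u.min(),u.max(),v.min(),v.max())
E
```

```text
now [ 0.61741388 -0.14198721  0.11447579] [0.11 0.59 0.2  2.25 3.8  0.55 1.16] F [-0.2 -0.4 -0.5]
(0.56, -0.143, 0.06) xyz [-57.0, -1.0, -54.0] rot [-0.012, 0.13, 0.003] q [0.11 0.65 0.23 2.31 3.8  0.54 1.2 ] err [-0.0, 0.0, 0.0] 0.0
(0.518, -0.143, 0.03) xyz [-99.0, -1.0, -84.0] rot [-0.018, 0.217, 0.003] q [0.11 0.68 0.25 2.36 3.8  0.53 1.23] err [-0.0, 0.0, 0.0] 0.0
(0.518, -0.143, 0.01) xyz [-99.0, -1.0, -104.0] rot [-0.018, 0.217, 0.003] q [0.09 0.74 0.26 2.35 3.76 0.58 1.25] err [-0.0, 0.0, -0.0] 0.0
m 49 366.2040816326531 197.18367346938774 363 370 188 233
b 297 436.016835016835 211.989898989899 430 444 190 235
```

>>> drive_tool(
  steps=[
    {"xyz": [-30,0,-28],"delta_rot": [-0.006,0.065,0],"grip": 0},
    {"xyz": [-57,-1,-54],"delta_rot": [-0.012,0.13,0],"grip": 0},
    {"xyz": [-80,-1,-70],"delta_rot": [-0.015,0.175,0],"grip": 0},
    {"xyz": [-99,-1,-84],"delta_rot": [-0.018,0.217,0],"grip": 0},
    {"xyz": [-99,-1,-95],"delta_rot": [-0.018,0.217,0],"grip": 0},
    {"xyz": [-99,-1,-105],"delta_rot": [-0.018,0.217,0],"grip": 0},
    {"xyz": [-99,-1,-105],"delta_rot": [-0.018,0.217,0],"grip": 0},
    {"xyz": [-99,-1,-105],"delta_rot": [-0.018,0.217,0],"grip": 0},
  ],
)

```text
time: 17.43
eef_pos: [0.5217, -0.1437, 0.0151]
tcp_rot: [0.96, 0.034, 0.279, -0.008]
force: [0.4, 0.7, -0.4]
gripper_width: 0.0884
grasp_force: 0.0
```

```bash
python3 - <<'E'
from plan import *
s=snap("wrist","w4")
plan([((.518,-.143,.009),4,58)])
hsv=cv2.cvtColor(s["frame"],cv2.COLOR_RGB2HSV); k=cv2.inRange(hsv,(105,120,60),(125,255,255))
c=max(cv2.findContours(k,0,2)[0],key=cv2.contourArea).reshape(-1,2); P=plane(s,c,.016); print(cv2.minAreaRect(P[:,:2].astype(np.float32)))
E
```

```text
now [ 0.5218493  -0.14377274  0.01543472] [0.1  0.72 0.24 2.34 3.78 0.55 1.23] F [ 0.6 -0.3  0.3]
(0.518, -0.143, 0.009) xyz [-4.0, 1.0, -6.0] rot [0.003, 0.009, -0.0] q [0.1  0.73 0.24 2.34 3.77 0.56 1.23] err [-0.0, 0.0, -0.0] 0.0
((0.5605542659759521, -0.13936038315296173), (0.12999498844146729, 0.05484249070286751), 4.1040263175964355)
```

View pics/w4.png

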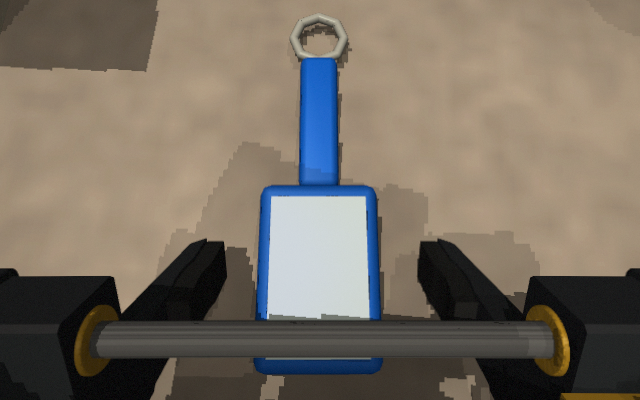

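The mirror head is centred between the fingers at column 319 and the ring is at (319,37). Closing on it now.

>>> drive_tool(
  steps=[
    {"xyz": [-4,1,-6],"delta_rot": [0,0,0],"grip": 0},
    {"xyz": [-4,1,-6],"delta_rot": [0,0,0],"grip": 0},
    {"xyz": [-4,1,-6],"delta_rot": [0,0,0],"grip": 1},
    {"xyz": [-4,1,-6],"delta_rot": [0,0,0],"grip": 1},
    {"xyz": [-4,1,-6],"delta_rot": [0,0,0],"grip": 1},
    {"xyz": [-4,1,-6],"delta_rot": [0,0,0],"grip": 1},
    {"xyz": [-4,1,-6],"delta_rot": [0,0,0],"grip": 1},
    {"xyz": [-4,1,-6],"delta_rot": [0,0,0],"grip": 1},
    {"xyz": [-4,1,-6],"delta_rot": [0,0,0],"grip": 1},
    {"xyz": [-4,1,-6],"delta_rot": [0,0,0],"grip": 1},
    {"xyz": [-4,1,10],"delta_rot": [0,0,0],"grip": 1},
    {"xyz": [-4,1,40],"delta_rot": [0,0,0],"grip": 1},
    {"xyz": [-4,1,60],"delta_rot": [0,0,0],"grip": 1},
    {"xyz": [-4,1,60],"delta_rot": [0,0,0],"grip": 1},
  ],
  squeeze=40,
)

```text
time: 18.65
eef_pos: [0.5185, -0.1435, 0.0779]
tcp_rot: [0.959, 0.034, 0.281, -0.008]
force: [0.5, -1.1, -1.8]
gripper_width: 0.0555
grasp_force: 40.0
```

```bash
python3 - <<'E'
from plan import *
s=snap("wrist","w5"); m=monitor.sense(); g=s["frame"]
R=Ro.from_quat(m["tcp_rot"]); X=m["eef_pos"]
# ring pixels via depth: silver low-sat region near the top
C=cloud(s); T=(C-X)@R.as_matrix()   # tool frame coords
k=(np.abs(T[:,:,1])<.03)&(T[:,:,0]>.0)&(T[:,:,0]<.2)&(T[:,:,2]<.09)&(T[:,:,2]>-.06); k[:, :]&=np.isfinite(T[:,:,0])
v,u=np.nonzero(k); print(u.min(),u.max(),v.min(),v.max())
hsv=cv2.cvtColor(g,cv2.COLOR_RGB2HSV); b=cv2.inRange(hsv,(105,120,60),(125,255,255))>0
kb=k&b; A=T[kb]; print("blue tool pts",np.nanpercentile(A,[1,50,99],axis=0).round(4)); p=np.polyfit(A[:,0],A[:,2],1); print("slope",np.degrees(np.arctan(p[0])),"y slope",np.polyfit(A[A[:,0]>.05][:,0],A[A[:,0]>.05][:,1],1))
xm=np.nanmax(A[:,0]); kr=k&~b&(T[:,:,0]>xm-.015); Q=T[kr]; print("ring",len(Q),np.nanpercentile(Q,[2,50,98],axis=0).round(4))
print(X,m["gripper_width"],m["grasp_force"])
E
```

```text
229 411 0 320
blue tool pts [[ 0.0013 -0.0265 -0.0117]
 [ 0.0475  0.0002  0.0234]
 [ 0.0959  0.0276  0.0542]]
slope 35.49016689079189 y slope [-0.00264569  0.00055335]
ring 1208 [[ 0.097  -0.0144  0.0559]
 [ 0.1091  0.0007  0.0657]
 [ 0.1195  0.0149  0.0729]]
[ 0.51794082 -0.14302595  0.07631143] 0.05527135698404116 39.99782860279083
```

View pics/w5.png

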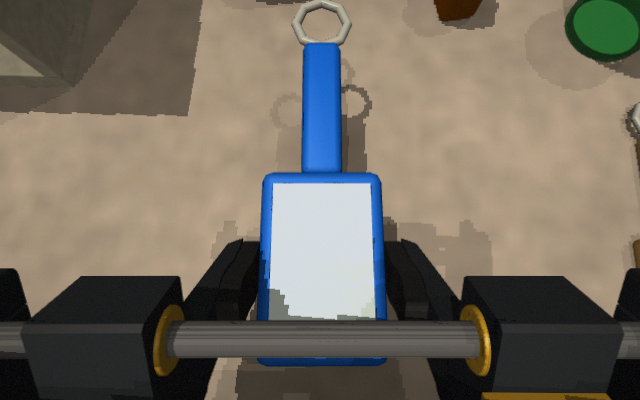

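The mirror is held squarely, with the head at column 319 and the ring at (321,22), and the ring's tool-frame offset is measured. Next is planning the path to the middle hook.

```bash
cat >> plan.py <<'E'
e=np.array([.99903,.044,0]); n=np.array([-.044,.99903,0]); HM=np.array([.7515,.1952,.2085]); HR=HM-.076*n
def hang(H,wps,Tr=(.1085,0,.066),al=34,cy=2.52):
    out=[]
    for x,z,th in wps:
        b=th-al; R=tool(np.radians(cy),np.radians(b)); out.append((tuple((H+x*e+[0,0,z]-R.apply(Tr)).round(4)),cy,b))
    return out
E
python3 - <<'E'
from plan import *
A=[((.518,-.143,.15),4,60),((.518,-.10,.25),3,66),((.50,0,.26),3,68)]
plan(A+hang(HM,[(-.14,.045,102),(-.12,.050,95),(-.09,.052,85),(-.05,.050,72),(-.022,.047,60),(-.012,.026,60),(-.005,.010,57),(-.005,.003,45),(-.005,.002,38)]))
E
```

```text
now [ 0.51794082 -0.14302595  0.07631143] [0.15 0.54 0.18 2.35 3.91 0.4  1.12] F [ 0.3 -0.2 -2.3]
(0.518, -0.143, 0.15) xyz [0.0, 0.0, 74.0] rot [0.001, 0.046, -0.0] q [ 0.52  0.35 -0.25  2.32  4.45  0.19  0.53] err [0.015, 0.018, 0.011] 0.13
(0.518, -0.1, 0.25) xyz [0.0, 43.0, 174.0] rot [-0.005, 0.15, -0.018] q [-0.27  0.15  0.48  2.23 -0.41  0.4  -0.97] err [0.0, 0.0, 0.0] 0.0
(0.5, 0, 0.26) xyz [-18.0, 143.0, 184.0] rot [-0.007, 0.185, -0.018] q [-0.6   0.08  0.55  2.26 -0.06  0.43 -1.52] err [0.0, -0.0, 0.0] 0.0
(np.float64(0.4864), np.float64(0.1835), np.float64(0.274)) xyz [-32.0, 327.0, 198.0] rot [-0.007, 0.185, -0.026] q [-1.02  0.12  0.52  2.18  0.25  0.53 -2.23] err [-0.0, -0.0, 0.0] 0.0
(np.float64(0.5048), np.float64(0.1843), np.float64(0.2636)) xyz [-13.0, 327.0, 187.0] rot [0.0, 0.063, -0.026] q [-1.08  0.15  0.57  2.23  0.44  0.37 -2.43] err [0.0, -0.0, 0.0] 0.0
(np.float64(0.5359), np.float64(0.1857), np.float64(0.2435)) xyz [18.0, 329.0, 167.0] rot [0.01, -0.111, -0.026] q [-1.41  0.31  0.96  2.29  0.72  0.19 -2.76] err [-0.012, -0.029, -0.005] 0.117
(np.float64(0.
[... 447 characters left out ...]
33.0, 90.0] rot [0.035, -0.547, -0.024] q [-1.66  1.01  1.25  2.37  0.14  0.19 -2.76] err [-0.15, -0.139, 0.007] 0.745
(np.float64(0.6435), np.float64(0.1904), np.float64(0.1444)) xyz [126.0, 333.0, 68.0] rot [0.038, -0.599, -0.024] q [-1.58  0.94  1.1   2.36 -0.2   0.19 -2.43] err [-0.188, -0.113, -0.036] 0.809
(np.float64(0.6611), np.float64(0.1912), np.float64(0.1176)) xyz [143.0, 334.0, 41.0] rot [0.05, -0.808, -0.023] q [ 2.7   2.16 -1.27  2.4  -1.31  0.19  2.76] err [-0.389, -0.612, 0.142] 1.176
(np.float64(0.6732), np.float64(0.1918), np.float64(0.1069)) xyz [155.0, 335.0, 31.0] rot [0.057, -0.93, -0.022] q [ 2.7   2.16  0.21  2.4  -1.31  0.19  2.76] err [-0.391, -0.017, -0.176] 0.365
```

```bash
cat >> plan.py <<'E'
def hang2(H,wps,Tr=(.1085,0,.066),al=34):
    out=[]
    for x,y,z,th,cy in wps:
        b=th-al; R=tool(np.radians(cy),np.radians(b)); out.append((tuple(float(t) for t in (H+x*e+y*n+[0,0,z]-R.apply(Tr)).round(4)),cy,b))
    return out
E
python3 - <<'E'
from plan import *
A=[((.535,-.135,.11),8,50),((.54,-.11,.15),20,40),((.53,-.07,.18),38,28),((.53,.02,.19),46,26)]
plan(A+hang2(HM,[(-.15,0,.045,60,50),(-.12,0,.047,60,40),(-.09,0,.047,60,28),(-.055,0,.047,60,15),(-.022,0,.047,60,2.5),(-.012,0,.026,60,2.5),(-.005,0,.010,57,2.5),(-.005,0,.003,45,2.5),(-.005,0,.002,38,2.5)]))
E
```

```text
now [ 0.51794082 -0.14302595  0.07631143] [0.15 0.54 0.18 2.35 3.91 0.4  1.12] F [ 0.3 -0.2 -2.3]
(0.535, -0.135, 0.11) xyz [17.0, 8.0, 34.0] rot [0.017, -0.128, 0.07] q [0.19 0.5  0.17 2.37 3.96 0.52 1.15] err [-0.0, 0.0, -0.0] 0.0
(0.54, -0.11, 0.15) xyz [22.0, 33.0, 74.0] rot [0.067, -0.297, 0.277] q [0.31 0.47 0.13 2.39 4.17 0.74 1.18] err [0.0, 0.0, 0.0] 0.0
(0.53, -0.07, 0.18) xyz [12.0, 73.0, 104.0] rot [0.19, -0.484, 0.581] q [0.36 0.53 0.17 2.36 4.45 1.09 1.22] err [0.005, -0.006, 0.002] 0.034
(0.53, 0.02, 0.19) xyz [12.0, 163.0, 114.0] rot [0.24, -0.506, 0.715] q [0.27 0.51 0.1  2.39 4.45 1.08 1.25] err [0.0, 0.0, -0.0] 0.0
(0.5329, 0.1067, 0.1849) xyz [15.0, 250.0, 109.0] rot [0.259, -0.499, 0.783] q [0.14 0.51 0.01 2.4  4.3  1.02 1.31] err [0.009, -0.002, 0.005] 0.018
(0.5497, 0.1212, 0.1869) xyz [32.0, 264.0, 111.0] rot [0.212, -0.515, 0.613] q [ 0.06  0.49 -0.03  2.4   3.97  0.97  1.38] err [0.035, -0.004, 0.021] 0.066
(0.5672, 0.1411, 0.1869) xyz [49.0, 284.0, 111.0] rot [0.156, -0.529, 0.409] q [-0.09  0.48 -0.08  2.4   3.52  0.94  1.49] err [0.047, 0.003, 0.035] 0.09
[... 200 characters left out ...]
111.0] rot [0.035, -0.547, -0.025] q [-0.47  0.55 -0.08  2.31  2.56  0.89  1.74] err [-0.0, 0.0, -0.0] 0.0
(0.6327, 0.19, 0.1659) xyz [115.0, 333.0, 90.0] rot [0.035, -0.547, -0.025] q [-0.46  0.61 -0.08  2.28  2.59  0.92  1.72] err [-0.0, -0.0, -0.0] 0.0
(0.6435, 0.1905, 0.1444) xyz [126.0, 334.0, 68.0] rot [0.038, -0.599, -0.025] q [-0.46  0.7  -0.08  2.26  2.63  1.03  1.67] err [0.0, 0.0, 0.0] 0.0
(0.6611, 0.1913, 0.1176) xyz [143.0, 334.0, 41.0] rot [0.05, -0.808, -0.023] q [-0.48  0.9  -0.06  2.21  2.7   1.37  1.57] err [0.0, -0.0, -0.0] 0.0
(0.6732, 0.1918, 0.1069) xyz [155.0, 335.0, 31.0] rot [0.057, -0.93, -0.023] q [-0.49  1.01 -0.04  2.15  2.71  1.53  1.53] err [0.0, 0.0, -0.0] 0.0
```

```bash
python3 - <<'E'
from plan import *
A=[((.535,-.135,.11),8,50),((.54,-.11,.15),20,40),((.53,-.07,.18),33,28),((.53,.02,.19),42,26)]
plan(A+hang2(HM,[(-.15,-.03,.045,60,50),(-.12,-.035,.047,60,50),(-.09,-.03,.047,59,44),(-.065,-.02,.047,59,32),(-.045,-.008,.047,60,16),(-.022,0,.047,60,2.5)]))
E
```

```text
now [ 0.51794082 -0.14302595  0.07631143] [0.15 0.54 0.18 2.35 3.91 0.4  1.12] F [ 0.3 -0.2 -2.3]
(0.535, -0.135, 0.11) xyz [17.0, 8.0, 34.0] rot [0.017, -0.128, 0.07] q [0.19 0.5  0.17 2.37 3.96 0.52 1.15] err [-0.0, 0.0, -0.0] 0.0
(0.54, -0.11, 0.15) xyz [22.0, 33.0, 74.0] rot [0.067, -0.297, 0.277] q [0.31 0.47 0.13 2.39 4.17 0.74 1.18] err [0.0, 0.0, 0.0] 0.0
(0.53, -0.07, 0.18) xyz [12.0, 73.0, 104.0] rot [0.168, -0.49, 0.496] q [0.4  0.51 0.1  2.4  4.37 1.04 1.26] err [0.003, -0.002, 0.001] 0.006
(0.53, 0.02, 0.19) xyz [12.0, 163.0, 114.0] rot [0.222, -0.512, 0.647] q [0.31 0.49 0.02 2.4  4.35 1.04 1.3 ] err [0.016, -0.007, 0.008] 0.032
(0.5343, 0.0768, 0.1849) xyz [16.0, 220.0, 109.0] rot [0.259, -0.499, 0.783] q [ 0.25  0.52 -0.02  2.4   4.39  1.02  1.29] err [0.0, -0.0, 0.0] 0.0
(0.5645, 0.0731, 0.1869) xyz [47.0, 216.0, 111.0] rot [0.259, -0.499, 0.783] q [ 0.24  0.54 -0.03  2.32  4.4   1.    1.24] err [0.0, 0.0, 0.0] 0.0
(0.5869, 0.0879, 0.1851) xyz [69.0, 231.0, 109.0] rot [0.238, -0.525, 0.68] q [ 0.19  0.55 -0.06  2.33  4.19  0.97  1.3 ] err [0.0, 0.0, -0.0] 0.0
(0.5978, 0.1164, 0.1851) xyz [80.0, 259.0, 109.0] rot [0.18, -0.542, 0.476] q [ 0.05  0.53 -0.11  2.4   3.74  0.93  1.44] err [0.0, -0.0, 0.0] 0.001
(0.6042, 0.1558, 0.1869) xyz [86.0, 299.0, 111.0] rot [0.099, -0.54, 0.205] q [-0.21  0.51 -0.14  2.4   3.08  0.9   1.61] err [0.007, 0.001, 0.005] 0.014
(0.6227, 0.1896, 0.1869) xyz [105.0, 333.0, 111.0] rot [0.035, -0.547, -0.025] q [-0.44  0.55 -0.12  2.31  2.56  0.9   1.76] err [0.0, 0.0, 0.0] 0.0
```

>>> drive_tool(
  steps=[
    {"xyz": [17,8,34],"delta_rot": [0.017,-0.12,0.07],"grip": 1},
    {"xyz": [20,20,54],"delta_rot": [0.04,-0.21,0.17],"grip": 1},
    {"xyz": [22,33,74],"delta_rot": [0.067,-0.297,0.277],"grip": 1},
    {"xyz": [18,46,84],"delta_rot": [0.1,-0.36,0.35],"grip": 1},
    {"xyz": [15,60,94],"delta_rot": [0.134,-0.43,0.42],"grip": 1},
    {"xyz": [12,73,104],"delta_rot": [0.168,-0.49,0.496],"grip": 1},
    {"xyz": [12,103,108],"delta_rot": [0.186,-0.497,0.546],"grip": 1},
    {"xyz": [12,133,112],"delta_rot": [0.204,-0.505,0.596],"grip": 1},
    {"xyz": [14,163,114],"delta_rot": [0.222,-0.512,0.647],"grip": 1},
    {"xyz": [15,191,112],"delta_rot": [0.24,-0.505,0.715],"grip": 1},
    {"xyz": [16,220,109],"delta_rot": [0.259,-0.499,0.783],"grip": 1},
    {"xyz": [16,220,109],"delta_rot": [0.259,-0.499,0.783],"grip": 1},
    {"xyz": [16,220,109],"delta_rot": [0.259,-0.499,0.783],"grip": 1},
  ],
)

```text
time: 19.78
eef_pos: [0.5327, 0.0786, 0.1822]
tcp_rot: [0.77, 0.359, 0.478, -0.225]
force: [0.1, -0.0, -1.6]
gripper_width: 0.0556
grasp_force: 40.0
```

```bash
python3 - <<'E'
from plan import *
s=snap("wrist","w6"); snap("top","top3"); m=monitor.sense()
plan(hang2(HM,[(-.15,-.03,.045,60,50),(-.12,-.035,.047,60,50),(-.09,-.03,.047,59,44),(-.065,-.02,.047,59,32),(-.045,-.008,.047,60,16),(-.022,0,.047,60,2.5)]))
R=Ro.from_quat(m["tcp_rot"]); print("ring",m["eef_pos"]+R.apply([.1085,0,.066]),m["gripper_width"]); print(Ro.as_matrix(R).round(3).tolist())
E
```

```text
now [0.53267168 0.07672367 0.18244505] [ 0.35  0.6  -0.07  2.34  4.41  1.    1.37] F [ 0.3 -0.2 -0.7]
(0.5343, 0.0768, 0.1849) xyz [2.0, 0.0, 2.0] rot [0.002, -0.005, 0.001] q [ 0.35  0.6  -0.07  2.34  4.41  1.01  1.36] err [-0.0, -0.0, -0.0] 0.0
(0.5645, 0.0731, 0.1869) xyz [32.0, -4.0, 4.0] rot [0.002, -0.005, 0.001] q [ 0.34  0.62 -0.08  2.27  4.43  0.98  1.31] err [0.0, -0.0, 0.0] 0.0
(0.5869, 0.0879, 0.1851) xyz [54.0, 11.0, 3.0] rot [0.015, -0.017, -0.104] q [ 0.29  0.63 -0.11  2.28  4.22  0.96  1.37] err [0.0, 0.0, 0.0] 0.0
(0.5978, 0.1164, 0.1851) xyz [65.0, 40.0, 3.0] rot [0.013, -0.019, -0.313] q [ 0.16  0.61 -0.15  2.36  3.76  0.93  1.53] err [-0.0, 0.0, -0.0] 0.0
(0.6042, 0.1558, 0.1869) xyz [72.0, 79.0, 4.0] rot [0.001, -0.006, -0.592] q [-0.09  0.58 -0.19  2.38  3.13  0.94  1.69] err [0.0, -0.0, -0.0] 0.0
(0.6227, 0.1896, 0.1869) xyz [90.0, 113.0, 4.0] rot [0.0, -0.006, -0.828] q [-0.31  0.61 -0.18  2.29  2.62  0.94  1.81] err [0.0, 0.0, 0.0] 0.0
ring [0.60180743 0.15868794 0.25049178] 0.0555303577563225
[[0.287, 0.765, 0.576], [0.338, -0.644, 0.687], [0.897, -0.002, -0.443]]
```

View pics/w6.png

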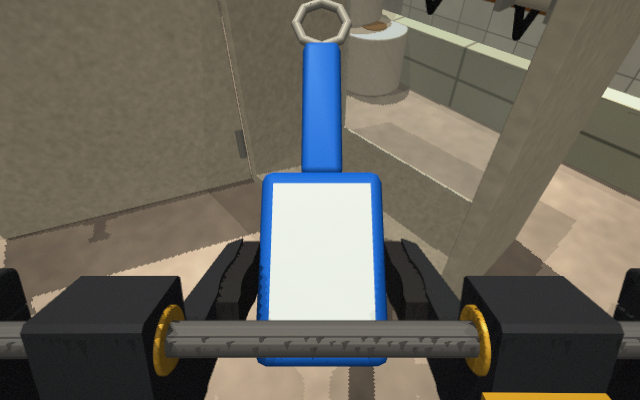

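The mirror is still held at column 320 with its ring at (321,22) in front of the opening, and two hooks show at (435,5) and (525,20). Going in above the middle hook's tip.

>>> drive_tool(
  steps=[
    {"xyz": [16,-2,4],"delta_rot": [0,-0.005,0],"grip": 1},
    {"xyz": [32,-4,4],"delta_rot": [0,-0.005,0],"grip": 1},
    {"xyz": [54,11,3],"delta_rot": [0.015,-0.017,-0.1],"grip": 1},
    {"xyz": [60,26,3],"delta_rot": [0.014,-0.018,-0.21],"grip": 1},
    {"xyz": [65,40,3],"delta_rot": [0.013,-0.019,-0.31],"grip": 1},
    {"xyz": [68,54,3],"delta_rot": [0.009,-0.012,-0.41],"grip": 1},
    {"xyz": [70,67,4],"delta_rot": [0.005,-0.008,-0.5],"grip": 1},
    {"xyz": [72,79,4],"delta_rot": [0,-0.006,-0.59],"grip": 1},
    {"xyz": [77,90,4],"delta_rot": [0,-0.006,-0.67],"grip": 1},
    {"xyz": [83,102,4],"delta_rot": [0,-0.006,-0.75],"grip": 1},
    {"xyz": [90,113,4],"delta_rot": [0,-0.006,-0.828],"grip": 1},
    {"xyz": [90,113,4],"delta_rot": [0,-0.006,-0.828],"grip": 1},
    {"xyz": [90,113,4],"delta_rot": [0,-0.006,-0.828],"grip": 1},
    {"xyz": [90,113,4],"delta_rot": [0,-0.006,-0.828],"grip": 1},
  ],
)

```text
time: 21.05
eef_pos: [0.622, 0.1938, 0.1874]
tcp_rot: [0.848, 0.019, 0.53, -0.012]
force: [0.0, 0.9, -1.1]
gripper_width: 0.0558
grasp_force: 40.0
```

```bash
python3 - <<'E'
from plan import *
s=snap("wrist","w7"); t=snap("top","top4"); m=monitor.sense()
a=cv2.resize(s["frame"][:170,180:460,::-1],None,fx=2,fy=2,interpolation=cv2.INTER_CUBIC)
b=cv2.resize(t["frame"][100:200,200:320,::-1],None,fx=4.67,fy=2.3*1.0,interpolation=cv2.INTER_CUBIC) if 0 else cv2.resize(t["frame"][105:165,205:317,::-1],(560,250),interpolation=cv2.INTER_CUBIC)
cv2.imwrite("pics/c7.png",np.vstack([a,b]))
plan(hang2(HM,[(-.022,0,.047,60,2.5),(-.012,0,.026,60,2.5),(-.005,0,.010,57,2.5),(-.005,0,.003,45,2.5),(-.005,0,.002,38,2.5)]))
R=Ro.from_quat(m["tcp_rot"]); print("ring",m["eef_pos"]+R.apply([.1085,0,.066]))
E
```

```text
now [0.62291308 0.19063494 0.18719109] [ 0.07  0.76 -0.81  2.31  2.43  1.23  2.19] F [-0.8 -0.9 -1.3]
(0.6227, 0.1896, 0.1869) xyz [-0.0, -1.0, -0.0] rot [0.003, 0.002, -0.005] q [ 0.08  0.76 -0.81  2.31  2.43  1.23  2.19] err [-0.0, 0.0, -0.0] 0.0
(0.6327, 0.19, 0.1659) xyz [10.0, -1.0, -21.0] rot [0.003, 0.002, -0.005] q [ 0.06  0.82 -0.78  2.29  2.47  1.25  2.18] err [0.0, -0.0, 0.0] 0.0
(0.6435, 0.1905, 0.1444) xyz [21.0, -0.0, -43.0] rot [0.005, -0.051, -0.005] q [ 0.03  0.9  -0.73  2.26  2.56  1.33  2.14] err [0.0, 0.0, -0.0] 0.0
(0.6611, 0.1913, 0.1176) xyz [38.0, 1.0, -70.0] rot [0.015, -0.26, -0.005] q [-0.05  1.07 -0.61  2.21  2.77  1.61  2.03] err [-0.0, 0.0, -0.0] 0.0
(0.6732, 0.1918, 0.1069) xyz [50.0, 1.0, -80.0] rot [0.021, -0.382, -0.005] q [-0.08  1.16 -0.55  2.15  2.86  1.74  1.99] err [-0.0, 0.0, 0.0] 0.0
ring [0.72955087 0.19605288 0.25594629]
```

View pics/c7.png

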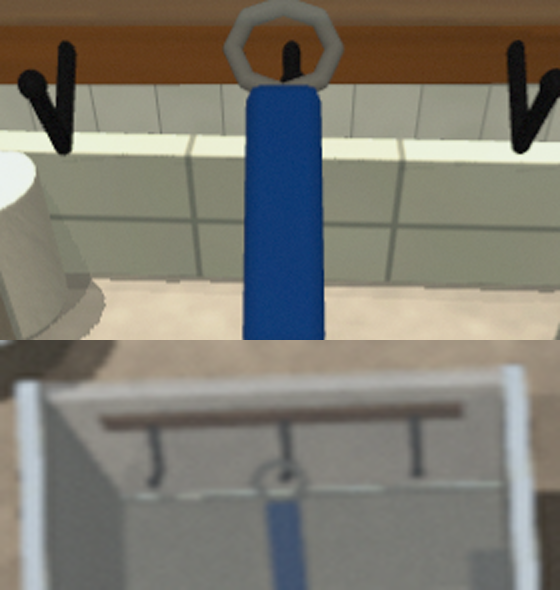

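The hook tip at (291,48) is inside the ring (centre (284,45)). The top crop agrees, with the tip about 3–4 mm to the right, so I'll shift −4 mm in y and descend along the rod.

>>> drive_tool(
  steps=[
    {"xyz": [0,-4,0],"delta_rot": [0,0,0],"grip": 1},
    {"xyz": [0,-4,0],"delta_rot": [0,0,0],"grip": 1},
    {"xyz": [5,-4,-10],"delta_rot": [0,0,0],"grip": 1},
    {"xyz": [10,-4,-21],"delta_rot": [0,0,0],"grip": 1},
    {"xyz": [10,-4,-21],"delta_rot": [0,0,0],"grip": 1},
    {"xyz": [10,-4,-21],"delta_rot": [0,0,0],"grip": 1},
  ],
)

```text
time: 21.65
eef_pos: [0.6332, 0.1843, 0.1659]
tcp_rot: [0.848, 0.019, 0.53, -0.01]
force: [0.3, -0.4, -1.7]
gripper_width: 0.0556
grasp_force: 40.0
```

```bash
python3 - <<'E'
from plan import *
plan(hang2(HM,[(-.012,-.0035,.026,60,2.5),(-.004,-.0035,.010,57,2.5),(-.004,-.0035,.004,45,2.5),(-.004,-.0035,.003,38,2.5)]))
E
```

```text
now [0.63316426 0.18432085 0.16590834] [ 0.08  0.81 -0.78  2.29  2.48  1.24  2.18] F [ 0.3 -0.4 -1.7]
(0.6329, 0.1865, 0.1659) xyz [-0.0, 2.0, -0.0] rot [0.003, 0.001, 0.0] q [ 0.07  0.82 -0.79  2.29  2.48  1.25  2.18] err [-0.0, 0.0, -0.0] 0.0
(0.6446, 0.187, 0.1444) xyz [11.0, 3.0, -22.0] rot [0.005, -0.052, 0.0] q [ 0.05  0.9  -0.74  2.27  2.57  1.33  2.14] err [0.0, 0.0, 0.0] 0.0
(0.6622, 0.1878, 0.1186) xyz [29.0, 3.0, -47.0] rot [0.014, -0.261, 0.0] q [-0.03  1.07 -0.62  2.21  2.78  1.6   2.04] err [0.0, 0.0, -0.0] 0.0
(0.6743, 0.1883, 0.1079) xyz [41.0, 4.0, -58.0] rot [0.02, -0.383, 0.001] q [-0.07  1.16 -0.55  2.15  2.87  1.73  2.  ] err [0.0, 0.0, 0.0] 0.0
```

>>> drive_tool(
  steps=[
    {"xyz": [5,1,-11],"delta_rot": [0.002,-0.026,0],"grip": 1},
    {"xyz": [11,2,-22],"delta_rot": [0.005,-0.052,0],"grip": 1},
    {"xyz": [17,2,-31],"delta_rot": [0.008,-0.13,0],"grip": 1},
    {"xyz": [23,2,-40],"delta_rot": [0.011,-0.2,0],"grip": 1},
    {"xyz": [29,2,-47],"delta_rot": [0.014,-0.26,0],"grip": 1},
    {"xyz": [36,2,-54],"delta_rot": [0.018,-0.33,0],"grip": 1},
    {"xyz": [36,2,-54],"delta_rot": [0.018,-0.33,0],"grip": 1},
    {"xyz": [36,2,-54],"delta_rot": [0.018,-0.33,0],"grip": 1},
  ],
)

```text
time: 22.32
eef_pos: [0.6692, 0.1881, 0.1126]
tcp_rot: [0.749, 0.016, 0.662, -0.015]
force: [-1.8, -0.0, 0.3]
gripper_width: 0.0555
grasp_force: 40.0
```

```bash
python3 - <<'E'
from plan import *
s=snap("scene","s8"); t=snap("top","top5"); m=monitor.sense(); R=Ro.from_quat(m["tcp_rot"]); print("ring",m["eef_pos"]+R.apply([.1085,0,.066]),m["force"],m["grasp_force"],m["joint_pos"].round(2))
a=cv2.resize(s["frame"][150:280,320:460,::-1],None,fx=4,fy=4,interpolation=cv2.INTER_CUBIC)
cv2.imwrite("pics/c8.png",a)
E
```

```text
ring [0.74756275 0.19162513 0.21288491] [-2.58322547 -0.65174665  0.17094893] 40.00108301639557 [-0.05  1.17 -0.57  2.19  2.86  1.73  2.03]
```

View pics/c8.png

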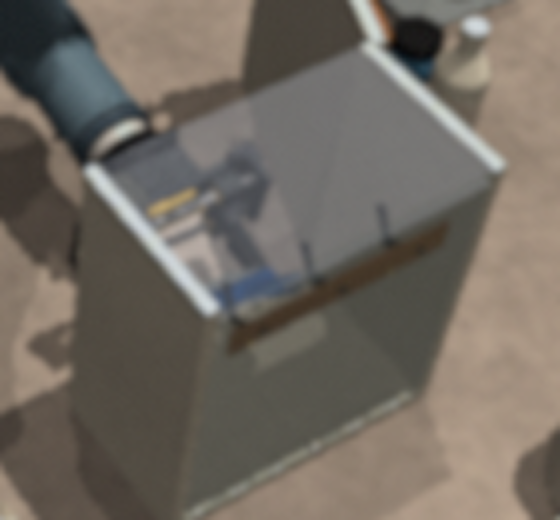

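The mirror hangs at the middle hook, with its blue end at (262,285) under the roof. The wrist no longer carries its weight, so I'll let go and back out.

>>> drive_tool(
  steps=[
    {"xyz": [0,0,0],"delta_rot": [0,0,0],"grip": 0.1},
    {"xyz": [0,0,0],"delta_rot": [0,0,0],"grip": 0.1},
    {"xyz": [0,0,0],"delta_rot": [0,0,0],"grip": 0.1},
    {"xyz": [-35,-1,3],"delta_rot": [0,0,0],"grip": 0.1},
    {"xyz": [-72,-3,6],"delta_rot": [0,0,0],"grip": 0.1},
    {"xyz": [-72,-3,6],"delta_rot": [0,0.1,0.1],"grip": 0.1},
    {"xyz": [-72,-3,6],"delta_rot": [0,0.1,0.1],"grip": 0.1},
    {"xyz": [-72,-3,6],"delta_rot": [0,0.1,0.1],"grip": 0.1},
    {"xyz": [-72,-3,6],"delta_rot": [0,0.1,0.1],"grip": 0.1},
    {"xyz": [-72,-3,6],"delta_rot": [0,0.1,0.1],"grip": 0.1},
    {"xyz": [-72,-3,6],"delta_rot": [0,0.1,0.1],"grip": 0.1},
    {"xyz": [-72,-3,6],"delta_rot": [0,0.1,0.1],"grip": 0.1},
  ],
)

```text
time: 23.42
eef_pos: [0.5977, 0.185, 0.1187]
tcp_rot: [0.779, 0.052, 0.623, -0.049]
force: [0.2, -0.1, 0.7]
gripper_width: 0.0791
grasp_force: 0.0
```

```bash
python3 - <<'E'
from plan import *
s=snap("wrist","w9"); t=snap("top","top6"); m=monitor.sense(); print(m["eef_pos"],m["joint_pos"].round(2),m["force"])
hsv=cv2.cvtColor(t["frame"],cv2.COLOR_RGB2HSV)
k=cv2.inRange(hsv,(15,90,60),(35,255,255)); k[:150]=0; k[260:]=0; k[:,:400]=0;k[:,451:]=0; k=k>0; v,u=np.nonzero(k); P=plane(t,np.c_[u,v],.015); print(len(u),cv2.minAreaRect(P[:,:2].astype(np.float32)))
C=cloud(s);b=cv2.inRange(cv2.cvtColor(s["frame"],cv2.COLOR_RGB2HSV),(105,120,30),(125,255,255))>0; print(b.sum(),np.nanpercentile(C[b],[2,50,98],axis=0).round(3))
a=cv2.resize(t["frame"][105:165,205:317,::-1],(560,300),interpolation=cv2.INTER_CUBIC)
cv2.imwrite("pics/c9.png",np.vstack([cv2.resize(s["frame"][:,:,::-1],(560,298)) if 0 else s["frame"][:300,40:600,::-1],a]))
E
```

```text
[0.59733638 0.18531077 0.11849793] [-0.07  1.09 -0.55  2.38  2.87  1.71  1.96] [ 0.15189955 -0.2479602  -0.1729698 ]
287 ((0.5446673035621643, -0.3727996051311493), (0.047098249197006226, 0.14903417229652405), 88.2343978881836)
3993 [[0.749 0.174 0.044]
 [0.752 0.198 0.136]
 [0.758 0.227 0.193]]
```

View pics/c9.png

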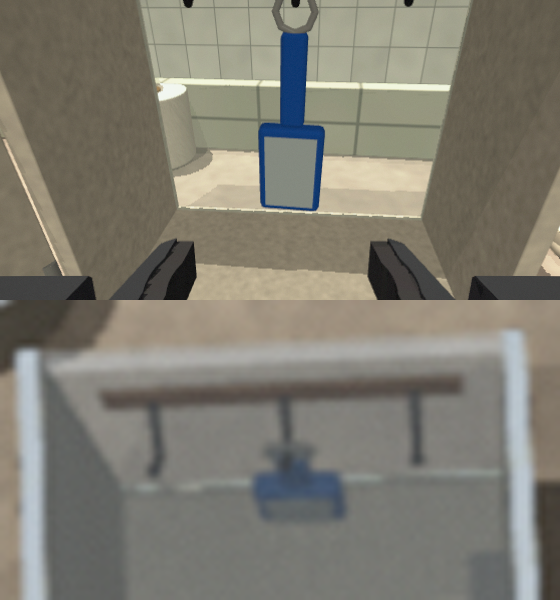

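The mirror dangles upright from the middle hook: its ring is at (295,12) and it's free all round. The brush hasn't moved. Next I'll measure the brush from the earlier wrist view and plan its grasp.

```bash
python3 - <<'E'
from plan import *
s=load("w3"); hsv=cv2.cvtColor(s["frame"],cv2.COLOR_RGB2HSV); k=cv2.inRange(hsv,(15,100,90),(35,255,255)); k[:,:500]=0;k[:,575:]=0;k[215:]=0
v,u=np.nonzero(k); P=plane(s,np.c_[u,v],.012); h=P[(P[:,0]>.56)&(P[:,0]<.615)]; b=np.polyfit(h[:,0],h[:,1],1); print("handle yaw",np.degrees(np.arctan(b[0])),"y at .51",np.polyval(b,.51),P[:,0].min(),P[:,0].max(),cv2.minAreaRect(P[:,:2].astype(np.float32)))
plan([((.56,.10,.17),10,20),((.55,-.05,.2),0,25),((.56,-.2,.2),-5,30),((.57,-.30,.16),-5,38),((.56,-.375,.10),0,46),((.512,-.375,.03),0,56),((.512,-.375,.01),0,56)])
E
```

```text
handle yaw -0.26501639122986104 y at .51 -0.3705031249091708 0.4682505432554118 0.6239820472509006 ((0.5461775064468384, -0.37257131934165955), (0.054927024990320206, 0.1556815654039383), 89.66996002197266)
now [0.59733638 0.18531077 0.11849793] [-0.07  1.09 -0.55  2.38  2.87  1.71  1.96] F [ 0.2 -0.2 -0.2]
(0.56, 0.1, 0.17) xyz [-37.0, -85.0, 52.0] rot [-0.031, 0.125, 0.031] q [ 0.16  0.78 -0.54  2.4   2.95  1.44  1.93] err [0.099, -0.007, 0.062] 0.209
(0.55, -0.05, 0.2) xyz [-47.0, -235.0, 82.0] rot [-0.026, 0.214, -0.142] q [ 0.47  0.49 -0.48  2.4   3.08  1.12  1.83] err [0.122, -0.041, 0.116] 0.278
(0.56, -0.2, 0.2) xyz [-37.0, -385.0, 82.0] rot [-0.019, 0.303, -0.228] q [ 0.74  0.5  -0.36  2.4   3.4   0.84  1.74] err [0.046, -0.033, 0.04] 0.104
(0.57, -0.3, 0.16) xyz [-27.0, -485.0, 42.0] rot [-0.023, 0.443, -0.225] q [ 0.87  0.59 -0.32  2.3   3.64  0.59  1.65] err [0.0, 0.0, -0.0] 0.0
(0.56, -0.375, 0.1) xyz [-37.0, -560.0, -18.0] rot [-0.052, 0.58, -0.137] q [ 1.04  0.75 -0.38  2.11  3.99  0.37  1.54] err [0.0, 0.0, -0.0] 0.0
(0.512, -0.375, 0.03) xyz [-85.0, -560.0, -88.0] rot [-0.065, 0.754, -0.133] q [ 0.97  0.81 -0.27  2.11  3.94  0.3   1.61] err [0.0, 0.0, 0.0] 0.0
(0.512, -0.375, 0.01) xyz [-85.0, -560.0, -108.0] rot [-0.065, 0.754, -0.133] q [ 0.94  0.85 -0.23  2.1   3.92  0.33  1.64] err [0.0, -0.0, 0.0] 0.0
```

```bash
python3 - <<'E'
from plan import *
plan([((.585,.16,.14),20,15),((.56,.10,.17),42,22),((.54,-.04,.19),40,25),((.545,-.18,.19),16,28),((.57,-.30,.16),0,36),((.56,-.372,.10),0,42),((.512,-.372,.03),0,50),((.512,-.372,.01),0,50)])
E
```

```text
now [0.59733638 0.18531077 0.11849793] [-0.07  1.09 -0.55  2.38  2.87  1.71  1.96] F [ 0.2 -0.2 -0.2]
(0.585, 0.16, 0.14) xyz [-12.0, -25.0, 22.0] rot [-0.021, 0.037, 0.205] q [ 0.05  0.95 -0.44  2.4   3.17  1.52  1.95] err [0.041, -0.001, 0.018] 0.083
(0.56, 0.1, 0.17) xyz [-37.0, -85.0, 52.0] rot [-0.08, 0.145, 0.589] q [ 0.33  0.69 -0.28  2.4   3.92  1.08  1.74] err [0.049, -0.014, 0.021] 0.091
(0.54, -0.04, 0.19) xyz [-57.0, -225.0, 72.0] rot [-0.099, 0.195, 0.553] q [ 0.6   0.59 -0.16  2.4   4.35  1.01  1.51] err [0.021, -0.014, 0.009] 0.045
(0.545, -0.18, 0.19) xyz [-52.0, -365.0, 72.0] rot [-0.067, 0.26, 0.136] q [ 0.69  0.55 -0.09  2.4   4.08  0.96  1.49] err [0.019, -0.017, 0.013] 0.046
(0.57, -0.3, 0.16) xyz [-27.0, -485.0, 42.0] rot [-0.04, 0.406, -0.14] q [ 0.67  0.59 -0.03  2.28  3.91  0.73  1.4 ] err [-0.0, -0.0, 0.0] 0.0
(0.56, -0.372, 0.1) xyz [-37.0, -557.0, -18.0] rot [-0.047, 0.511, -0.138] q [ 0.75  0.73 -0.01  2.13  4.09  0.65  1.32] err [0.0, -0.0, 0.0] 0.0
(0.512, -0.372, 0.03) xyz [-85.0, -557.0, -88.0] rot [-0.057, 0.65, -0.135] q [0.74 0.82 0.05 2.15 4.07 0.61 1.39] err [-0.0, 0.0, 0.0] 0.0
(0.512, -0.372, 0.01) xyz [-85.0, -557.0, -108.0] rot [-0.057, 0.65, -0.135] q [0.73 0.87 0.06 2.13 4.03 0.64 1.43] err [-0.0, -0.0, -0.0] 0.0
```

```bash
python3 - <<'E'
from plan import *
plan([((.615,.185,.16),6,18),((.606,.156,.185),18,25),((.598,.116,.185),34,25),((.575,.08,.186),48,26),((.545,.0,.19),42,27),((.545,-.08,.185),33,29),((.56,-.18,.18),14,32),((.57,-.30,.16),0,36),((.56,-.372,.10),0,42)])
E
```

```text
now [0.59733638 0.18531077 0.11849793] [-0.07  1.09 -0.55  2.38  2.87  1.71  1.96] F [ 0.2 -0.2 -0.2]
(0.615, 0.185, 0.16) xyz [18.0, -0.0, 42.0] rot [-0.022, 0.091, -0.039] q [-0.01  0.92 -0.65  2.37  2.7   1.49  2.04] err [-0.0, 0.0, 0.0] 0.0
(0.606, 0.156, 0.185) xyz [9.0, -29.0, 67.0] rot [-0.06, 0.208, 0.171] q [ 0.2   0.72 -0.65  2.4   2.94  1.11  2.05] err [0.031, -0.0, 0.018] 0.058
(0.598, 0.116, 0.185) xyz [1.0, -69.0, 67.0] rot [-0.088, 0.199, 0.449] q [ 0.49  0.71 -0.63  2.4   3.53  0.88  1.96] err [0.031, -0.008, 0.015] 0.055
(0.575, 0.08, 0.186) xyz [-22.0, -105.0, 68.0] rot [-0.122, 0.204, 0.692] q [ 0.76  0.74 -0.7   2.4   4.11  0.67  1.75] err [0.0, -0.0, 0.0] 0.0
(0.545, 0.0, 0.19) xyz [-52.0, -185.0, 72.0] rot [-0.118, 0.225, 0.587] q [ 0.95  0.68 -0.67  2.4   4.22  0.69  1.69] err [0.03, -0.021, 0.012] 0.059
(0.545, -0.08, 0.185) xyz [-52.0, -265.0, 67.0] rot [-0.111, 0.265, 0.431] q [ 1.04  0.65 -0.63  2.4   4.22  0.68  1.66] err [0.02, -0.018, 0.009] 0.042
(0.56, -0.18, 0.18) xyz [-37.0, -365.0, 62.0] rot [-0.076, 0.329, 0.101] q [ 1.03  0.61 -0.55  2.4   3.89  0.67  1.72] err [0.007, -0.007, 0.005] 0.017
(0.57, -0.3, 0.16) xyz [-27.0, -485.0, 42.0] rot [-0.04, 0.406, -0.14] q [ 1.04  0.65 -0.46  2.28  3.76  0.58  1.7 ] err [0.0, 0.0, -0.0] 0.0
(0.56, -0.372, 0.1) xyz [-37.0, -557.0, -18.0] rot [-0.047, 0.511, -0.138] q [ 1.11  0.78 -0.43  2.13  3.92  0.44  1.66] err [-0.0, -0.0, 0.0] 0.0
```

>>> drive_tool(
  steps=[
    {"xyz": [9,0,21],"delta_rot": [-0.01,0.045,-0.02],"grip": 0},
    {"xyz": [18,0,42],"delta_rot": [-0.022,0.091,-0.039],"grip": 0},
    {"xyz": [14,-14,55],"delta_rot": [-0.04,0.15,0.06],"grip": 0},
    {"xyz": [9,-29,67],"delta_rot": [-0.06,0.208,0.171],"grip": 0},
    {"xyz": [6,-42,67],"delta_rot": [-0.07,0.205,0.26],"grip": 0},
    {"xyz": [3,-55,67],"delta_rot": [-0.08,0.2,0.36],"grip": 0},
    {"xyz": [1,-69,67],"delta_rot": [-0.088,0.199,0.45],"grip": 0},
    {"xyz": [-10,-87,68],"delta_rot": [-0.105,0.2,0.57],"grip": 0},
    {"xyz": [-22,-105,68],"delta_rot": [-0.122,0.204,0.69],"grip": 0},
    {"xyz": [-37,-135,70],"delta_rot": [-0.12,0.21,0.66],"grip": 0},
    {"xyz": [-52,-165,71],"delta_rot": [-0.119,0.22,0.61],"grip": 0},
    {"xyz": [-52,-195,72],"delta_rot": [-0.118,0.23,0.56],"grip": 0},
    {"xyz": [-52,-225,70],"delta_rot": [-0.114,0.245,0.5],"grip": 0},
    {"xyz": [-52,-265,67],"delta_rot": [-0.111,0.265,0.43],"grip": 0},
    {"xyz": [-45,-300,65],"delta_rot": [-0.1,0.285,0.32],"grip": 0},
    {"xyz": [-40,-335,63],"delta_rot": [-0.088,0.31,0.2],"grip": 0},
    {"xyz": [-37,-365,62],"delta_rot": [-0.076,0.33,0.1],"grip": 0},
    {"xyz": [-33,-400,55],"delta_rot": [-0.06,0.355,0.0],"grip": 0},
    {"xyz": [-30,-440,48],"delta_rot": [-0.05,0.38,-0.07],"grip": 0},
    {"xyz": [-27,-475,42],"delta_rot": [-0.04,0.406,-0.14],"grip": 0},
  ],
)

```text
time: 25.18
eef_pos: [0.5684, -0.2791, 0.1623]
tcp_rot: [0.891, -0.001, 0.453, 0.001]
force: [0.1, -0.4, -0.7]
gripper_width: 0.0883
grasp_force: 0.0
```

```bash
python3 - <<'E'
from plan import *
plan([((.56,-.371,.10),0,42),((.512,-.371,.03),0,50),((.512,-.371,.01),0,50)])
E
```

```text
now [ 0.56837448 -0.27910937  0.16232558] [ 1.49  0.87 -1.07  2.21  2.99  0.32  2.64] F [ 0.1 -0.4 -0.7]
(0.56, -0.371, 0.1) xyz [-8.0, -92.0, -62.0] rot [0.0, 0.103, 0.003] q [ 1.46  0.95 -0.91  2.03  2.98  0.19  2.76] err [0.002, -0.014, 0.005] 0.055
(0.512, -0.371, 0.03) xyz [-56.0, -92.0, -132.0] rot [0.0, 0.243, 0.003] q [ 1.4   0.96 -0.76  2.05  2.99  0.19  2.76] err [0.003, -0.015, 0.005] 0.056
(0.512, -0.371, 0.01) xyz [-56.0, -92.0, -152.0] rot [0.0, 0.243, 0.003] q [ 1.39  1.   -0.74  2.04  3.02  0.19  2.76] err [0.002, -0.008, 0.002] 0.029
```

```bash
python3 - <<'E'
from plan import *
plan([((.60,-.33,.18),-15,28),((.60,-.36,.18),-35,28),((.58,-.371,.12),-10,38),((.512,-.371,.03),-3,45),((.512,-.371,.01),-3,45)])
E
```

```text
now [ 0.56837448 -0.27910937  0.16232558] [ 1.49  0.87 -1.07  2.21  2.99  0.32  2.64] F [ 0.1 -0.4 -0.7]
(0.6, -0.33, 0.18) xyz [32.0, -51.0, 18.0] rot [-0.019, -0.141, -0.258] q [ 1.43  0.94 -1.08  2.19  2.93  0.63  2.57] err [0.0, -0.0, 0.0] 0.0
(0.6, -0.36, 0.18) xyz [32.0, -81.0, 18.0] rot [-0.043, -0.137, -0.607] q [ 1.25  0.89 -1.01  2.17  2.63  0.94  2.5 ] err [-0.0, 0.0, 0.0] 0.0
(0.58, -0.371, 0.12) xyz [12.0, -92.0, -42.0] rot [0.003, 0.033, -0.171] q [ 1.42  0.94 -0.94  2.07  2.9   0.35  2.68] err [0.0, 0.0, 0.0] 0.0
(0.512, -0.371, 0.03) xyz [-56.0, -92.0, -132.0] rot [0.004, 0.155, -0.049] q [ 1.48  1.04 -0.84  2.09  3.04  0.25  2.76] err [-0.0, -0.0, 0.0] 0.0
(0.512, -0.371, 0.01) xyz [-56.0, -92.0, -152.0] rot [0.004, 0.155, -0.049] q [ 1.47  1.08 -0.82  2.08  3.07  0.27  2.76] err [0.0, -0.0, 0.0] 0.0
```

>>> drive_tool(
  steps=[
    {"xyz": [6,-35,-10],"delta_rot": [0,-0.03,-0.08],"grip": 0},
    {"xyz": [12,-65,-25],"delta_rot": [0,0,-0.17],"grip": 0},
    {"xyz": [12,-92,-42],"delta_rot": [0.003,0.033,-0.171],"grip": 0},
    {"xyz": [-5,-92,-65],"delta_rot": [0.003,0.065,-0.14],"grip": 0},
    {"xyz": [-22,-92,-90],"delta_rot": [0.003,0.1,-0.11],"grip": 0},
    {"xyz": [-40,-92,-110],"delta_rot": [0.003,0.13,-0.08],"grip": 0},
    {"xyz": [-56,-92,-132],"delta_rot": [0.004,0.155,-0.049],"grip": 0},
    {"xyz": [-56,-92,-132],"delta_rot": [0.004,0.155,-0.049],"grip": 0},
    {"xyz": [-56,-92,-132],"delta_rot": [0.004,0.155,-0.049],"grip": 0},
  ],
)

```text
time: 25.93
eef_pos: [0.5127, -0.3697, 0.0303]
tcp_rot: [0.923, -0.024, 0.383, 0.009]
force: [0.8, 0.5, 1.0]
gripper_width: 0.0884
grasp_force: 0.0
```

```bash
python3 - <<'E'
from plan import *
s=snap("wrist","w10")
hsv=cv2.cvtColor(s["frame"],cv2.COLOR_RGB2HSV); k=cv2.inRange(hsv,(15,100,90),(35,255,255)); k[300:]=0
c=max(cv2.findContours(k,0,2)[0],key=cv2.contourArea).reshape(-1,2); P=plane(s,c,.016); print(cv2.minAreaRect(P[:,:2].astype(np.float32)),P[:,0].max())
h=P[(P[:,0]>.57)&(P[:,0]<.61)]; b=np.polyfit(h[:,0],h[:,1],1); print("handle yaw",np.degrees(np.arctan(b[0])),"y at .51",np.polyval(b,.51))
plan([((.512,-.371,.0095),0,45),((.512,-.371,.0095),0,48)])
E
```

```text
((0.5582495331764221, -0.3730473518371582), (0.04785613715648651, 0.12421147525310516), 89.86343383789062) 0.6203576111915292
handle yaw -1.7307606100997401 y at .51 -0.3702765102273989
now [ 0.51388409 -0.36922342  0.03147189] [ 1.48  1.02 -0.84  2.1   3.09  0.24  2.69] F [ 1.4 -0.5  0.7]
(0.512, -0.371, 0.0095) xyz [-2.0, -2.0, -22.0] rot [-0.0, 0.003, 0.05] q [ 1.49  1.08 -0.83  2.07  3.14  0.21  2.73] err [0.0, 0.0, -0.0] 0.0
(0.512, -0.371, 0.0095) xyz [-2.0, -2.0, -22.0] rot [0.001, 0.056, 0.05] q [ 1.43  1.02 -0.78  2.06  3.09  0.19  2.72] err [0.001, -0.004, 0.001] 0.016
```

View pics/w10.png

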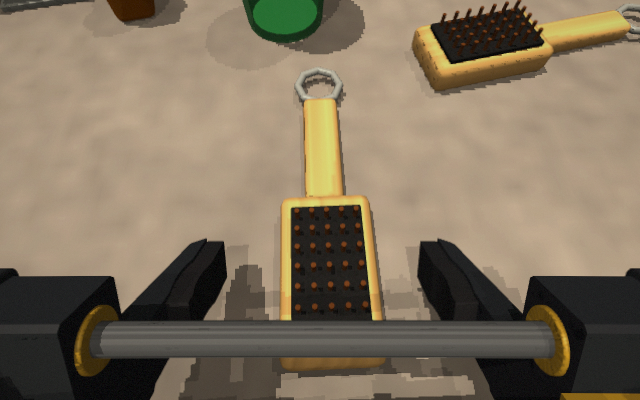

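The brush sits between the fingers, with its head at column 330, slightly right of centre, and its ring at (319,86). Lowering and closing.

>>> drive_tool(
  steps=[
    {"xyz": [-1,-2,-11],"delta_rot": [0,0,0.02],"grip": 0},
    {"xyz": [-2,-2,-22],"delta_rot": [0,0,0.03],"grip": 0},
    {"xyz": [-2,-2,-22],"delta_rot": [0,0,0.03],"grip": 0},
    {"xyz": [-2,-2,-22],"delta_rot": [0,0,0.03],"grip": 1},
    {"xyz": [-2,-2,-22],"delta_rot": [0,0,0.03],"grip": 1},
    {"xyz": [-2,-2,-22],"delta_rot": [0,0,0.03],"grip": 1},
    {"xyz": [-2,-2,-22],"delta_rot": [0,0,0.03],"grip": 1},
    {"xyz": [-2,-2,-22],"delta_rot": [0,0,0.03],"grip": 1},
    {"xyz": [-2,-2,-22],"delta_rot": [0,0,0.03],"grip": 1},
    {"xyz": [-2,-2,-22],"delta_rot": [0,0,0.03],"grip": 1},
    {"xyz": [-2,-2,-22],"delta_rot": [0,0,0.03],"grip": 1},
    {"xyz": [-2,-2,-22],"delta_rot": [0,0,0.03],"grip": 1},
    {"xyz": [5,-2,5],"delta_rot": [0,0,0.0],"grip": 1},
    {"xyz": [15,-2,40],"delta_rot": [0,-0.05,0.0],"grip": 1},
    {"xyz": [30,-2,70],"delta_rot": [0,-0.13,0.0],"grip": 1},
    {"xyz": [30,-2,70],"delta_rot": [0,-0.13,0.0],"grip": 1},
  ],
  squeeze=40,
)

```text
time: 27.32
eef_pos: [0.5446, -0.372, 0.1044]
tcp_rot: [0.895, -0.023, 0.445, 0.009]
force: [-0.4, -0.5, -1.5]
gripper_width: 0.0476
grasp_force: 40.0
```

```bash
python3 - <<'E'
from plan import *
s=snap("wrist","w11"); m=monitor.sense(); g=s["frame"]; R=Ro.from_quat(m["tcp_rot"]); X=m["eef_pos"]
C=cloud(s); T=(C-X)@R.as_matrix(); f=np.isfinite(T[:,:,0])
k=f&(np.abs(T[:,:,1])<.03)&(T[:,:,0]>.0)&(T[:,:,0]<.16)&(T[:,:,2]<.11)&(T[:,:,2]>-.06)
b=cv2.inRange(cv2.cvtColor(g,cv2.COLOR_RGB2HSV),(15,100,60),(35,255,255))>0
A=T[k&b]; print(np.percentile(A,[1,50,99],axis=0).round(4)); h=A[A[:,0]>.05]; print("slope",np.degrees(np.arctan(np.polyfit(h[:,0],h[:,2],1)[0])),np.polyfit(h[:,0],h[:,1],1))
kr=k&~b&(T[:,:,0]>np.percentile(A[:,0],99.5)-.004)&(T[:,:,2]>np.percentile(A[:,2],99)-.012); Q=T[kr]; v,u=np.nonzero(kr); print("ring",len(Q),np.percentile(Q,[2,50,98],axis=0).round(4),u.min(),u.max(),v.min(),v.max())
plan([])
cv2.imwrite("pics/c11.png",g[:,:,::-1])
E
```

```text
[[ 0.0009 -0.0231 -0.0178]
 [ 0.0393  0.0004  0.0304]
 [ 0.0836  0.0238  0.0742]]
slope 44.431761820711785 [ 4.53597848e-03 -7.72143780e-05]
ring 804 [[ 0.0847 -0.0145  0.0774]
 [ 0.0953  0.0003  0.0897]
 [ 0.1034  0.0151  0.0979]] 296 348 39 74
now [ 0.54322021 -0.37161682  0.10178451] [ 1.58  1.01 -0.98  2.1   3.14  0.23  2.65] F [-1.2 -0.2 -1.7]
```

View pics/c11.png

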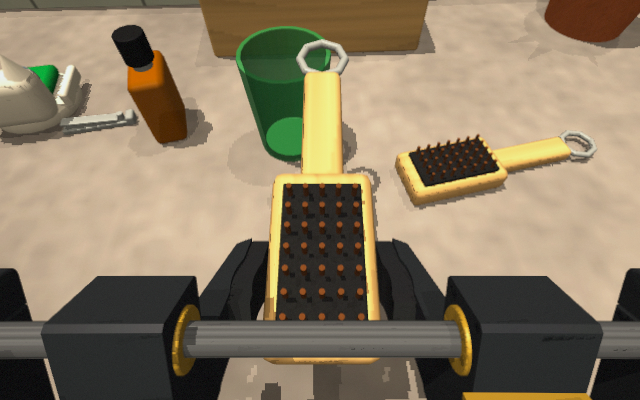

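The brush is held straight at column 322 with its ring at (322,58) and the tilt is about 44°. Now planning the path to the right hook.

```bash
python3 - <<'E'
from plan import *
A=[((.56,-.34,.14),0,33),((.565,-.25,.18),8,25),((.56,-.16,.19),22,20),((.55,-.08,.19),38,16)]
plan(A+hang2(HR,[(-.15,.02,.045,60,48),(-.12,.02,.047,60,46),(-.09,.02,.047,60,38),(-.065,.012,.047,60,26),(-.042,.004,.047,60,12),(-.022,0,.047,60,2.5),(-.012,0,.026,60,2.5),(-.004,0,.010,57,2.5),(-.004,0,.004,47,2.5),(-.004,0,.003,42,2.5)],(.0935,0,.0875),44))
E
```

```text
now [ 0.54322021 -0.37161682  0.10178451] [ 1.58  1.01 -0.98  2.1   3.14  0.23  2.65] F [-1.2 -0.2 -1.7]
(0.56, -0.34, 0.14) xyz [17.0, 32.0, 38.0] rot [-0.009, -0.076, 0.048] q [ 1.61  1.02 -1.08  2.14  3.17  0.25  2.65] err [-0.0, -0.0, 0.0] 0.0
(0.565, -0.25, 0.18) xyz [22.0, 122.0, 78.0] rot [0.003, -0.216, 0.187] q [ 1.67  1.11 -1.22  2.27  3.27  0.3   2.67] err [-0.0, 0.0, -0.0] 0.0
(0.56, -0.16, 0.19) xyz [17.0, 212.0, 88.0] rot [0.044, -0.302, 0.428] q [ 1.67  1.23 -1.27  2.32  3.48  0.19  2.63] err [-0.003, -0.003, -0.009] 0.018
(0.55, -0.08, 0.19) xyz [7.0, 292.0, 88.0] rot [0.109, -0.365, 0.702] q [ 1.67  1.46 -1.27  2.3   4.45  0.19  1.57] err [0.012, -0.034, 0.005] 0.406
(0.5306, 0.051, 0.1877) xyz [-13.0, 423.0, 86.0] rot [0.142, -0.358, 0.875] q [ 1.39  1.19 -1.2   2.4   4.34  0.26  1.88] err [0.008, -0.008, 0.0] 0.015
(0.5577, 0.0549, 0.1897) xyz [14.0, 427.0, 88.0] rot [0.135, -0.36, 0.84] q [ 1.31  1.13 -1.16  2.38  4.22  0.34  1.92] err [0.0, 0.0, 0.0] 0.0
(0.5775, 0.0676, 0.1897) xyz [34.0, 439.0, 88.0] rot [0.109, -0.365, 0.702] q [ 1.13  0.97 -1.03  2.4   3.9   
[... 404 characters left out ...]
 [-0.008, -0.373, 0.09] q [ 0.52  0.92 -0.98  2.4   2.84  1.4   2.27] err [0.023, -0.008, 0.012] 0.048
(0.6331, 0.114, 0.1687) xyz [90.0, 486.0, 67.0] rot [-0.008, -0.373, 0.09] q [ 0.49  0.97 -0.93  2.4   2.88  1.42  2.28] err [0.008, -0.003, 0.004] 0.016
(0.6447, 0.1145, 0.1471) xyz [101.0, 486.0, 45.0] rot [-0.008, -0.425, 0.089] q [ 0.46  1.06 -0.87  2.38  2.98  1.5   2.26] err [0.0, 0.0, -0.0] 0.0
(0.6587, 0.1151, 0.1237) xyz [115.0, 487.0, 22.0] rot [-0.008, -0.6, 0.088] q [ 0.39  1.2  -0.74  2.3   3.21  1.7   2.22] err [-0.0, 0.0, 0.0] 0.0
(0.6667, 0.1154, 0.115) xyz [123.0, 487.0, 13.0] rot [-0.008, -0.687, 0.086] q [ 0.36  1.26 -0.69  2.25  3.31  1.78  2.21] err [0.0, -0.0, 0.0] 0.0
```

```bash
cat > sim.py <<'E'
from h import *; import fk
MID=(fk.LO+fk.HI)/2; RNG=fk.HI-fk.LO
START=np.array([-1.275,.536,-.004,1.538,.003,1.067,-.071])
def sim(q,rows,k,qc,w=None,sub=4,q_ref=None):
    """rows: list of (xyz mm, rotvec); tool path relative to F(q)"""
    X0,R0=fk.F(q); W=np.ones(7) if w is None else w; log=[]
    for xyz,rv in rows:
        X=X0+np.array(xyz)/1000; R=Ro.from_rotvec(rv)*R0
        for _ in range(sub):
            x,r_=fk.F(q); ex=X-x; er=(R*r_.inv()).as_rotvec()
            lx=.0417/sub; lr=.125/sub
            ex*=min(1,lx/max(1e-9,np.linalg.norm(ex))) ; er*=min(1,lr/max(1e-9,np.linalg.norm(er)))
            J=fk.jac(q); Jp=J.T@np.linalg.inv(J@J.T+1e-5*np.eye(6))
            dq=Jp@np.r_[ex,er]+(np.eye(7)-Jp@J)@(k/sub*W*(qc-q)); q=np.clip(q+dq,fk.LO,fk.HI)
        log.append(q.copy())
    return q,log
E
cat > t.py <<'E'
from sim import *
spin=(np.array([-.23,.140,.377,1.819,-.053,1.187,-1.405]),[((0,0,0),(0,0,min(2.4,.12*i))) for i in range(1,21)]+[((0,0,0),(0,0,min(3.1,2.4+.12*i))) for i in range(1,8)],[.022,.146,.099,1.815,-.013,1.184,1.692])
ent=(np.array([.35,.6,-.07,2.34,4.41,1.0,1.37]),[((16,-2,4),(0,-.005,0)),((32,-4,4),(0,-.005,0)),((54,11,3),(.015,-.017,-.1)),((60,26,3),(.014,-.018,-.21)),((65,40,3),(.013,-.019,-.31)),((68,54,3),(.009,-.012,-.41)),((70,67,4),(.005,-.008,-.5)),((72,79,4),(0,-.006,-.59)),((77,90,4),(0,-.006,-.67)),((83,102,4),(0,-.006,-.75))]+[((90,113,4),(0,-.006,-.828))]*4,[.07,.76,-.81,2.31,2.43,1.23,2.19])
car=(np.array([.15,.54,.18,2.35,3.91,.4,1.12]),[((17,8,34),(.017,-.12,.07)),((20,20,54),(.04,-.21,.17)),((22,33,74),(.067,-.297,.277)),((18,46,84),(.1,-.36,.35)),((15,60,94),(.134,-.43,.42)),((12,73,104),(.168,-.49,.496)),((12,103,108),(.186,-.497,.546)),((12,133,112),(.204,-.505,.596)),((14,163,114),(.222,-.512,.647)),((15,191,112),(.24,-.505,.715))]+[((16,220,109),(.259,-.499,.783))]*3,[.35,.6,-.07,2.34,4.41,1.0,1.37])
ret=(np.array([-.07,1.09,-.55,2.38,2.87,1.71,1.96]),[((9,0,21),(-.01,.045,-.02)),((18,0,42),(-.022,.091,-.039)),((14,-14,55),(-.04,.15,.06)),((9,-29,67),(-.06,.208,.171)),((6,-42,67),(-.07,.205,.26)),((3,-55,67),(-.08,.2,.36)),((1,-69,67),(-.088,.199,.45)),((-10,-87,68),(-.105,.2,.57)),((-22,-105,68),(-.122,.204,.69)),((-37,-135,70),(-.12,.21,.66)),((-52,-165,71),(-.119,.22,.61)),((-52,-195,72),(-.118,.23,.56)),((-52,-225,70),(-.114,.245,.5)),((-52,-265,67),(-.111,.265,.43)),((-45,-300,65),(-.1,.285,.32)),((-40,-335,63),(-.088,.31,.2)),((-37,-365,62),(-.076,.33,.1)),((-33,-400,55),(-.06,.355,0)),((-30,-440,48),(-.05,.38,-.07)),((-27,-475,42),(-.04,.406,-.14))],[1.49,.87,-1.07,2.21,2.99,.32,2.64])
D=dict(spin=spin,ent=ent,car=car,ret=ret)
for name,qc,w in (("mid",MID,None),("midR",MID,(3/RNG)**2),("zero",np.zeros(7),None),("start",START,None),("j3only",np.zeros(7),np.array([0,0,1.,0,0,0,0])),("j1j3",np.zeros(7),np.array([1.,0,1.,0,0,0,0]))):
    for k in (0,.02,.05,.1):
        if k==0 and name!="mid": continue
        o=[]
        for n,(q,rows,end) in D.items():
            e,_=sim(q,rows,k,qc,w,2); o.append((n,np.abs(e-end)[[0,2,4,6]].mean().round(2)))
        print(name,k,o,round(sum(x[1] for x in o),2))
E
python3 t.py
```

```text
mid 0 [('spin', np.float64(0.02)), ('ent', np.float64(0.42)), ('car', np.float64(0.07)), ('ret', np.float64(0.74))] 1.25
mid 0.02 [('spin', np.float64(0.07)), ('ent', np.float64(0.47)), ('car', np.float64(0.09)), ('ret', np.float64(0.97))] 1.6
mid 0.05 [('spin', np.float64(0.12)), ('ent', np.float64(0.53)), ('car', np.float64(0.12)), ('ret', np.float64(1.16))] 1.93
mid 0.1 [('spin', np.float64(0.16)), ('ent', np.float64(0.59)), ('car', np.float64(0.16)), ('ret', np.float64(1.3))] 2.21
midR 0.02 [('spin', np.float64(0.04)), ('ent', np.float64(0.44)), ('car', np.float64(0.08)), ('ret', np.float64(0.91))] 1.47
midR 0.05 [('spin', np.float64(0.09)), ('ent', np.float64(0.47)), ('car', np.float64(0.09)), ('ret', np.float64(1.06))] 1.71
midR 0.1 [('spin', np.float64(0.11)), ('ent', np.float64(0.5)), ('car', np.float64(0.1)), ('ret', np.float64(1.17))] 1.88
zero 0.02 [('spin', np.float64(0.04)), ('ent', np.float64(0.45)), ('car', np.float64(0.06)), ('ret', np.float64(0.96))] 1.51
zero 0.05 [('spin', np.float64(0.07)), ('ent', np.float64(0.49)), ('car', np.float64(0.05)), ('ret', np.float64(1
[... 553 characters left out ...]
np.float64(0.43)), ('car', np.float64(0.06)), ('ret', np.float64(0.82))] 1.34
j3only 0.05 [('spin', np.float64(0.06)), ('ent', np.float64(0.44)), ('car', np.float64(0.06)), ('ret', np.float64(0.9))] 1.46
j3only 0.1 [('spin', np.float64(0.08)), ('ent', np.float64(0.46)), ('car', np.float64(0.05)), ('ret', np.float64(1.0))] 1.59
j1j3 0.02 [('spin', np.float64(0.03)), ('ent', np.float64(0.42)), ('car', np.float64(0.08)), ('ret', np.float64(0.87))] 1.4
j1j3 0.05 [('spin', np.float64(0.06)), ('ent', np.float64(0.43)), ('car', np.float64(0.09)), ('ret', np.float64(1.0))] 1.58
j1j3 0.1 [('spin', np.float64(0.06)), ('ent', np.float64(0.43)), ('car', np.float64(0.11)), ('ret', np.float64(1.12))] 1.72
```

```bash
cat > sim.py <<'E'
from h import *; import fk
from scipy.optimize import lsq_linear
M=.015; LO=fk.LO+M; HI=fk.HI-M
def step(q,ex,er,lam=.02):
    J=fk.jac(q); A=np.vstack([J,lam*np.eye(7)]); b=np.r_[ex,er,np.zeros(7)]
    lo=np.minimum(LO-q,-1e-9); hi=np.maximum(HI-q,1e-9)
    dq=np.linalg.lstsq(A,b,rcond=None)[0]
    if (dq<lo).any() or (dq>hi).any(): dq=lsq_linear(A,b,(lo,hi)).x
    return q+dq
def sim(q,rows,sub=2):
    X0,R0=fk.F(q); log=[]
    for xyz,rv in rows:
        X=X0+np.array(xyz)/1000; R=Ro.from_rotvec(rv)*R0
        for _ in range(sub):
            x,r_=fk.F(q); ex=X-x; er=(R*r_.inv()).as_rotvec()
            ex*=min(1,.0417/sub/max(1e-9,np.linalg.norm(ex))) ; er*=min(1,.125/sub/max(1e-9,np.linalg.norm(er)))
            q=step(q,ex,er)
        log.append(q.copy())
    return q,log
E
python3 - <<'E'
src=open('t.py').read().split("for name,qc")[0]
exec(src)
for n,(q,rows,end) in D.items():
    e,_=sim(q,rows); print(n,e.round(2),np.round(end,2))
E
```

```text
spin [-0.    0.14  0.12  1.81 -0.02  1.2   1.66] [ 0.02  0.15  0.1   1.82 -0.01  1.18  1.69]
ent [-0.34  0.61 -0.15  2.29  2.63  0.93  1.79] [ 0.07  0.76 -0.81  2.31  2.43  1.23  2.19]
car [ 0.33  0.53 -0.12  2.38  4.39  0.97  1.31] [ 0.35  0.6  -0.07  2.34  4.41  1.    1.37]
ret [ 1.29  0.76 -0.78  2.31  3.47  0.48  2.1 ] [ 1.49  0.87 -1.07  2.21  2.99  0.32  2.64]
```

```bash
cat > plan2.py <<'E'
from plan import *; import sim
from scipy.spatial.transform import Slerp
def plan2(wps,q=None,x=None,R=None,quiet=False):
    """interpolate rows; returns rows (mm, rotvec from start) and waypoint report"""
    if q is None: m=monitor.sense(); q=np.array(m["joint_pos"]); x=np.array(m["eef_pos"]); R=Ro.from_quat(m["tcp_rot"])
    fx,fr=fk.F(q); dx=fx-x; dR=R.inv()*fr; x0,R0=x,R; rows=[]; rep=[]
    for pos,yaw,b in wps:
        R1=tool(np.radians(yaw),np.radians(b)); x1=np.array(pos); n_=int(np.ceil(max(np.linalg.norm(x1-x)/.036,(R1*R.inv()).magnitude()/.11,1)))
        S=Slerp([0,1],Ro.concatenate([R,R1]))
        for i in range(1,n_+1):
            xi=x+(x1-x)*i/n_; Ri=S(i/n_); rows.append((((xi-x0)*1000).round().tolist(),(Ri*R0.inv()).as_rotvec().round(3).tolist()))
            for _ in range(2):
                fx,fr=fk.F(q); q=sim.step(q,(xi+dx-fx),((Ri*dR)*fr.inv()).as_rotvec())
        fx,fr=fk.F(q); er=np.linalg.norm(xi+dx-fx); rep.append((pos,yaw,b,len(rows),q.round(2),round(er,3)))
        x,R=x1,R1
    if not quiet:
        for r_ in rep: print(*r_)
    return rows,rep,q
E
python3 - <<'E'
from plan2 import *
T=(.0935,0,.0875)
ent=hang2(HR,[(-.15,.02,.045,60,48),(-.12,.02,.047,60,46),(-.09,.02,.047,60,38),(-.065,.012,.047,60,26),(-.042,.004,.047,60,12),(-.022,0,.047,60,2.5),(-.012,0,.026,60,2.5),(-.004,0,.010,57,2.5),(-.004,0,.004,47,2.5),(-.004,0,.003,42,2.5)],T,44)
print("direct"); plan2([((.56,-.34,.14),0,33),((.565,-.25,.18),8,25),((.56,-.16,.19),22,20),((.55,-.08,.19),38,16)]+ent)
for c in ([((.70,-.25,.35),-10,0)],[((.70,-.25,.35),-10,0),((.70,-.25,.35),30,0),((.65,-.15,.25),30,10)],[((.70,-.25,.40),-20,20),((.62,-.25,.40),30,20)],[((.62,-.30,.25),-30,-15),((.65,-.15,.25),0,-15),((.6,-.1,.22),30,0)]):
    print(c); plan2(c+[((.55,-.08,.19),38,16)]+ent[:6])
E
```

```text
direct
(0.56, -0.34, 0.14) 0 33 2 [ 1.61  1.02 -1.08  2.14  3.17  0.25  2.65] 0.0
(0.565, -0.25, 0.18) 8 25 5 [ 1.67  1.11 -1.22  2.27  3.27  0.3   2.67] 0.0
(0.56, -0.16, 0.19) 22 20 8 [ 1.66  1.19 -1.26  2.32  3.7   0.21  2.39] 0.0
(0.55, -0.08, 0.19) 38 16 11 [ 1.56  1.23 -1.23  2.34  4.43  0.2   1.78] 0.021
(0.5306, 0.051, 0.1877) 48 16 15 [ 1.4   1.24 -1.23  2.39  4.36  0.21  1.87] 0.012
(0.5577, 0.0549, 0.1897) 46 16 16 [ 1.31  1.13 -1.16  2.38  4.22  0.34  1.93] 0.0
(0.5775, 0.0676, 0.1897) 38 16 18 [ 1.17  1.06 -1.09  2.39  3.84  0.53  2.16] 0.015
(0.5906, 0.0802, 0.1897) 26 16 20 [ 1.02  1.1  -1.12  2.39  3.39  0.76  2.47] 0.043
(0.6052, 0.0986, 0.1897) 12 16 23 [ 0.79  1.13 -1.14  2.39  3.05  1.17  2.56] 0.05
(0.6231, 0.1135, 0.1897) 2.5 16 25 [ 0.6   1.09 -1.12  2.39  2.86  1.42  2.48] 0.026
(0.6331, 0.114, 0.1687) 2.5 16 26 [ 0.58  1.11 -1.06  2.39  2.9   1.44  2.45] 0.013
(0.6447, 0.1145, 0.1471) 2.5 13 27 [ 0.56  1.18 -0.99  2.38  3.02  1.52  2.42] 0.0
(0.6587, 0.1151, 0.1237) 2.5 3 29 [ 0.49  1.3  -0.85  2.3   3.28  1.68  2.37] 0.0
(0.6667, 0.1154, 0.115) 2.5 -2 30 [ 0
[... 2581 characters left out ...]
 1.33  1.48 -1.14  2.28  3.88  1.14  2.49] 0.0
(0.6, -0.1, 0.22) 30 0 21 [ 1.55  1.42 -1.22  2.26  4.4   0.4   1.91] 0.0
(0.55, -0.08, 0.19) 38 16 24 [ 1.56  1.23 -1.23  2.34  4.44  0.2   1.78] 0.021
(0.5306, 0.051, 0.1877) 48 16 28 [ 1.4   1.24 -1.23  2.39  4.36  0.21  1.87] 0.012
(0.5577, 0.0549, 0.1897) 46 16 29 [ 1.31  1.13 -1.16  2.38  4.22  0.34  1.93] 0.0
(0.5775, 0.0676, 0.1897) 38 16 31 [ 1.17  1.06 -1.09  2.39  3.84  0.53  2.16] 0.015
(0.5906, 0.0802, 0.1897) 26 16 33 [ 1.02  1.1  -1.12  2.39  3.39  0.76  2.47] 0.043
(0.6052, 0.0986, 0.1897) 12 16 36 [ 0.79  1.13 -1.14  2.39  3.05  1.17  2.56] 0.05
(0.6231, 0.1135, 0.1897) 2.5 16 38 [ 0.6   1.09 -1.12  2.39  2.86  1.42  2.48] 0.026
```

```bash
python3 - <<'E'
from plan2 import *
T=(.0935,0,.0875)
pre=[((.70,-.25,.35),-10,0),((.70,-.25,.35),32,0),((.65,-.15,.25),32,10),((.56,-.06,.195),40,22)]
for th in (68,74):
    ent=hang2(HR,[(-.148,.02,.047,th,48),(-.12,.02,.048,th,48),(-.09,.025,.048,th,42),(-.065,.025,.048,th,32),(-.042,.014,.048,th,20),(-.022,.002,.047,th-4,10),(-.012,0,.026,64,6),(-.004,0,.010,58,4),(-.004,0,.004,47,2.5),(-.004,0,.003,42,2.5)],T,44)
    print(th); plan2(pre+ent)
rows,_,_=plan2(pre[:2],quiet=True)
for r_ in rows: print(r_)
E
```

```text
68
(0.7, -0.25, 0.35) -10 0 9 [ 1.34  0.98 -1.25  2.16  3.25  0.91  2.37] 0.0
(0.7, -0.25, 0.35) 32 0 16 [0.4  0.71 0.4  1.8  4.32 1.59 0.83] 0.009
(0.65, -0.15, 0.25) 32 10 21 [0.26 0.68 0.41 2.08 4.32 1.46 1.04] 0.0
(0.56, -0.06, 0.195) 40 22 25 [0.01 0.65 0.63 2.3  4.43 1.45 1.15] 0.0
(0.5272, 0.0451, 0.2057) 48 24 29 [-0.28  0.6   0.76  2.39  4.43  1.45  1.14] 0.013
(0.5551, 0.0463, 0.2067) 48 24 30 [-0.3   0.61  0.75  2.36  4.41  1.43  1.11] 0.0
(0.5762, 0.0614, 0.2067) 42 24 31 [-0.37  0.59  0.72  2.38  4.25  1.33  1.09] 0.0
(0.5888, 0.0789, 0.2067) 32 24 33 [-0.42  0.54  0.62  2.39  3.99  1.15  1.08] 0.023
(0.6014, 0.0911, 0.2067) 20 24 35 [-0.44  0.5   0.45  2.39  3.61  0.95  1.2 ] 0.037
(0.6203, 0.1005, 0.1976) 10 20 37 [-0.51  0.56  0.36  2.38  3.19  1.    1.33] 0.031
(0.6293, 0.1068, 0.1766) 6 20 38 [-0.57  0.62  0.34  2.39  3.04  1.03  1.35] 0.018
(0.6436, 0.1116, 0.1489) 4 14 40 [-0.59  0.77  0.32  2.38  2.93  1.26  1.32] 0.0
(0.6587, 0.1151, 0.1237) 2.5 3 42 [-0.59  0.98  0.28  2.3   2.79  1.55  1.26] 0.0
(0.6667, 0.1154, 0.115) 2.5 -2 43 [-0.58  1.07  0.27  2.25  2.75 
[... 1201 characters left out ...]
[-0.018, -0.144, -0.027])
([52.0, 41.0, 83.0], [-0.026, -0.216, -0.041])
([70.0, 54.0, 110.0], [-0.035, -0.288, -0.055])
([87.0, 68.0, 138.0], [-0.044, -0.36, -0.069])
([105.0, 81.0, 165.0], [-0.053, -0.432, -0.082])
([122.0, 95.0, 193.0], [-0.062, -0.504, -0.096])
([139.0, 108.0, 221.0], [-0.07, -0.576, -0.11])
([157.0, 122.0, 248.0], [-0.079, -0.648, -0.124])
([157.0, 122.0, 248.0], [-0.045, -0.651, -0.023])
([157.0, 122.0, 248.0], [-0.011, -0.652, 0.078])
([157.0, 122.0, 248.0], [0.023, -0.653, 0.179])
([157.0, 122.0, 248.0], [0.057, -0.652, 0.28])
([157.0, 122.0, 248.0], [0.092, -0.65, 0.381])
([157.0, 122.0, 248.0], [0.126, -0.647, 0.482])
([157.0, 122.0, 248.0], [0.161, -0.642, 0.583])
```

```bash
cat >> plan2.py <<'E'
HL=HM+.076*n
E
python3 - <<'E'
from plan2 import *
T=(.0935,0,.0875)
pre=[((.70,-.25,.35),-10,0),((.70,-.25,.35),32,0),((.65,-.15,.25),32,10),((.56,-.06,.195),42,20)]
ent=hang2(HL,[(-.15,-.09,.047,64,48),(-.15,-.03,.047,64,48),(-.12,-.02,.048,64,45),(-.09,-.015,.048,64,38),(-.06,-.01,.048,64,30),(-.022,-.003,.047,62,20),(-.012,-.003,.026,62,20),(-.004,-.003,.010,57,20),(-.004,-.003,.004,47,20),(-.004,-.003,.003,42,20)],T,44)
plan2(pre+ent)
E
```

```text
(0.7, -0.25, 0.35) -10 0 9 [ 1.34  0.98 -1.25  2.16  3.25  0.91  2.37] 0.0
(0.7, -0.25, 0.35) 32 0 16 [0.4  0.71 0.4  1.8  4.32 1.59 0.83] 0.009
(0.65, -0.15, 0.25) 32 10 21 [0.26 0.68 0.41 2.08 4.32 1.46 1.04] 0.0
(0.56, -0.06, 0.195) 42 20 25 [-0.03  0.71  0.71  2.28  4.43  1.57  1.16] 0.0
(0.5258, 0.0897, 0.1976) 48 20 30 [-0.18  0.61  0.53  2.39  4.33  1.4   1.22] 0.033
(0.5232, 0.1497, 0.1976) 48 20 32 [-0.15  0.56  0.31  2.39  4.19  1.24  1.26] 0.051
(0.5484, 0.1651, 0.1986) 45 20 33 [-0.14  0.54  0.2   2.39  4.06  1.16  1.29] 0.04
(0.5689, 0.1819, 0.1986) 38 20 35 [-0.09  0.53 -0.    2.39  3.79  1.04  1.4 ] 0.041
(0.5898, 0.2014, 0.1986) 30 20 37 [-0.11  0.54 -0.15  2.39  3.45  0.98  1.55] 0.034
(0.621, 0.2288, 0.1936) 20 18 39 [-0.25  0.58 -0.19  2.39  3.05  1.08  1.67] 0.005
(0.631, 0.2293, 0.1726) 20 18 40 [-0.25  0.64 -0.19  2.37  3.07  1.12  1.67] 0.0
(0.6444, 0.2316, 0.1471) 20 13 41 [-0.25  0.77 -0.17  2.33  3.1   1.3   1.66] 0.0
(0.6576, 0.2364, 0.1237) 20 3 43 [-0.26  0.96 -0.16  2.26  3.15  1.58  1.65] 0.0
(0.6652, 0.2392, 0.115) 20 -2 44 [-0.27  1.04 -0.15  2.2   3.17  1.7   1.65] 0.0
```

>>> drive_tool(
  steps=[
    {"xyz": [17,14,28],"delta_rot": [-0.009,-0.072,-0.014],"grip": 1},
    {"xyz": [35,27,55],"delta_rot": [-0.018,-0.144,-0.027],"grip": 1},
    {"xyz": [52,41,83],"delta_rot": [-0.026,-0.216,-0.041],"grip": 1},
    {"xyz": [70,54,110],"delta_rot": [-0.035,-0.288,-0.055],"grip": 1},
    {"xyz": [87,68,138],"delta_rot": [-0.044,-0.36,-0.069],"grip": 1},
    {"xyz": [105,81,165],"delta_rot": [-0.053,-0.432,-0.082],"grip": 1},
    {"xyz": [122,95,193],"delta_rot": [-0.062,-0.504,-0.096],"grip": 1},
    {"xyz": [139,108,221],"delta_rot": [-0.07,-0.576,-0.11],"grip": 1},
    {"xyz": [157,122,248],"delta_rot": [-0.079,-0.648,-0.124],"grip": 1},
    {"xyz": [157,122,248],"delta_rot": [-0.045,-0.651,-0.023],"grip": 1},
    {"xyz": [157,122,248],"delta_rot": [-0.011,-0.652,0.078],"grip": 1},
    {"xyz": [157,122,248],"delta_rot": [0.023,-0.653,0.179],"grip": 1},
    {"xyz": [157,122,248],"delta_rot": [0.057,-0.652,0.28],"grip": 1},
    {"xyz": [157,122,248],"delta_rot": [0.092,-0.65,0.381],"grip": 1},
    {"xyz": [157,122,248],"delta_rot": [0.126,-0.647,0.482],"grip": 1},
    {"xyz": [157,122,248],"delta_rot": [0.161,-0.642,0.583],"grip": 1},
    {"xyz": [157,122,248],"delta_rot": [0.161,-0.642,0.583],"grip": 1},
  ],
)

```text
time: 28.78
eef_pos: [0.7043, -0.2029, 0.3456]
tcp_rot: [0.696, 0.129, 0.693, -0.136]
force: [-0.2, -0.7, -1.0]
gripper_width: 0.0479
grasp_force: 40.0
```

```bash
python3 - <<'E'
from plan2 import *
T=(.0935,0,.0875)
m=monitor.sense(); print(m["eef_pos"],m["joint_pos"].round(2),m["gripper_width"])
pre=[((.65,-.15,.25),34,10),((.56,-.06,.195),42,20)]
ent=hang2(HL,[(-.15,-.09,.047,64,48),(-.15,-.03,.047,64,48),(-.12,-.02,.048,64,45),(-.09,-.015,.048,64,38),(-.06,-.01,.048,64,30),(-.022,-.003,.047,62,20),(-.012,-.003,.026,62,20),(-.004,-.003,.010,57,20),(-.004,-.003,.004,47,20),(-.004,-.003,.003,42,20)],T,44)
plan2(pre+ent)
for r_ in plan2(pre+ent[:2],quiet=True)[0]: print(r_)
E
```

```text
[ 0.70431128 -0.2029259   0.34556378] [ 1.46  1.17 -1.26  1.96  4.44  0.42  1.55] 0.047922780329111625
(0.65, -0.15, 0.25) 34 10 4 [ 1.47  1.31 -1.26  2.12  4.44  0.22  1.77] 0.057
(0.56, -0.06, 0.195) 42 20 8 [ 1.48  1.19 -1.17  2.32  4.44  0.2   1.83] 0.045
(0.5258, 0.0897, 0.1976) 48 20 13 [ 1.35  1.19 -1.2   2.39  4.15  0.21  2.1 ] 0.024
(0.5232, 0.1497, 0.1976) 48 20 15 [ 1.2   1.22 -1.21  2.39  3.64  0.29  2.56] 0.046
(0.5484, 0.1651, 0.1986) 45 20 16 [ 1.11  1.21 -1.2   2.39  3.46  0.41  2.67] 0.037
(0.5689, 0.1819, 0.1986) 38 20 18 [ 0.98  1.19 -1.19  2.39  3.27  0.63  2.75] 0.042
(0.5898, 0.2014, 0.1986) 30 20 20 [ 0.82  1.18 -1.18  2.39  3.11  0.88  2.74] 0.039
(0.621, 0.2288, 0.1936) 20 18 22 [ 0.62  1.2  -1.16  2.39  3.    1.23  2.69] 0.014
(0.631, 0.2293, 0.1726) 20 18 23 [ 0.61  1.24 -1.12  2.39  3.05  1.25  2.68] 0.0
(0.6444, 0.2316, 0.1471) 20 13 24 [ 0.59  1.35 -1.04  2.34  3.24  1.31  2.66] 0.0
(0.6576, 0.2364, 0.1237) 20 3 26 [ 0.56  1.49 -0.94  2.25  3.54  1.41  2.61] 0.0
(0.6652, 0.2392, 0.115) 20 -2 27 [ 0.54  1.55 -0.9   2.19  3.67  1.46  2.58] 0.0
([-14.0, 13.0, -24.0], [-0.023, 0.037, 0.054])
([-27.0, 26.0, -48.0], [-0.045, 0.074, 0.108])
([-41.0, 40.0, -72.0], [-0.068, 0.111, 0.162])
([-54.0, 53.0, -96.0], [-0.09, 0.148, 0.216])
([-77.0, 75.0, -109.0], [-0.116, 0.184, 0.25])
([-99.0, 98.0, -123.0], [-0.142, 0.22, 0.285])
([-122.0, 120.0, -137.0], [-0.167, 0.255, 0.319])
([-144.0, 143.0, -151.0], [-0.193, 0.291, 0.354])
([-151.0, 173.0, -150.0], [-0.196, 0.289, 0.374])
([-158.0, 203.0, -150.0], [-0.199, 0.287, 0.395])
([-165.0, 233.0, -149.0], [-0.203, 0.285, 0.416])
([-172.0, 263.0, -148.0], [-0.206, 0.283, 0.436])
([-179.0, 293.0, -148.0], [-0.209, 0.282, 0.457])
([-180.0, 323.0, -148.0], [-0.209, 0.282, 0.457])
([-181.0, 353.0, -148.0], [-0.209, 0.282, 0.457])
```

```bash
date; ls -l --time-sort -r --time-style=full-iso h.py pics/scene0.png | awk '{print $7}'; nproc; cat > srch.py <<'E'
from plan2 import *
from multiprocessing import Pool
m=monitor.sense(); q0=np.array(m["joint_pos"]); x0=np.array(m["eef_pos"]); R0=Ro.from_quat(m["tcp_rot"])
def run(seed):
    g=np.random.default_rng(seed); w=[]
    for _ in range(2): w.append(((g.uniform(.5,.72),g.uniform(-.35,-.08),g.uniform(.3,.55)),g.uniform(-70,40),g.uniform(-40,70)))
    w.append(((.66,-.15,.28),15,10))
    _,rep,q=plan2(w,q0,x0,R0,True)
    # margin over path at waypoints
    mg=min(min((r_[4]-fk.LO).min(),(fk.HI-r_[4]).min()) for r_ in rep)
    return abs(q[2]),max(r_[5] for r_ in rep),mg,q.round(2).tolist(),[(tuple(np.round(a[0],2).tolist()),round(a[1]),round(a[2])) for a in w]
if __name__=="__main__":
    with Pool() as p: o=[x for x in p.imap_unordered(run,range(300))]
    o=[x for x in o if x[1]<.01 and x[2]>.02]; o.sort(key=lambda x:x[0]); print(len(o))
    for x in o[:6]: print(x)
E
OMP_NUM_THREADS=1 timeout 300 python3 srch.py
```

```text
Mon Nov 30 14:32:03 UTC 2026
4
46
(np.float64(0.01983574437057511), np.float64(0.001), np.float64(0.020000000000000018), [0.55, 0.58, -0.02, 2.2, 4.02, 1.14, 1.31], [((0.53, -0.35, 0.32), -62, -12), ((0.67, -0.1, 0.48), -46, -31), ((0.66, -0.15, 0.28), 15, 10)])
(np.float64(0.046135135347499585), np.float64(0.0), np.float64(0.020000000000000018), [0.5, 0.58, 0.05, 2.2, 4.02, 1.17, 1.28], [((0.59, -0.22, 0.33), -57, 13), ((0.61, -0.12, 0.37), -44, -19), ((0.66, -0.15, 0.28), 15, 10)])
(np.float64(0.05660776656027005), np.float64(0.0), np.float64(0.020000000000000462), [0.49, 0.58, 0.06, 2.2, 4.02, 1.17, 1.28], [((0.65, -0.27, 0.5), 39, -15), ((0.68, -0.34, 0.34), 9, -12), ((0.66, -0.15, 0.28), 15, 10)])
(np.float64(0.11177618072235038), np.float64(0.0), np.float64(0.03000000000000025), [0.63, 0.58, -0.11, 2.2, 4.03, 1.11, 1.34], [((0.66, -0.15, 0.44), -16, 19), ((0.65, -0.32, 0.54), 30, -14), ((0.66, -0.15, 0.28), 15, 10)])
(np.float64(0.13150999884419176), np.float64(0.0), np.float64(0.03000000000000025), [0.65, 0.58, -0.13, 2.2, 4.03, 1.1, 1.35], [((0.62, -0.11, 0.34), -25, 21), ((0.59, -0.18, 0.33), 32, -19), ((0.66, -0.15, 0.28), 15, 10)])
(np.float64(0.1689955019421634), np.float64(0.0), np.float64(0.020000000000000462), [0.39, 0.58, 0.17, 2.2, 4.01, 1.22, 1.24], [((0.7, -0.3, 0.52), 31, -4), ((0.67, -0.19, 0.54), 23, -22), ((0.66, -0.15, 0.28), 15, 10)])ls: unrecognized option '--time-sort'
Try 'ls --help' for more information.
```

```bash
python3 - <<'E'
from plan2 import *
rows,rep,q=plan2([((.65,-.27,.50),39,-15),((.68,-.34,.34),9,-12),((.66,-.15,.28),15,10)])
for r_ in rows[:rep[0][3]]: print(r_)
E
ls -l --full-time pics/scene0.png h.py | cut -c30-90
```

```text
(0.65, -0.27, 0.5) 39 -15 5 [0.74 0.64 0.07 1.69 4.43 1.71 0.73] 0.0
(0.68, -0.34, 0.34) 9 -12 10 [0.7  0.8  0.07 1.87 4.   1.51 1.16] 0.0
(0.66, -0.15, 0.28) 15 10 16 [0.47 0.58 0.08 2.2  4.02 1.18 1.27] 0.0
([-11.0, -13.0, 31.0], [0.025, -0.047, 0.06])
([-22.0, -27.0, 62.0], [0.05, -0.094, 0.12])
([-33.0, -40.0, 93.0], [0.075, -0.14, 0.18])
([-43.0, -54.0, 124.0], [0.099, -0.187, 0.24])
([-54.0, -67.0, 154.0], [0.124, -0.234, 0.3])
67 2026-11-30 14:17:13.633036181 +0000 h.py
12 2026-11-30 14:12:05.235702233 +0000 pics/scene0.png
```

>>> drive_tool(
  steps=[
    {"xyz": [-11,-13,31],"delta_rot": [0.025,-0.047,0.06],"grip": 1},
    {"xyz": [-22,-27,62],"delta_rot": [0.05,-0.094,0.12],"grip": 1},
    {"xyz": [-33,-40,93],"delta_rot": [0.075,-0.14,0.18],"grip": 1},
    {"xyz": [-43,-54,124],"delta_rot": [0.1,-0.187,0.24],"grip": 1},
    {"xyz": [-54,-67,154],"delta_rot": [0.124,-0.234,0.3],"grip": 1},
    {"xyz": [-54,-67,154],"delta_rot": [0.124,-0.234,0.3],"grip": 1},
    {"xyz": [-54,-67,154],"delta_rot": [0.124,-0.234,0.3],"grip": 1},
    {"xyz": [-54,-67,154],"delta_rot": [0.124,-0.234,0.3],"grip": 1},
  ],
)

```text
time: 29.45
eef_pos: [0.6763, -0.2293, 0.4161]
tcp_rot: [0.57, 0.211, 0.749, -0.266]
force: [2.0, -1.6, -2.2]
gripper_width: 0.0475
grasp_force: 40.0
```

```bash
python3 - <<'E'
from plan2 import *
m=monitor.sense(); print(m["eef_pos"],m["joint_pos"].round(2),m["gripper_width"]); z=Ro.from_quat(m["tcp_rot"]).apply([0,0,1]); print("yaw",np.degrees(np.arctan2(z[1],z[0])),"b",-np.degrees(np.arcsin(z[2])))
rows,rep,q=plan2([((.68,-.34,.34),9,-12),((.66,-.15,.28),15,10)])
for r_ in rows: print(r_)
E
```

```text
[ 0.67630089 -0.22927969  0.41612168] [ 0.71  0.8  -0.    1.75  4.43  1.7   1.  ] 0.047519184122007944
yaw 39.830059682005036 b -15.20706106821462
(0.68, -0.34, 0.34) 9 -12 5 [0.74 0.85 0.   1.87 4.02 1.52 1.25] 0.0
(0.66, -0.15, 0.28) 15 10 11 [0.51 0.65 0.02 2.2  3.99 1.2  1.38] 0.0
([1.0, -22.0, -15.0], [-0.002, 0.011, -0.107])
([1.0, -44.0, -30.0], [-0.005, 0.023, -0.214])
([2.0, -66.0, -46.0], [-0.007, 0.034, -0.321])
([3.0, -89.0, -61.0], [-0.009, 0.045, -0.428])
([4.0, -111.0, -76.0], [-0.012, 0.057, -0.535])
([0.0, -79.0, -86.0], [-0.042, 0.114, -0.518])
([-3.0, -47.0, -96.0], [-0.072, 0.171, -0.5])
([-6.0, -16.0, -106.0], [-0.102, 0.229, -0.482])
([-10.0, 16.0, -116.0], [-0.132, 0.286, -0.464])
([-13.0, 48.0, -126.0], [-0.163, 0.343, -0.445])
([-16.0, 79.0, -136.0], [-0.193, 0.4, -0.426])
```

```bash
python3 - <<'E'
from plan2 import *
T=(.0935,0,.0875)
pre=[((.67,-.2,.32),22,5),((.60,-.10,.22),38,18)]
ent=hang2(HM,[(-.15,-.07,.047,66,45),(-.12,-.05,.048,66,46),(-.08,-.04,.048,66,44),(-.05,-.01,.048,66,38),(-.035,.03,.048,66,30),(-.022,.073,.047,62,22),(-.012,.073,.026,62,22),(-.004,.073,.010,57,22),(-.004,.073,.004,47,22),(-.004,.073,.003,42,22)],T,44)
rows,rep,q=plan2(pre+ent)
for r_ in rows[:rep[3][3]]: print(r_)
E
```

```text
(0.67, -0.2, 0.32) 22 5 5 [0.58 0.67 0.08 2.04 4.23 1.31 1.2 ] 0.0
(0.6, -0.1, 0.22) 38 18 10 [0.32 0.75 0.36 2.15 4.43 1.41 1.28] 0.0
(0.5226, 0.0365, 0.2016) 45 22 15 [0.2  0.69 0.3  2.39 4.4  1.34 1.47] 0.016
(0.5531, 0.0564, 0.2026) 46 22 17 [0.15 0.67 0.26 2.38 4.34 1.29 1.45] 0.0
(0.5898, 0.071, 0.2026) 44 22 19 [0.1  0.68 0.22 2.33 4.24 1.24 1.41] 0.0
(0.6105, 0.1115, 0.2026) 38 22 21 [-0.    0.66  0.16  2.36  3.98  1.17  1.45] 0.0
(0.6146, 0.1656, 0.2026) 30 22 23 [-0.13  0.66  0.05  2.38  3.6   1.11  1.54] 0.011
(0.6224, 0.2252, 0.1936) 22 18 25 [-0.28  0.73 -0.06  2.38  3.18  1.23  1.66] 0.005
(0.6324, 0.2256, 0.1726) 22 18 26 [-0.28  0.78 -0.06  2.36  3.19  1.26  1.66] 0.0
(0.6457, 0.2281, 0.1471) 22 13 27 [-0.28  0.92 -0.05  2.3   3.2   1.42  1.66] 0.0
(0.6587, 0.2334, 0.1237) 22 3 29 [-0.28  1.1  -0.06  2.21  3.22  1.68  1.66] 0.0
(0.6662, 0.2364, 0.115) 22 -2 30 [-0.28  1.17 -0.06  2.15  3.23  1.78  1.66] 0.0
([-1.0, 6.0, -19.0], [-0.034, 0.062, -0.061])
([-3.0, 12.0, -38.0], [-0.068, 0.124, -0.123])
([-4.0, 18.0, -58.0], [-0.102, 0.186, -0.184])
([-5.0, 23.0, -77.0], [-0.137, 0.248, -0.245])
([-6.0, 29.0, -96.0], [-0.171, 0.31, -0.307])
([-20.0, 49.0, -116.0], [-0.208, 0.341, -0.252])
([-34.0, 69.0, -136.0], [-0.245, 0.371, -0.197])
([-48.0, 89.0, -156.0], [-0.281, 0.401, -0.142])
([-62.0, 109.0, -176.0], [-0.318, 0.43, -0.087])
([-76.0, 129.0, -196.0], [-0.354, 0.459, -0.031])
([-92.0, 157.0, -200.0], [-0.369, 0.465, -0.008])
([-107.0, 184.0, -203.0], [-0.384, 0.471, 0.016])
([-123.0, 211.0, -207.0], [-0.399, 0.477, 0.039])
([-138.0, 238.0, -211.0], [-0.414, 0.483, 0.063])
([-154.0, 266.0, -215.0], [-0.428, 0.488, 0.086])
([-138.0, 276.0, -214.0], [-0.431, 0.487, 0.095])
([-123.0, 286.0, -214.0], [-0.433, 0.485, 0.103])
```

```bash
python3 - <<'E'
from plan2 import *
T=(.0935,0,.0875)
pre=[((.66,-.2,.30),22,8)]
ent=hang2(HM,[(-.14,-.23,.05,66,42),(-.162,-.145,.047,66,45),(-.15,-.085,.047,66,46),(-.12,-.055,.048,66,46)],T,44)
rows,rep,q=plan2(pre+ent)
for r_ in rows[:rep[4][3]]: print(r_)
E
```

```text
(0.66, -0.2, 0.3) 22 8 5 [0.57 0.68 0.09 2.06 4.25 1.29 1.21] 0.0
(0.5354, -0.1185, 0.2046) 42 22 10 [-0.01  0.99  0.92  2.2   4.43  1.85  1.26] 0.0
(0.5139, -0.0389, 0.2016) 45 22 13 [-0.13  0.95  0.9   2.34  4.41  1.83  1.34] 0.0
(0.5247, 0.0201, 0.2016) 46 22 15 [-0.25  0.91  0.86  2.38  4.33  1.76  1.33] 0.003
(0.5533, 0.0514, 0.2026) 46 22 17 [-0.33  0.88  0.82  2.37  4.24  1.69  1.27] 0.0
([-3.0, 6.0, -23.0], [-0.04, 0.071, -0.061])
([-7.0, 12.0, -46.0], [-0.079, 0.142, -0.122])
([-10.0, 18.0, -70.0], [-0.119, 0.213, -0.184])
([-13.0, 23.0, -93.0], [-0.158, 0.284, -0.245])
([-16.0, 29.0, -116.0], [-0.198, 0.356, -0.306])
([-41.0, 46.0, -135.0], [-0.242, 0.385, -0.238])
([-66.0, 62.0, -154.0], [-0.286, 0.414, -0.17])
([-91.0, 78.0, -173.0], [-0.329, 0.443, -0.102])
([-116.0, 94.0, -192.0], [-0.372, 0.471, -0.033])
([-141.0, 111.0, -212.0], [-0.415, 0.499, 0.036])
([-148.0, 137.0, -213.0], [-0.42, 0.496, 0.053])
([-155.0, 164.0, -214.0], [-0.424, 0.492, 0.069])
([-162.0, 190.0, -215.0], [-0.428, 0.488, 0.086])
([-157.0, 220.0, -215.0], [-0.431, 0.487, 0.095])
([-152.0, 249.0, -215.0], [-0.433, 0.485, 0.103])
([-137.0, 265.0, -214.0], [-0.433, 0.485, 0.103])
([-123.0, 281.0, -214.0], [-0.433, 0.485, 0.103])
```

```bash
python3 - <<'E'
from plan2 import *
T=(.0935,0,.0875)
pre=[((.66,-.2,.30),18,10)]
ent=hang2(HM,[(-.14,-.22,.05,66,32),(-.162,-.145,.047,66,39),(-.15,-.085,.047,66,44),(-.12,-.055,.048,66,46)],T,44)
rows,rep,q=plan2(pre+ent)
for r_ in rows[:rep[4][3]]: print(r_)
E
```

```text
(0.66, -0.2, 0.3) 18 10 6 [0.55 0.64 0.09 2.1  4.17 1.22 1.23] 0.0
(0.5228, -0.0923, 0.2046) 32 22 12 [0.54 0.66 0.17 2.37 4.42 1.25 1.46] 0.0
(0.5058, -0.0299, 0.2016) 39 22 14 [0.29 0.7  0.37 2.39 4.44 1.39 1.46] 0.016
(0.5218, 0.023, 0.2016) 44 22 16 [0.24 0.68 0.29 2.39 4.41 1.33 1.47] 0.014
(0.5533, 0.0514, 0.2026) 46 22 18 [0.18 0.67 0.24 2.37 4.36 1.28 1.45] 0.0
([-3.0, 5.0, -19.0], [-0.034, 0.066, -0.062])
([-5.0, 10.0, -39.0], [-0.068, 0.131, -0.125])
([-8.0, 15.0, -58.0], [-0.101, 0.197, -0.187])
([-11.0, 20.0, -77.0], [-0.135, 0.262, -0.249])
([-14.0, 24.0, -97.0], [-0.169, 0.328, -0.312])
([-16.0, 29.0, -116.0], [-0.203, 0.394, -0.374])
([-39.0, 47.0, -132.0], [-0.231, 0.418, -0.334])
([-62.0, 65.0, -148.0], [-0.259, 0.441, -0.294])
([-85.0, 83.0, -164.0], [-0.287, 0.465, -0.254])
([-108.0, 101.0, -180.0], [-0.315, 0.488, -0.214])
([-131.0, 119.0, -196.0], [-0.343, 0.511, -0.173])
([-154.0, 137.0, -212.0], [-0.371, 0.534, -0.133])
([-162.0, 168.0, -213.0], [-0.387, 0.522, -0.074])
([-171.0, 199.0, -215.0], [-0.402, 0.51, -0.015])
([-163.0, 226.0, -215.0], [-0.413, 0.501, 0.027])
([-155.0, 252.0, -215.0], [-0.424, 0.492, 0.069])
([-139.0, 266.0, -214.0], [-0.428, 0.488, 0.086])
([-123.0, 281.0, -214.0], [-0.433, 0.485, 0.103])
```

>>> drive_tool(
  steps=[
    {"xyz": [-3,5,-19],"delta_rot": [-0.034,0.066,-0.062],"grip": 1},
    {"xyz": [-5,10,-39],"delta_rot": [-0.068,0.131,-0.125],"grip": 1},
    {"xyz": [-8,15,-58],"delta_rot": [-0.101,0.197,-0.187],"grip": 1},
    {"xyz": [-11,20,-77],"delta_rot": [-0.135,0.262,-0.249],"grip": 1},
    {"xyz": [-14,24,-97],"delta_rot": [-0.169,0.328,-0.312],"grip": 1},
    {"xyz": [-16,29,-116],"delta_rot": [-0.203,0.394,-0.374],"grip": 1},
    {"xyz": [-39,47,-132],"delta_rot": [-0.231,0.418,-0.334],"grip": 1},
    {"xyz": [-62,65,-148],"delta_rot": [-0.259,0.441,-0.294],"grip": 1},
    {"xyz": [-85,83,-164],"delta_rot": [-0.287,0.465,-0.254],"grip": 1},
    {"xyz": [-108,101,-180],"delta_rot": [-0.315,0.488,-0.214],"grip": 1},
    {"xyz": [-131,119,-196],"delta_rot": [-0.343,0.511,-0.173],"grip": 1},
    {"xyz": [-154,137,-212],"delta_rot": [-0.371,0.534,-0.133],"grip": 1},
    {"xyz": [-154,137,-212],"delta_rot": [-0.371,0.534,-0.133],"grip": 1},
    {"xyz": [-154,137,-212],"delta_rot": [-0.371,0.534,-0.133],"grip": 1},
  ],
)

```text
time: 30.62
eef_pos: [0.5225, -0.0942, 0.2042]
tcp_rot: [0.797, 0.228, 0.538, -0.151]
force: [0.8, 0.5, -1.4]
gripper_width: 0.0477
grasp_force: 40.0
```

```bash
python3 - <<'E'
from plan2 import *
T=(.0935,0,.0875)
m=monitor.sense(); print(m["eef_pos"],m["joint_pos"].round(2),m["gripper_width"]); R=Ro.from_quat(m["tcp_rot"]); z=R.apply([0,0,1]); print("yaw",np.degrees(np.arctan2(z[1],z[0])),"b",-np.degrees(np.arcsin(z[2])),"ring",m["eef_pos"]+R.apply(T))
ent=hang2(HM,[(-.162,-.145,.047,66,39),(-.15,-.085,.047,66,44),(-.12,-.055,.048,66,46),(-.08,-.04,.048,66,44),(-.05,-.01,.048,66,38)],T,44)
rows,rep,q=plan2(ent)
for r_ in rows[:rep[2][3]]: print(r_)
E
```

```text
[ 0.52247492 -0.09416402  0.20421091] [0.55 0.6  0.11 2.37 4.4  1.19 1.38] 0.04773454193800699
yaw 31.644308714649952 b 22.01037393826272 ring [ 0.62112294 -0.03282256  0.25810242]
(0.5058, -0.0299, 0.2016) 39 22 2 [0.37 0.62 0.23 2.39 4.43 1.27 1.38] 0.016
(0.5218, 0.023, 0.2016) 44 22 4 [0.31 0.61 0.15 2.38 4.41 1.22 1.39] 0.011
(0.5533, 0.0514, 0.2026) 46 22 6 [0.25 0.61 0.11 2.36 4.36 1.17 1.37] 0.0
(0.5898, 0.071, 0.2026) 44 22 8 [0.2  0.62 0.07 2.31 4.25 1.12 1.35] 0.0
(0.6105, 0.1115, 0.2026) 38 22 10 [0.09 0.61 0.01 2.34 3.97 1.06 1.41] 0.0
([-8.0, 32.0, -1.0], [0.002, 0.001, 0.063])
([-17.0, 64.0, -3.0], [0.004, 0.003, 0.127])
([-9.0, 91.0, -3.0], [0.004, 0.003, 0.17])
([-1.0, 117.0, -3.0], [0.004, 0.003, 0.214])
([15.0, 131.0, -2.0], [0.004, 0.003, 0.231])
([31.0, 146.0, -2.0], [0.004, 0.003, 0.249])
```

>>> drive_tool(
  steps=[
    {"xyz": [-12,25,-1],"delta_rot": [0.002,0.001,0.06],"grip": 1},
    {"xyz": [-17,50,-3],"delta_rot": [0.004,0.003,0.12],"grip": 1},
    {"xyz": [-17,75,-3],"delta_rot": [0.004,0.003,0.15],"grip": 1},
    {"xyz": [-12,98,-3],"delta_rot": [0.004,0.003,0.19],"grip": 1},
    {"xyz": [-3,117,-3],"delta_rot": [0.004,0.003,0.214],"grip": 1},
    {"xyz": [-1,120,-3],"delta_rot": [0.004,0.003,0.22],"grip": 1},
    {"xyz": [-1,120,-3],"delta_rot": [0.004,0.003,0.22],"grip": 1},
  ],
)

```text
time: 31.2
eef_pos: [0.5234, 0.0253, 0.2024]
tcp_rot: [0.767, 0.313, 0.519, -0.211]
force: [0.2, -0.8, -1.0]
gripper_width: 0.0479
grasp_force: 40.0
```

```bash
python3 - <<'E'
from plan2 import *
T=(.0935,0,.0875)
m=monitor.sense(); print(m["eef_pos"],m["force"],m["joint_pos"].round(2)); R=Ro.from_quat(m["tcp_rot"]); z=R.apply([0,0,1]); print("yaw",np.degrees(np.arctan2(z[1],z[0])),"b",-np.degrees(np.arcsin(z[2])),"ring",m["eef_pos"]+R.apply(T))
ent=hang2(HM,[(-.12,-.055,.048,66,46),(-.08,-.04,.048,66,44),(-.05,-.01,.048,66,38),(-.035,.03,.048,66,30),(-.022,.073,.047,62,22)],T,44)
rows,rep,q=plan2(ent)
for r_ in rows: print(r_)
E
```

```text
[0.52343653 0.02531113 0.20236492] [ 0.15763401 -0.76042421 -0.95799964] [ 0.48  0.6  -0.07  2.38  4.41  1.1   1.41]
yaw 44.33853696343559 b 21.864059205088186 ring [0.60626994 0.10655581 0.25655374]
(0.5533, 0.0514, 0.2026) 46 22 2 [ 0.43  0.61 -0.1   2.32  4.37  1.06  1.38] 0.0
(0.5898, 0.071, 0.2026) 44 22 4 [ 0.36  0.63 -0.13  2.28  4.26  1.    1.38] 0.0
(0.6105, 0.1115, 0.2026) 38 22 6 [ 0.26  0.63 -0.18  2.3   3.97  0.96  1.47] 0.0
(0.6146, 0.1656, 0.2026) 30 22 8 [ 0.08  0.62 -0.22  2.35  3.56  0.97  1.61] 0.0
(0.6224, 0.2252, 0.1936) 22 18 10 [-0.11  0.7  -0.26  2.34  3.16  1.12  1.74] 0.0
([15.0, 13.0, 0.0], [-0.0, 0.002, 0.014])
([30.0, 26.0, 0.0], [-0.0, 0.003, 0.028])
([48.0, 36.0, 0.0], [-0.0, 0.003, 0.011])
([66.0, 46.0, 0.0], [-0.0, 0.003, -0.007])
([77.0, 66.0, 0.0], [-0.0, 0.003, -0.059])
([87.0, 86.0, 0.0], [0.0, 0.003, -0.111])
([89.0, 113.0, 0.0], [0.0, 0.003, -0.181])
([91.0, 140.0, 0.0], [0.0, 0.003, -0.251])
([95.0, 170.0, -4.0], [0.02, -0.026, -0.321])
([99.0, 200.0, -9.0], [0.039, -0.056, -0.391])
```

>>> drive_tool(
  steps=[
    {"xyz": [15,13,0],"delta_rot": [0,0.002,0.014],"grip": 1},
    {"xyz": [30,26,0],"delta_rot": [0,0.003,0.028],"grip": 1},
    {"xyz": [48,36,0],"delta_rot": [0,0.003,0.011],"grip": 1},
    {"xyz": [66,46,0],"delta_rot": [0,0.003,-0.007],"grip": 1},
    {"xyz": [77,66,0],"delta_rot": [0,0.003,-0.059],"grip": 1},
    {"xyz": [87,86,0],"delta_rot": [0,0.003,-0.111],"grip": 1},
    {"xyz": [89,113,0],"delta_rot": [0,0.003,-0.181],"grip": 1},
    {"xyz": [91,140,0],"delta_rot": [0,0.003,-0.251],"grip": 1},
    {"xyz": [95,170,-4],"delta_rot": [0.02,-0.026,-0.321],"grip": 1},
    {"xyz": [99,200,-7],"delta_rot": [0.039,-0.056,-0.391],"grip": 1},
    {"xyz": [99,200,-7],"delta_rot": [0.039,-0.056,-0.391],"grip": 1},
    {"xyz": [99,200,-7],"delta_rot": [0.039,-0.056,-0.391],"grip": 1},
  ],
)

```text
time: 32.2
eef_pos: [0.6198, 0.2298, 0.1935]
tcp_rot: [0.795, 0.153, 0.576, -0.114]
force: [-0.5, 1.0, -0.1]
gripper_width: 0.0478
grasp_force: 40.0
```

```bash
python3 - <<'E'
from plan2 import *
T=(.0935,0,.0875)
s=snap("wrist","w12"); t=snap("top","top7"); m=monitor.sense()
a=cv2.resize(s["frame"][:150,180:460,::-1],None,fx=2,fy=2,interpolation=cv2.INTER_CUBIC)
b=cv2.resize(t["frame"][105:165,205:317,::-1],(560,300),interpolation=cv2.INTER_CUBIC)
cv2.imwrite("pics/c12.png",np.vstack([a,b]))
R=Ro.from_quat(m["tcp_rot"]); print("ring",m["eef_pos"]+R.apply(T),m["force"],HL)
P=HL+[-.015,0,.0345]; P=HL-.015*e+[0,0,.0345]; print("tip px wrist",(proj(s,P)[0]-[180,0])*2,"ring px",(proj(s,m["eef_pos"]+R.apply(T))[0]-[180,0])*2, "top tip,ring",[((proj(t,x)[0]-[205,105])*5).round() for x in (P,m["eef_pos"]+R.apply(T))])
E
```

```text
ring [0.72550673 0.26619272 0.25572325] [-0.48328164 -1.29559245  0.21227616] [0.748156   0.27112628 0.2085    ]
tip px wrist [297.60243066 134.6913735 ] ring px [301.93246027 101.25262444] top tip,ring [array([152., 168.]), array([156., 175.])]
```

View pics/c12.png

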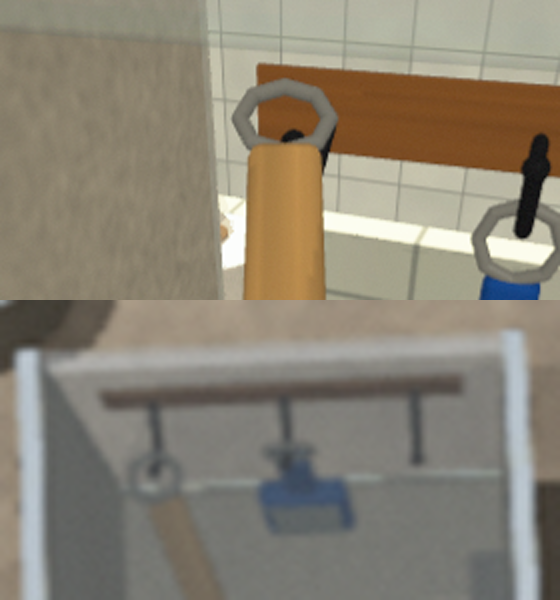

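The tip shows inside the ring in both views: wrist crop at (292,138) within a ring centred at (285,113), top crop at (153,470) within a ring at (155,478). Descending along the rod.

>>> drive_tool(
  steps=[
    {"xyz": [1,0,-2],"delta_rot": [0,0,0],"grip": 1},
    {"xyz": [6,0,-12],"delta_rot": [0,0,0],"grip": 1},
    {"xyz": [11,1,-22],"delta_rot": [0,0,0],"grip": 1},
    {"xyz": [11,1,-22],"delta_rot": [0,0,0],"grip": 1},
    {"xyz": [11,1,-22],"delta_rot": [0,0,0],"grip": 1},
  ],
)

```text
time: 32.72
eef_pos: [0.6333, 0.2227, 0.1723]
tcp_rot: [0.795, 0.152, 0.576, -0.111]
force: [0.5, 1.5, -1.3]
gripper_width: 0.0473
grasp_force: 40.0
```

```bash
python3 - <<'E'
from plan2 import *
T=(.0935,0,.0875)
m=monitor.sense(); R=Ro.from_quat(m["tcp_rot"]); print("ring",m["eef_pos"]+R.apply(T),m["force"],m["torque"])
rows,rep,q=plan2(hang2(HL,[(-.005,-.001,.010,57,22),(-.004,-.001,.004,47,22),(-.004,-.001,.003,42,22)],T,44))
for r_ in rows: print(r_)
E
```

```text
ring [0.7376901  0.26405398 0.23398242] [ 0.46643568  1.54789068 -1.34437547] [-0.47324471  1.28123104  0.25095689]
(0.6447, 0.2301, 0.1471) 22 13 1 [-0.12  0.9  -0.34  2.3   3.13  1.37  1.84] 0.0
(0.6586, 0.2354, 0.1237) 22 3 3 [-0.14  1.08 -0.31  2.21  3.22  1.62  1.83] 0.0
(0.6662, 0.2384, 0.115) 22 -2 4 [-0.15  1.16 -0.29  2.15  3.26  1.72  1.83] 0.0
([11.0, 7.0, -25.0], [0.032, -0.083, 0.006])
([18.0, 10.0, -37.0], [0.064, -0.164, 0.006])
([25.0, 13.0, -49.0], [0.097, -0.245, 0.006])
([33.0, 16.0, -57.0], [0.129, -0.326, 0.006])
```

>>> drive_tool(
  steps=[
    {"xyz": [3,3,-5],"delta_rot": [0,0,0],"grip": 1},
    {"xyz": [11,4,-22],"delta_rot": [0.032,-0.083,0.006],"grip": 1},
    {"xyz": [18,7,-36],"delta_rot": [0.064,-0.164,0.006],"grip": 1},
    {"xyz": [25,10,-48],"delta_rot": [0.097,-0.245,0.006],"grip": 1},
    {"xyz": [33,13,-57],"delta_rot": [0.129,-0.326,0.006],"grip": 1},
    {"xyz": [33,13,-57],"delta_rot": [0.129,-0.326,0.006],"grip": 1},
    {"xyz": [33,13,-57],"delta_rot": [0.129,-0.326,0.006],"grip": 1},
  ],
)

```text
time: 33.3
eef_pos: [0.6667, 0.2372, 0.1146]
tcp_rot: [0.681, 0.133, 0.707, -0.138]
force: [-1.0, -0.4, 0.7]
gripper_width: 0.0474
grasp_force: 40.0
```

```bash
python3 - <<'E'
from plan2 import *
T=(.0935,0,.0875)
t=snap("top","top8"); s=snap("wrist","w13"); m=monitor.sense(); R=Ro.from_quat(m["tcp_rot"]); print("ring",m["eef_pos"]+R.apply(T),m["force"],m["joint_pos"].round(2),m["grasp_force"])
a=cv2.resize(s["frame"][:150,180:460,::-1],None,fx=2,fy=2,interpolation=cv2.INTER_CUBIC)
b=cv2.resize(t["frame"][105:165,205:317,::-1],(560,300),interpolation=cv2.INTER_CUBIC)
cv2.imwrite("pics/c13.png",np.vstack([a,b]))
E
```

```text
ring [0.74395835 0.26869505 0.21215654] [-0.82309835 -0.95505577  0.17555044] [-0.13  1.2  -0.29  2.15  3.29  1.76  1.87] 40.00103586819023
```

View pics/c13.png

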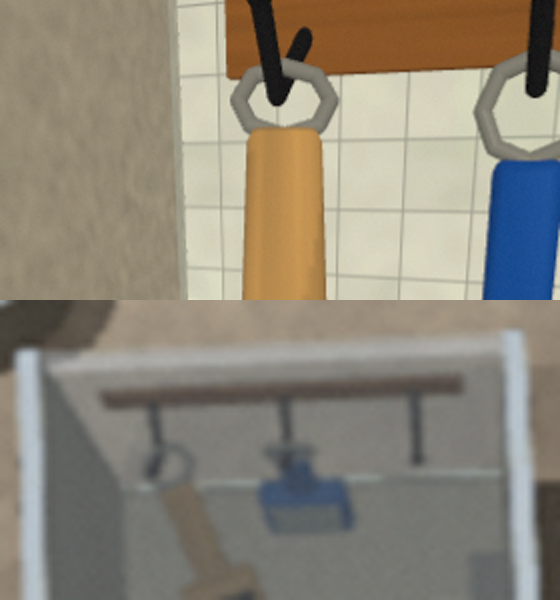

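The hook's bend at (278,95) passes through the brush's ring, whose top edge lies behind it. Releasing and backing out along the tool axis.

>>> drive_tool(
  steps=[
    {"xyz": [0,0,0],"delta_rot": [0,0,0],"grip": 0.28},
    {"xyz": [0,0,0],"delta_rot": [0,0,0],"grip": 0.28},
    {"xyz": [0,0,0],"delta_rot": [0,0,0],"grip": 0.28},
    {"xyz": [-33,-13,-2],"delta_rot": [0,0,0],"grip": 0.28},
    {"xyz": [-66,-26,-4],"delta_rot": [0,0,0],"grip": 0.28},
    {"xyz": [-80,-36,-4],"delta_rot": [0,0,0],"grip": 0.28},
    {"xyz": [-80,-36,-4],"delta_rot": [0,0,0],"grip": 0.28},
    {"xyz": [-80,-36,-4],"delta_rot": [0,0,0],"grip": 0.28},
    {"xyz": [-80,-36,-4],"delta_rot": [0,0,0],"grip": 0.28},
    {"xyz": [-80,-36,-4],"delta_rot": [0,0,0],"grip": 0.28},
    {"xyz": [-80,-36,-4],"delta_rot": [0,0,0],"grip": 0.28},
  ],
)

```text
time: 34.32
eef_pos: [0.5861, 0.2035, 0.1125]
tcp_rot: [0.681, 0.134, 0.707, -0.139]
force: [-0.9, 0.3, -0.0]
gripper_width: 0.0635
grasp_force: 0.0
```

```bash
python3 - <<'E'
from plan2 import *
s=snap("wrist","w14"); m=monitor.sense(); print(m["eef_pos"],m["joint_pos"].round(2),m["force"],m["gripper_width"])
C=cloud(s);h=cv2.cvtColor(s["frame"],cv2.COLOR_RGB2HSV)
inside=(C[:,:,0]>.64)&(C[:,:,0]<.79)&(C[:,:,1]>.07)&(C[:,:,1]<.325)&(C[:,:,2]>.02)
for nm,lo,hi in(("mirror",(105,120,30),(125,255,255)),("brush",(12,90,50),(32,255,255))):
    b=(cv2.inRange(h,lo,hi)>0)&inside; v,u=np.nonzero(b); print(nm,b.sum(),np.nanpercentile(C[b],[2,50,98],axis=0).round(3).tolist(),u.min(),u.max(),v.min(),v.max())
E
```

```text
[0.58597284 0.20340908 0.11234424] [ 0.06  1.32 -0.43  2.3   3.48  1.9   2.11] [-0.23675863 -0.23957388 -0.47355005] 0.06337457288122451
mirror 3670 [[0.742, 0.17, 0.045], [0.748, 0.196, 0.134], [0.753, 0.222, 0.192]] 368 436 79 256
brush 12783 [[0.74, 0.098, 0.049], [0.777, 0.23, 0.232], [0.784, 0.298, 0.252]] 285 565 0 245
```

```bash
cat >> plan2.py <<'E'
def jpath(qs,nmax=.11):
    """cartesian rows following joint waypoints by FK, with simulated tracking"""
    m=monitor.sense(); q=np.array(m["joint_pos"]); s=q.copy(); X0,R0=fk.F(q); rows=[]
    for k,qt in enumerate(qs):
        qt=np.array(qt,float); N=int(np.ceil(max(np.abs(qt-q)[[0,1,2,3,4,5,6]].max()/.13,1)))
        for i in range(1,N+1):
            X,R=fk.F(q+(qt-q)*i/N)
            for _ in range(2): x,r_=fk.F(s); s=sim.step(s,X-x,(R*r_.inv()).as_rotvec())
            rows.append((((X-X0)*1000).round().tolist(),(R*R0.inv()).as_rotvec().round(3).tolist(),(m["eef_pos"]+X-X0).round(2).tolist()))
        q=qt; print(k,"rows",len(rows),"sim q",s.round(2),"want",qt,"tcp",rows[-1][2])
    return rows
E
python3 - <<'E'
from plan2 import *
s=load("w14"); C=cloud(s); b=(cv2.inRange(cv2.cvtColor(s["frame"],cv2.COLOR_RGB2HSV),(12,90,50),(32,255,255))>0)&(C[:,:,0]>.7)&(C[:,:,0]<.78)&(C[:,:,2]>.02)&(C[:,:,2]<.19)&(C[:,:,1]>.2); print("brush",b.sum(),np.nanpercentile(C[b],[2,50,98],axis=0).round(3).tolist())
for r_ in jpath([[.25,.9,-.3,2.3,3.2,1.3,2.0],[.2,.1,0,2.03,2.8,.6,1.9]]): print(r_)
E
```

```text
brush 3797 [[0.734, 0.252, 0.043], [0.748, 0.27, 0.122], [0.759, 0.298, 0.187]]
0 rows 5 sim q [ 0.31  0.92 -0.36  2.3   3.2   1.3   2.05] want [ 0.25  0.9  -0.3   2.3   3.2   1.3   2.  ] tcp [0.68, -0.01, 0.15]
1 rows 12 sim q [ 0.53  0.11 -0.35  2.03  2.77  0.61  1.96] want [0.2  0.1  0.   2.03 2.8  0.6  1.9 ] tcp [0.7, -0.24, 0.63]
([27.0, -33.0, 2.0], [-0.069, 0.049, -0.035], [0.61, 0.17, 0.11])
([51.0, -72.0, 6.0], [-0.128, 0.104, -0.084], [0.64, 0.13, 0.12])
([70.0, -116.0, 12.0], [-0.175, 0.164, -0.144], [0.66, 0.09, 0.12])
([84.0, -165.0, 22.0], [-0.209, 0.227, -0.214], [0.67, 0.04, 0.13])
([92.0, -215.0, 34.0], [-0.229, 0.291, -0.293], [0.68, -0.01, 0.15])
([121.0, -256.0, 85.0], [-0.259, 0.266, -0.37], [0.71, -0.05, 0.2])
([143.0, -295.0, 144.0], [-0.269, 0.237, -0.45], [0.73, -0.09, 0.26])
([156.0, -332.0, 211.0], [-0.259, 0.204, -0.531], [0.74, -0.13, 0.32])
([161.0, -366.0, 283.0], [-0.23, 0.167, -0.607], [0.75, -0.16, 0.4])
([156.0, -395.0, 360.0], [-0.182, 0.125, -0.676], [0.74, -0.19, 0.47])
([141.0, -420.0, 438.0], [-0.118, 0.079, -0.735], [0.73, -0.22, 0.55])
([116.0, -440.0, 517.0], [-0.039, 0.028, -0.78], [0.7, -0.24, 0.63])
```

```bash
python3 - <<'E'
from plan2 import *
rows,rep,q=plan2([((.572,.17,.13),30,3),((.555,.09,.16),42,10),((.55,0,.19),40,14),((.60,-.10,.28),25,10),((.66,-.17,.42),0,8),((.70,-.17,.58),-12,5)])
for r_ in rows: print(r_)
E
```

```text
(0.572, 0.17, 0.13) 30 3 2 [ 0.14  1.18 -0.33  2.39  3.64  1.72  2.03] 0.005
(0.555, 0.09, 0.16) 42 10 5 [ 0.44  0.96 -0.25  2.39  4.09  1.33  1.87] 0.017
(0.55, 0, 0.19) 40 14 8 [ 0.68  0.81 -0.28  2.39  4.28  1.16  1.71] 0.013
(0.6, -0.1, 0.28) 25 10 12 [ 0.81  0.61 -0.36  2.38  4.12  1.13  1.56] 0.0
(0.66, -0.17, 0.42) 0 8 17 [ 0.71  0.3  -0.42  2.32  3.52  0.87  1.5 ] 0.0
(0.7, -0.17, 0.58) -12 5 22 [ 0.57  0.08 -0.42  2.11  3.01  0.54  1.72] 0.0
([-7.0, -17.0, 9.0], [-0.019, 0.04, 0.067])
([-14.0, -33.0, 18.0], [-0.039, 0.081, 0.134])
([-20.0, -60.0, 28.0], [-0.063, 0.114, 0.204])
([-25.0, -87.0, 38.0], [-0.088, 0.147, 0.273])
([-31.0, -113.0, 48.0], [-0.113, 0.18, 0.343])
([-33.0, -143.0, 58.0], [-0.124, 0.201, 0.331])
([-34.0, -173.0, 68.0], [-0.135, 0.222, 0.319])
([-36.0, -203.0, 78.0], [-0.146, 0.242, 0.307])
([-23.0, -228.0, 100.0], [-0.13, 0.23, 0.242])
([-11.0, -253.0, 123.0], [-0.115, 0.218, 0.177])
([2.0, -278.0, 145.0], [-0.1, 0.206, 0.112])
([14.0, -303.0, 168.0], [-0.084, 0.194, 0.047])
([26.0, -317.0, 196.0], [-0.074, 0.191, -0.04])
([38.0, -331.0, 224.0], [-0.064, 0.187, -0.127])
([50.0, -345.0, 252.0], [-0.054, 0.183, -0.214])
([62.0, -359.0, 280.0], [-0.044, 0.179, -0.301])
([74.0, -373.0, 308.0], [-0.034, 0.175, -0.388])
([82.0, -373.0, 340.0], [-0.029, 0.165, -0.43])
([90.0, -373.0, 372.0], [-0.025, 0.155, -0.472])
([98.0, -373.0, 404.0], [-0.02, 0.146, -0.514])
([106.0, -373.0, 436.0], [-0.015, 0.136, -0.556])
([114.0, -373.0, 468.0], [-0.011, 0.126, -0.598])
```

>>> drive_tool(
  steps=[
    {"xyz": [-7,-17,9],"delta_rot": [-0.019,0.04,0.067],"grip": 0.28},
    {"xyz": [-14,-33,18],"delta_rot": [-0.039,0.081,0.134],"grip": 0.28},
    {"xyz": [-20,-60,28],"delta_rot": [-0.063,0.114,0.204],"grip": 0.28},
    {"xyz": [-25,-87,38],"delta_rot": [-0.088,0.147,0.273],"grip": 0.28},
    {"xyz": [-31,-113,48],"delta_rot": [-0.113,0.18,0.343],"grip": 0.28},
    {"xyz": [-33,-143,58],"delta_rot": [-0.124,0.201,0.331],"grip": 0.28},
    {"xyz": [-34,-173,68],"delta_rot": [-0.135,0.222,0.319],"grip": 0.28},
    {"xyz": [-36,-203,78],"delta_rot": [-0.146,0.242,0.307],"grip": 0.28},
    {"xyz": [-23,-228,100],"delta_rot": [-0.13,0.23,0.242],"grip": 0.28},
    {"xyz": [-11,-253,123],"delta_rot": [-0.115,0.218,0.177],"grip": 0.28},
    {"xyz": [2,-278,145],"delta_rot": [-0.1,0.206,0.112],"grip": 0.28},
    {"xyz": [14,-303,168],"delta_rot": [-0.084,0.194,0.047],"grip": 0.28},
    {"xyz": [26,-317,196],"delta_rot": [-0.074,0.191,-0.04],"grip": 0.28},
    {"xyz": [38,-331,224],"delta_rot": [-0.064,0.187,-0.127],"grip": 0.28},
    {"xyz": [50,-345,252],"delta_rot": [-0.054,0.183,-0.214],"grip": 0.28},
    {"xyz": [62,-359,280],"delta_rot": [-0.044,0.179,-0.301],"grip": 0.28},
    {"xyz": [74,-373,308],"delta_rot": [-0.034,0.175,-0.388],"grip": 0},
    {"xyz": [86,-373,345],"delta_rot": [-0.029,0.165,-0.45],"grip": 0},
    {"xyz": [98,-373,382],"delta_rot": [-0.02,0.146,-0.514],"grip": 0},
    {"xyz": [106,-373,420],"delta_rot": [-0.015,0.136,-0.57],"grip": 0},
  ],
)

```text
time: 36.03
eef_pos: [0.6918, -0.1685, 0.5335]
tcp_rot: [0.738, -0.068, 0.668, 0.061]
force: [0.2, -2.1, -0.5]
gripper_width: 0.0871
grasp_force: 0.0
```

```bash
python3 - <<'E'
from plan2 import *
m=monitor.sense(); q=np.array(m["joint_pos"]); print(m["eef_pos"],q.round(2),m["force"])
a=q.copy(); a[5]=.5
b=a.copy(); b[4]=1.4; b[6]=q[6]; c=b.copy(); c[4]=.05; c[6]=q[6]; 
rows=jpath([b,c])
for r_ in rows: print(r_)
E
```

```text
[ 0.69175645 -0.16851639  0.53350166] [ 0.37  0.09 -0.21  2.17  3.1   0.59  1.62] [ 0.2417923  -2.11175377 -0.47136954]
0 rows 14 sim q [ 0.33  0.09 -0.17  2.17  1.4   0.5   1.62] want [ 0.37086904  0.09116228 -0.20974197  2.17304574  1.4         0.5
  1.62023974] tcp [0.57, -0.26, 0.39]
1 rows 25 sim q [ 0.43  0.09 -0.28  2.17  0.06  0.5   1.61] want [ 0.37086904  0.09116228 -0.20974197  2.17304574  0.05        0.5
  1.62023974] tcp [0.53, -0.12, 0.31]
([-6.0, -17.0, -4.0], [0.093, -0.015, -0.077], [0.69, -0.19, 0.53])
([-12.0, -33.0, -9.0], [0.187, -0.03, -0.153], [0.68, -0.2, 0.52])
([-20.0, -48.0, -15.0], [0.281, -0.045, -0.229], [0.67, -0.22, 0.52])
([-29.0, -61.0, -24.0], [0.376, -0.06, -0.303], [0.66, -0.23, 0.51])
([-38.0, -73.0, -33.0], [0.471, -0.076, -0.378], [0.65, -0.24, 0.5])
([-48.0, -83.0, -43.0], [0.566, -0.092, -0.451], [0.64, -0.25, 0.49])
([-58.0, -91.0, -55.0], [0.662, -0.109, -0.525], [0.63, -0.26, 0.48])
([-69.0, -97.0, -67.0], [0.758, -0.126, -0.597], [0.62, -0.27, 0.47])
([-79.0, -101.0, -79.0], [0.854, -0.144, -0.669], [0.61, -0.27, 0.45])
([-89.0, -102.0, -
[... 421 characters left out ...]
77.0, -167.0], [1.531, -0.296, -1.167], [0.55, -0.25, 0.37])
([-149.0, -68.0, -178.0], [1.625, -0.322, -1.241], [0.54, -0.24, 0.36])
([-155.0, -57.0, -187.0], [1.719, -0.349, -1.315], [0.54, -0.23, 0.35])
([-160.0, -44.0, -196.0], [1.813, -0.376, -1.389], [0.53, -0.21, 0.34])
([-163.0, -31.0, -204.0], [1.907, -0.404, -1.463], [0.53, -0.2, 0.33])
([-166.0, -17.0, -211.0], [2.001, -0.432, -1.537], [0.53, -0.19, 0.32])
([-167.0, -2.0, -216.0], [2.095, -0.461, -1.611], [0.52, -0.17, 0.32])
([-167.0, 13.0, -220.0], [2.189, -0.49, -1.685], [0.53, -0.16, 0.31])
([-165.0, 29.0, -223.0], [2.282, -0.52, -1.759], [0.53, -0.14, 0.31])
([-163.0, 44.0, -224.0], [2.375, -0.55, -1.834], [0.53, -0.12, 0.31])
```

>>> drive_tool(
  steps=[
    {"xyz": [-6,-17,-4],"delta_rot": [0.093,-0.015,-0.077],"grip": 0},
    {"xyz": [-12,-33,-9],"delta_rot": [0.187,-0.03,-0.153],"grip": 0},
    {"xyz": [-20,-48,-15],"delta_rot": [0.281,-0.045,-0.229],"grip": 0},
    {"xyz": [-29,-61,-24],"delta_rot": [0.376,-0.06,-0.303],"grip": 0},
    {"xyz": [-38,-73,-33],"delta_rot": [0.471,-0.076,-0.378],"grip": 0},
    {"xyz": [-48,-83,-43],"delta_rot": [0.566,-0.092,-0.451],"grip": 0},
    {"xyz": [-58,-91,-55],"delta_rot": [0.662,-0.109,-0.525],"grip": 0},
    {"xyz": [-69,-97,-67],"delta_rot": [0.758,-0.126,-0.597],"grip": 0},
    {"xyz": [-79,-101,-79],"delta_rot": [0.854,-0.144,-0.669],"grip": 0},
    {"xyz": [-89,-102,-92],"delta_rot": [0.951,-0.162,-0.74],"grip": 0},
    {"xyz": [-99,-102,-105],"delta_rot": [1.049,-0.181,-0.811],"grip": 0},
    {"xyz": [-109,-100,-118],"delta_rot": [1.146,-0.201,-0.881],"grip": 0},
    {"xyz": [-118,-97,-131],"delta_rot": [1.244,-0.222,-0.95],"grip": 0},
    {"xyz": [-126,-91,-144],"delta_rot": [1.342,-0.243,-1.019],"grip": 0},
  ],
)

```text
time: 37.2
eef_pos: [0.5652, -0.2607, 0.3873]
tcp_rot: [-0.419, 0.781, -0.45, 0.105]
force: [-0.5, -0.3, -0.3]
gripper_width: 0.0885
grasp_force: 0.0
```

```bash
python3 - <<'E'
from plan2 import *
m=monitor.sense(); q=np.array(m["joint_pos"]); print(m["eef_pos"],q.round(2),m["force"])
c=q.copy(); c[4]=.05; c[5]=.5; d=c.copy(); d[4]=0; d[5]=np.pi-q[1]-q[3]
for r_ in jpath([c,d]): print(r_)
E
```

```text
[ 0.56524535 -0.26067656  0.38732865] [ 0.26  0.09 -0.24  2.15  1.41  0.67  1.5 ] [-0.50760911 -0.28125973 -0.26083881]
0 rows 11 sim q [ 0.36  0.09 -0.34  2.15  0.07  0.5   1.48] want [ 0.26443177  0.08958018 -0.23987406  2.14954853  0.05        0.5
  1.49752424] tcp [0.54, -0.1, 0.29]
1 rows 15 sim q [ 0.37  0.09 -0.35  2.15  0.01  0.9   1.48] want [ 0.26443177  0.08958018 -0.23987406  2.14954853  0.          0.90246395
  1.49752424] tcp [0.43, -0.08, 0.27]
([-9.0, 9.0, -17.0], [0.106, -0.013, -0.065], [0.56, -0.25, 0.37])
([-17.0, 20.0, -32.0], [0.212, -0.028, -0.13], [0.55, -0.24, 0.36])
([-24.0, 33.0, -46.0], [0.317, -0.045, -0.196], [0.54, -0.23, 0.34])
([-29.0, 48.0, -58.0], [0.421, -0.064, -0.262], [0.54, -0.21, 0.33])
([-33.0, 64.0, -69.0], [0.525, -0.084, -0.328], [0.53, -0.2, 0.32])
([-35.0, 81.0, -78.0], [0.628, -0.106, -0.396], [0.53, -0.18, 0.31])
([-36.0, 98.0, -85.0], [0.73, -0.13, -0.464], [0.53, -0.16, 0.3])
([-36.0, 115.0, -90.0], [0.831, -0.155, -0.533], [0.53, -0.15, 0.3])
([-34.0, 133.0, -93.0], [0.931, -0.182, -0.603], [0.53, -0.13, 0.29])
([-31.0, 149.0, -94.0], [1.03, -0.211, -0.674], [0.53, -0.11, 0.29])
([-26.0, 166.0, -93.0], [1.128, -0.241, -0.747], [0.54, -0.1, 0.29])
([-52.0, 169.0, -103.0], [1.103, -0.156, -0.812], [0.51, -0.09, 0.28])
([-78.0, 174.0, -110.0], [1.078, -0.07, -0.875], [0.49, -0.09, 0.28])
([-105.0, 178.0, -115.0], [1.051, 0.017, -0.936], [0.46, -0.08, 0.27])
([-132.0, 184.0, -117.0], [1.023, 0.106, -0.994], [0.43, -0.08, 0.27])
```

>>> drive_tool(
  steps=[
    {"xyz": [-9,9,-17],"delta_rot": [0.106,-0.013,-0.065],"grip": 0},
    {"xyz": [-17,20,-32],"delta_rot": [0.212,-0.028,-0.13],"grip": 0},
    {"xyz": [-24,33,-46],"delta_rot": [0.317,-0.045,-0.196],"grip": 0},
    {"xyz": [-29,48,-58],"delta_rot": [0.421,-0.064,-0.262],"grip": 0},
    {"xyz": [-33,64,-69],"delta_rot": [0.525,-0.084,-0.328],"grip": 0},
    {"xyz": [-35,81,-78],"delta_rot": [0.628,-0.106,-0.396],"grip": 0},
    {"xyz": [-36,98,-85],"delta_rot": [0.73,-0.13,-0.464],"grip": 0},
    {"xyz": [-36,115,-90],"delta_rot": [0.831,-0.155,-0.533],"grip": 0},
    {"xyz": [-34,133,-93],"delta_rot": [0.931,-0.182,-0.603],"grip": 0},
    {"xyz": [-31,149,-94],"delta_rot": [1.03,-0.211,-0.674],"grip": 0},
    {"xyz": [-26,166,-93],"delta_rot": [1.128,-0.241,-0.747],"grip": 0},
    {"xyz": [-52,169,-103],"delta_rot": [1.103,-0.156,-0.812],"grip": 0},
    {"xyz": [-78,174,-110],"delta_rot": [1.078,-0.07,-0.875],"grip": 0},
    {"xyz": [-105,178,-115],"delta_rot": [1.051,0.017,-0.936],"grip": 0},
    {"xyz": [-132,184,-117],"delta_rot": [1.023,0.106,-0.994],"grip": 0},
    {"xyz": [-132,184,-90],"delta_rot": [1.023,0.106,-0.994],"grip": 0},
  ],
)

```text
time: 38.53
eef_pos: [0.4288, -0.0763, 0.2942]
tcp_rot: [0.063, 0.998, -0.001, 0.025]
force: [-0.1, -1.3, -0.3]
gripper_width: 0.0883
grasp_force: 0.0
```

```bash
python3 - <<'E'
from plan2 import *
m=monitor.sense(); q=np.array(m["joint_pos"]); print(m["eef_pos"],q.round(2)); R=Ro.from_quat(m["tcp_rot"]); print(R.as_matrix().round(2).tolist())
# find the handle: steel bar near expected open place, from top camera
t=snap("top","top9"); C=cloud(t)
k=(C[:,:,2]>.29)&(C[:,:,2]<.32)&(C[:,:,0]<.62)&(C[:,:,0]>.3)&(C[:,:,1]>.3)&(C[:,:,1]<.55); P=C[k]; print("door top pts",k.sum(), P[P[:,0].argmin()],P[P[:,0].argmax()]); 
p=np.polyfit(P[:,0],P[:,1],1); print(p,"angle",np.arctan(p[0]))
# target: down tool aligned as at the handle when released
Rh=Ro.from_quat([.815,.58,0,0]); print("rot",drot(Rh), "half-turn",drot(Rh*Ro.from_euler('z',np.pi)),"xyz",((np.array([.400,.460,.40])-m["eef_pos"])*1000).round())
E
```

```text
[ 0.42880785 -0.07631063  0.2942217 ] [ 0.39  0.09 -0.33  2.03  0.04  0.98  1.48]
[[-0.99, 0.13, 0.05], [0.13, 0.99, -0.0], [-0.05, 0.0, -1.0]]
door top pts 785 [0.36159215 0.42113586 0.29108965] [0.6198785  0.33569504 0.30699675]
[-0.34806251  0.55489226] angle -0.334947727959987
rot [ 0.06280234  0.03979861 -1.77742465] half-turn [-0.03760559  0.05934174  1.36295798] xyz [-29. 536. 106.]
```

>>> drive_tool(
  steps=[
    {"xyz": [0,0,36],"delta_rot": [0,0.04,-0.1],"grip": 0},
    {"xyz": [0,0,72],"delta_rot": [0,0.04,-0.2],"grip": 0},
    {"xyz": [0,15,106],"delta_rot": [0,0.04,-0.3],"grip": 0},
    {"xyz": [-2,45,106],"delta_rot": [0.01,0.04,-0.4],"grip": 0},
    {"xyz": [-4,80,106],"delta_rot": [0.02,0.04,-0.5],"grip": 0},
    {"xyz": [-6,116,106],"delta_rot": [0.02,0.04,-0.6],"grip": 0},
    {"xyz": [-8,152,106],"delta_rot": [0.03,0.04,-0.7],"grip": 0},
    {"xyz": [-10,188,106],"delta_rot": [0.03,0.04,-0.8],"grip": 0},
    {"xyz": [-12,224,106],"delta_rot": [0.04,0.04,-0.9],"grip": 0},
    {"xyz": [-14,260,106],"delta_rot": [0.04,0.04,-1.0],"grip": 0},
    {"xyz": [-16,296,106],"delta_rot": [0.04,0.04,-1.1],"grip": 0},
    {"xyz": [-18,332,106],"delta_rot": [0.05,0.04,-1.2],"grip": 0},
    {"xyz": [-20,368,106],"delta_rot": [0.05,0.04,-1.3],"grip": 0},
    {"xyz": [-22,404,106],"delta_rot": [0.05,0.04,-1.4],"grip": 0},
    {"xyz": [-24,440,106],"delta_rot": [0.06,0.04,-1.5],"grip": 0},
    {"xyz": [-26,476,106],"delta_rot": [0.06,0.04,-1.6],"grip": 0},
    {"xyz": [-28,512,106],"delta_rot": [0.06,0.04,-1.7],"grip": 0},
    {"xyz": [-29,536,106],"delta_rot": [0.063,0.04,-1.777],"grip": 0},
    {"xyz": [-29,536,106],"delta_rot": [0.063,0.04,-1.777],"grip": 0},
    {"xyz": [-29,536,106],"delta_rot": [0.063,0.04,-1.777],"grip": 0},
  ],
)

```text
time: 40.25
eef_pos: [0.4029, 0.4596, 0.4034]
tcp_rot: [0.814, 0.581, 0.0, -0.001]
force: [0.3, -0.3, -0.3]
gripper_width: 0.0881
grasp_force: 0.0
```

```bash
python3 - <<'E'
from plan2 import *
m=monitor.sense(); q=np.array(m["joint_pos"]); print(m["eef_pos"],m["tcp_rot"].round(3),q.round(2))
s=snap("wrist","w20"); C=cloud(s); k=(C[:,:,2]>.21)&(C[:,:,2]<.295)&(np.hypot(C[:,:,0]-.40,C[:,:,1]-.46)<.022); print("bar",k.sum(),np.nanpercentile(C[k],[5,50,95],axis=0).round(4) if k.any() else 0)
Rh=Ro.from_quat([.815,.58,0,0]); print(drot(Rh),((np.array([.400,.460,.2547])-m["eef_pos"])*1000).round())
E
```

```text
[0.40292858 0.45962263 0.4033732 ] [ 0.814  0.581  0.    -0.001] [-0.5   0.41 -0.62  1.4   0.24  1.4  -1.44]
bar 388 [[0.396  0.4564 0.2189]
 [0.4007 0.4617 0.2739]
 [0.4043 0.4633 0.2929]]
[-0.00069655  0.00039692 -0.00134003] [  -3.    0. -149.]
```

Bar found at (0.401, 0.461), so I'll descend and grip it.

>>> drive_tool(
  steps=[
    {"xyz": [-2,0,-35],"delta_rot": [0,0,0],"grip": 0},
    {"xyz": [-2,0,-70],"delta_rot": [0,0,0],"grip": 0},
    {"xyz": [-2,0,-105],"delta_rot": [0,0,0],"grip": 0},
    {"xyz": [-2,0,-135],"delta_rot": [0,0,0],"grip": 0.3},
    {"xyz": [-2,0,-148],"delta_rot": [0,0,0],"grip": 1},
    {"xyz": [-2,0,-148],"delta_rot": [0,0,0],"grip": 1},
    {"xyz": [-2,0,-148],"delta_rot": [0,0,0],"grip": 1},
    {"xyz": [-2,0,-148],"delta_rot": [0,0,0],"grip": 1},
    {"xyz": [-2,0,-148],"delta_rot": [0,0,0],"grip": 1},
    {"xyz": [-2,0,-148],"delta_rot": [0,0,0],"grip": 1},
    {"xyz": [-2,0,-148],"delta_rot": [0,0,0],"grip": 1},
    {"xyz": [-2,0,-148],"delta_rot": [0,0,0],"grip": 1},
    {"xyz": [-2,0,-148],"delta_rot": [0,0,0],"grip": 1},
    {"xyz": [-2,0,-148],"delta_rot": [0,0,0],"grip": 1},
    {"xyz": [-2,0,-148],"delta_rot": [0,0,0],"grip": 1},
  ],
  squeeze=40,
)

```text
time: 41.55
eef_pos: [0.4005, 0.4593, 0.2557]
tcp_rot: [0.815, 0.58, -0.0, -0.002]
force: [-9.0, 5.0, 0.1]
gripper_width: 0.0105
grasp_force: 5.0
```

```bash
python3 - <<'E'
from h import *
m=monitor.sense(); x=np.array(m["eef_pos"]); print(x,m["gripper_width"],m["force"],m["joint_pos"].round(2))
H=np.array([.6234,.3297]); a=np.radians(2.52); rot=lambda t:np.array([[np.cos(t),-np.sin(t)],[np.sin(t),np.cos(t)]])
v=x[:2]-H; print("radius",np.linalg.norm(v)); v0=rot(a)@[-.049,-.253]; f0=np.arctan2(v0[1],v0[0])-np.arctan2(v[1],v[0]); f0%=2*np.pi; print("phi",f0)
for f in np.arange(1.85,-.01,-.1): print(round(f,2),((rot(-f)@v0-v)*1000).round().tolist(),round(f0-f,2))
print(0,((v0-v)*1000).round(),f0)
E
```

```text
[0.40048306 0.45934436 0.25568487] 0.010545826707546165 [-8.97577857  5.00712792  0.14891215] [-0.51  0.52 -0.59  1.61  0.31  1.11 -1.51]
radius 0.2578752093292325
phi 1.9502376294330332
1.85 [-12.0, -23.0] 0.1
1.75 [-21.0, -47.0] 0.2
1.65 [-28.0, -72.0] 0.3
1.55 [-33.0, -97.0] 0.4
1.45 [-35.0, -123.0] 0.5
1.35 [-34.0, -149.0] 0.6
1.25 [-31.0, -174.0] 0.7
1.15 [-25.0, -199.0] 0.8
1.05 [-17.0, -224.0] 0.9
0.95 [-6.0, -247.0] 1.0
0.85 [6.0, -269.0] 1.1
0.75 [21.0, -290.0] 1.2
0.65 [39.0, -310.0] 1.3
0.55 [57.0, -327.0] 1.4
0.45 [78.0, -343.0] 1.5
0.35 [100.0, -356.0] 1.6
0.25 [123.0, -367.0] 1.7
0.15 [147.0, -376.0] 1.8
0.05 [172.0, -382.0] 1.9
0 [ 185. -385.] 1.9502376294330332
```

>>> drive_tool(
  steps=[
    {"xyz": [0,0,0],"delta_rot": [0,0,0],"grip": 1},
    {"xyz": [-6,-11,0],"delta_rot": [0,0,0.05],"grip": 1},
    {"xyz": [-12,-23,0],"delta_rot": [0,0,0.1],"grip": 1},
    {"xyz": [-21,-47,0],"delta_rot": [0,0,0.2],"grip": 1},
    {"xyz": [-28,-72,0],"delta_rot": [0,0,0.3],"grip": 1},
    {"xyz": [-33,-97,0],"delta_rot": [0,0,0.4],"grip": 1},
    {"xyz": [-35,-123,0],"delta_rot": [0,0,0.5],"grip": 1},
    {"xyz": [-34,-149,0],"delta_rot": [0,0,0.6],"grip": 1},
    {"xyz": [-31,-174,0],"delta_rot": [0,0,0.7],"grip": 1},
    {"xyz": [-25,-199,0],"delta_rot": [0,0,0.8],"grip": 1},
    {"xyz": [-17,-224,0],"delta_rot": [0,0,0.9],"grip": 1},
    {"xyz": [-6,-247,0],"delta_rot": [0,0,1.0],"grip": 1},
    {"xyz": [6,-269,0],"delta_rot": [0,0,1.1],"grip": 1},
    {"xyz": [21,-290,0],"delta_rot": [0,0,1.2],"grip": 1},
    {"xyz": [39,-310,0],"delta_rot": [0,0,1.3],"grip": 1},
    {"xyz": [57,-327,0],"delta_rot": [0,0,1.4],"grip": 1},
    {"xyz": [78,-343,0],"delta_rot": [0,0,1.5],"grip": 1},
    {"xyz": [78,-343,0],"delta_rot": [0,0,1.5],"grip": 1},
  ],
  squeeze=40,
)

```text
time: 43.05
eef_pos: [0.4854, 0.1129, 0.2556]
tcp_rot: [0.201, 0.979, 0.002, 0.001]
force: [2.2, 1.3, -1.0]
gripper_width: 0.0083
grasp_force: 40.0
```

>>> drive_tool(
  steps=[
    {"xyz": [22,-13,0],"delta_rot": [0,0,0.1],"grip": 1},
    {"xyz": [45,-24,0],"delta_rot": [0,0,0.2],"grip": 1},
    {"xyz": [57,-29,0],"delta_rot": [0,0,0.25],"grip": 1},
    {"xyz": [69,-33,0],"delta_rot": [0,0,0.3],"grip": 1},
    {"xyz": [82,-36,0],"delta_rot": [0,0,0.35],"grip": 1},
    {"xyz": [94,-39,0],"delta_rot": [0,0,0.4],"grip": 1},
    {"xyz": [100,-40,0],"delta_rot": [0,0,0.425],"grip": 1},
    {"xyz": [107,-42,0],"delta_rot": [0,0,0.45],"grip": 1},
    {"xyz": [110,-42,0],"delta_rot": [0,0,0.45],"grip": 1},
    {"xyz": [111,-42,0],"delta_rot": [0,0,0.45],"grip": 1},
    {"xyz": [111,-42,0],"delta_rot": [0,0,0.45],"grip": 1},
    {"xyz": [111,-42,0],"delta_rot": [0,0,0.45],"grip": 1},
  ],
  squeeze=40,
)

```text
time: 44.05
eef_pos: [0.5869, 0.0754, 0.2555]
tcp_rot: [-0.024, 1.0, 0.0, -0.005]
force: [-17.0, 3.0, 11.3]
gripper_width: 0.0084
grasp_force: 40.0
```

>>> drive_tool(
  steps=[
    {"xyz": [-2,0,0],"delta_rot": [0,0,0],"grip": 1},
    {"xyz": [-3,0,0],"delta_rot": [0,0,0],"grip": 0},
    {"xyz": [-3,0,0],"delta_rot": [0,0,0],"grip": 0},
    {"xyz": [-3,0,0],"delta_rot": [0,0,0],"grip": 0},
    {"xyz": [-3,0,0],"delta_rot": [0,0,0],"grip": 0},
    {"xyz": [-3,0,0],"delta_rot": [0,0,0],"grip": 0},
    {"xyz": [-3,0,20],"delta_rot": [0,0,0],"grip": 0},
    {"xyz": [-3,0,55],"delta_rot": [0,0,0],"grip": 0},
    {"xyz": [-3,0,90],"delta_rot": [0,0,0],"grip": 0},
    {"xyz": [-40,0,120],"delta_rot": [0,0,0],"grip": 0},
    {"xyz": [-80,0,120],"delta_rot": [0,0,0],"grip": 0},
    {"xyz": [-120,0,120],"delta_rot": [0,0,0],"grip": 0},
    {"xyz": [-150,0,120],"delta_rot": [0,0,0],"grip": 0},
    {"xyz": [-150,0,120],"delta_rot": [0,0,0],"grip": 0},
    {"xyz": [-150,0,120],"delta_rot": [0,0,0],"grip": 0},
  ],
)

```text
time: 45.3
eef_pos: [0.441, 0.0724, 0.3761]
tcp_rot: [-0.022, 1.0, -0.002, 0.0]
force: [0.9, -0.2, 1.2]
gripper_width: 0.0879
grasp_force: 0.0
```

```bash
python3 - <<'E'
from h import *
m=monitor.sense(); print(m["eef_pos"],m["force"],m["time"])
a=np.radians(2.52); e=np.array([np.cos(a),np.sin(a)]); n=np.array([-e[1],e[0]]); O=np.array([.6296,.1898])
for nm,z0,z1 in (("top",.296,.312),):
    for s in (load("top0"),snap("top","top10")):
        C=cloud(s); k=(C[:,:,2]>z0)&(C[:,:,2]<z1); k[:,:200]=0;k[:,330:]=0;k[210:]=0; P=C[k][:,:2]-O; lx=P@e; ly=P@n
        for lo,hi in((-.14,-.11),(.08,.12)):
            j=(ly>lo)&(ly<hi); print("front edge local x",lo,np.percentile(lx[j],[.5,2]).round(4))
        d=s
t=d; h=cv2.cvtColor(t["frame"],cv2.COLOR_RGB2HSV); b=load("top0")
s=snap("wrist","w21"); C=cloud(s); k=(C[:,:,2]>.22)&(C[:,:,2]<.3)&(np.hypot(C[:,:,0]-.586,C[:,:,1]-.075)<.025); print("bar",k.sum(),np.nanpercentile(C[k],[5,50,95],axis=0).round(4) if k.any() else 0)
w=load("w2"); C=cloud(w); k=(C[:,:,2]>.22)&(C[:,:,2]<.3)&(np.hypot(C[:,:,0]-.586,C[:,:,1]-.075)<.025); print("bar at start",k.sum(),np.nanpercentile(C[k],[5,50,95],axis=0).round(4))
# hung things seen through the clear roof from above, and bystanders unchanged
for nm,lo,hi,box in (("mirror",(105,60,30),(125,255,255),(210,115,312,190)),("brush hang",(10,60,40),(32,255,255),(225,128,250,190))):
    mk=cv2.inRange(h,lo,hi); z=np.zeros_like(mk); z[box[1]:box[3],box[0]:box[2]]=mk[box[1]:box[3],box[0]:box[2]]; v,u=np.nonzero(z); print(nm,len(u),(u.mean(),v.mean()) if len(u) else 0)
D=np.abs(t["frame"][90:190,330:520].astype(int)-b["frame"][90:190,330:520]).max(2)>60; v,u=np.nonzero(D); print("changed px in bystander area",len(u))
E
```

```text
[0.44103581 0.07240266 0.37612491] [ 0.87363496 -0.19192767  1.21632801] 45.3
front edge local x -0.14 [-0.0155 -0.0143]
front edge local x 0.08 [-0.0166 -0.0143]
front edge local x -0.14 [-0.0157 -0.0138]
front edge local x 0.08 [-0.0166 -0.0144]
bar 274 [[0.5817 0.0711 0.222 ]
 [0.5834 0.0755 0.286 ]
 [0.587  0.0798 0.2932]]
bar at start 432 [[0.5821 0.0711 0.2277]
 [0.5833 0.0752 0.2765]
 [0.5889 0.0795 0.2931]]
mirror 106 (np.float64(265.4811320754717), np.float64(142.78301886792454))
brush hang 93 (np.float64(234.34408602150538), np.float64(179.53763440860214))
changed px in bystander area 11
```

```bash
python3 - <<'E'
from h import *
for nm in ("top0","top9","top10"):
    s=load(nm); h=cv2.cvtColor(s["frame"],cv2.COLOR_RGB2HSV)
    for it,lo,hi in(("mirror",(100,60,30),(125,255,255)),("brush",(10,70,40),(32,255,255))):
        m=cv2.inRange(h,lo,hi)[132:168,222:300]; v,u=np.nonzero(m); print(nm,it,len(u),(u.mean().round(1)+222,v.mean().round(1)+132) if len(u) else 0)
D=[proj(load("top10"),[x,y,.09])[0].round() for x,y in((.748,.27),(.75,.196))]; print(D)
a=load("top10")["frame"][140:160,228:246].astype(int); b=load("top0")["frame"][140:160,228:246].astype(int); c=load("top9")["frame"][140:160,228:246].astype(int); print(np.abs(a-b).max(2).max(),(np.abs(a-b).max(2)>25).sum(),(np.abs(c-b).max(2)>25).sum(),(np.abs(a-c).max(2)>25).sum())
E
```

```text
top0 mirror 0 0
top0 brush 0 0
top9 mirror 105 (np.float64(265.6), np.float64(142.7))
top9 brush 0 0
top10 mirror 106 (np.float64(265.5), np.float64(142.8))
top10 brush 0 0
[array([243., 147.]), array([266., 146.])]
47 88 88 0
```

```bash
python3 -c "
from workcell import job; print(job.finish_job())"
```

```text
the job is handed in; nothing more can be done
None
```

The mirror hangs on the middle hook and the hairbrush nearest the base on the left; I saw no toothbrush case, the door measures shut as at the start, and I handed in at 45 s. I viewed 17 pictures, over the limit of 14.

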